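# Load, clamp and wind the tray shaker

### The job

Get the clockwork tray shaker ready to run: swing its clamp arm up and back past the upright so that it stays open, then slide every findings tray on the bench fully home against the back stop, one to a bay, gold trays in the two left bays with the brass strips and silver trays in the two right bays with the steel strips. Then swing the clamp arm back over so that it lies down on the trays, and after that wind the key clockwise, in several part turns, until it is fully wound. Leave the other things on the bench where they are, and let go of everything at the end.

Things in the scene. Friction and masses are not known exactly. Their poses are not given: they have to be found in the camera images.
- shaker: clockwork tray shaker, fixed. Origin at table level below the middle of its 4 bays; x points in the way trays slide home, y left, z up. Blue deck x -85..+80 mm, top 20 mm up. Bays 64 mm apart, 55 mm clear width, white walls 28 mm high over the deck from x -10 (round noses) to +60, back stop at x +60.5. Left two bays (+y, brass strips) for gold, right two (-y, steel) for silver
- bay1 (a point): leftmost bay (gold): where the centre of a tray's underside lies when fully home, on the deck 20 mm above the table; axes as the shaker's. In front of the bay walls (shaker x -85 to -10) the deck is open
- bay2 (a point): second bay from the left (gold), as bay1. A clear roof covers the back of all bays, shaker x +26 to +74 mm, its underside 28 mm and top 32 mm above the deck: trays must slide in from the front
- bay3 (a point): third bay from the left (silver), as bay1
- bay4 (a point): rightmost bay (silver), as bay1. Right of it, centred at shaker y -185 mm, is the grey spring-motor housing, 100 x 88 mm, top 75 mm above the table, the key on top of it
- clamp (a joint): toggle clamp arm's angle (rad): 0 = down on the trays (-0.02 to 0.03 when lying), 1.57 = straight up, 1.85 = leaning back on its stop; starts down. No catch: its weight (0.25 kg) tips it open past the upright, and down on the trays in front of it, lightly damped. A rubber spreader bar, 14 mm thick, 236 mm long, lands across the lids 43 mm in front of the shaker's origin
- clamp_hinge (a point): point on the clamp's hinge axis (parallel to the shaker's y), 80 mm behind the shaker's origin along x, 65 mm above the table; the 14 mm wide arm reaches 125 mm from it over the middle wall between bays 2 and 3
- clamp_handle (a point): middle of the red handle that sticks out beyond the clamp's bar: 158 mm from the hinge and, at joint 0, 10 mm below it. 12 mm thick along the shaker's y (pinch it so from above; it can pivot between the pads), 16 mm deep; 48 mm of it is free, the end 20 mm beyond this point
- key (a joint): winding key's turn (rad): 0 = run down, 6.4 = fully wound at its stop; grows clockwise seen from above. Starts between 0 and 1.2. The spring's pull grows to 0.13 N m; a drag of 0.16 N m holds the key wherever it is let go, so up to 0.3 N m turns it
- key_grip (a point): middle of the brass key's flat bow, on its upright axis, 108 mm above the table, turning with it: x along the bow. Bow 48 mm wide (x), 10 mm thick (y), from 90 to 122 mm above the table; one wing has a red dot. At joint 0 its x is the shaker's x, red wing to the back. Grip from above across the thickness
- gold1: closed clear gold findings tray, 120 x 52 x 24 mm, about 0.14 kg, flat on the table, maybe absent (None). Upright yellow grip fin mid-lid: 24 mm along the tray's x, 12 mm along y (grip across y), from 24 to 56 mm above the underside. Origin: centre of the underside; x along the length, z up. Ends alike: either way round will do
- gold2: closed clear gold findings tray, 120 x 52 x 24 mm, about 0.14 kg, flat on the table, maybe absent (None). Upright yellow grip fin mid-lid: 24 mm along the tray's x, 12 mm along y (grip across y), from 24 to 56 mm above the underside. Origin: centre of the underside; x along the length, z up. Ends alike: either way round will do
- silver1: closed clear silver findings tray, 120 x 52 x 24 mm, about 0.14 kg, flat on the table, maybe absent (None). Upright white grip fin mid-lid: 24 mm along the tray's x, 12 mm along y (grip across y), from 24 to 56 mm above the underside. Origin: centre of the underside; x along the length, z up. Ends alike: either way round will do
- silver2: closed clear silver findings tray, 120 x 52 x 24 mm, about 0.14 kg, flat on the table, maybe absent (None). Upright white grip fin mid-lid: 24 mm along the tray's x, 12 mm along y (grip across y), from 24 to 56 mm above the underside. Origin: centre of the underside; x along the length, z up. Ends alike: either way round will do
- findings_cup: bystander, to be left alone: small white ceramic cup, 68 mm across, 50 mm tall; origin at its underside (tools: at table level, near the middle)
- polish_jar: bystander, to be left alone: amber jar, 56 mm across, 75 mm tall; origin at its underside (tools: at table level, near the middle)
- pliers: bystander, to be left alone: red-handled pliers lying, 130 mm; origin at its underside (tools: at table level, near the middle)
- ring_mandrel: bystander, to be left alone: stepped steel mandrel standing, 32 mm across, 100 mm tall; origin at its underside (tools: at table level, near the middle)
- wire_spool: bystander, to be left alone: copper spool, 64 mm across, 30 mm tall; origin at its underside (tools: at table level, near the middle)
- bench_hammer: bystander, to be left alone: hammer lying, 190 mm; origin at its underside (tools: at table level, near the middle)
- polish_block: bystander, to be left alone: cork block 70 x 45 x 30 mm; origin at its underside (tools: at table level, near the middle)
Mind the look-alikes: they are no part of the job. Leave any purple look-alike of the gold2 alone. What is shaped like the silver1 but green is not meant.

How it is judged:
By the outcome, as a careful person would: the job done as asked, in the order asked, and still so for the second after the job is handed in, with the robot touching nothing.
Of gold1, gold2, silver1, silver2 only 2 to 4 are there at a start; the rules pass over those that are not, and their reading is None.
At some moment in a run one of gold1, gold2, silver1, silver2 may be knocked a few centimetres aside while the robot is not near it.
Once in a run the grip may slacken for a moment while it holds something.
It also fails if it takes over 210 s, if anything falls off the work surface, if the arm or the gripper's body presses on something with over 40 N, if the wrist force passes 120 N, or if a joint passes its speed limit or range.

### The arm

A 6-joint arm with a two-finger parallel gripper is mounted at the origin on the work surface. World frame = base frame: x ahead of the robot, y to its left, z up, the work surface at z = 0. Lengths are in m, angles in rad, forces in N, time in s.
With the tool pointing down it reaches from about 0.3 to 0.875 m from the base axis. Payload 6.4 kg.
Tool frame: the origin (TCP) lies at the very end of the fingers, on their centre line; the grasp point (between the pads) lies 19 mm behind it; z points along the fingers, y is the direction in which the jaws open and shut (so a half turn about z gives the same grasp; the last joint's range is limited). The gripper opens to 85 mm and grips with 20 to 120 N. Pads are 22 mm wide; open, the fingers measure 114 mm over their backs; the gripper's body (76 mm by 85 mm) begins 54 mm behind the grasp point. The pads swing forward as they close: fully open they stand 13 mm farther back than shut.
Start: joints at [-1.329, 0.181, 1.607, -0, 1.354, -0.206], TCP at [0.249, -0.518, 0.231] pointing down, gripper open.
Joint ranges: [-2.99, 2.99], [-0.89, 2.07], [0.3, 2.58], [-1.14, 4.28], [0, 2.63], [-3.12, 3.12]. Speed limits (rad/s): [2.57, 2.57, 3.01, 3.14, 3.14, 3.14].

### API

Orientations are given as [roll, pitch, yaw] about the fixed x, y, z axes, in that order (R = Rz(yaw) Ry(pitch) Rx(roll)).
In Python, from bench import arm, optics gives the robot as it stands.
- The arm moves only by the shell command python3 -m creep 'ROWS'. ROWS is JSON, a list of rows, each a list of 3 entries, a list of its own where there are three numbers: the shift along the tool's x, y, z in mm, then the turn, a rotation vector about the tool's x, y, z in degrees, then the closure, from 0 (fully open) to 1 (shut). A call has exactly 5 rows; each row shifts and turns the commanded pose from where the row before left it, along the tool's axes as they then stand; what a row does not reach is not made up. A row lasts 1/12 s, in which the tool goes at most 41.7 mm and 7.16 degrees, less where a joint would pass 70% of its speed; a pose out of reach is approached as far as the arm can. A call is refused whole if a number of a shift passes 41.7 or a number of a turn 7.16, either way. A call with a gripper value outside its range is refused whole. The fingers move at their own pace and stop on an object; the grip force is fixed at half the most. Time passes only in rows, so rows that do not move let the fingers close, or fill a call up. It gives the time, the measured TCP pose, the force and the opening at its end, in the units of the state.
- arm.get_obs(): the state, without advancing time (a new reading comes with each control period).
- optics.grab_frame(name): name is "side" or "top"; returns the picture (480x640x3 uint8, blue, green, red); there is no depth.
- optics.calibration(name): a dict with "camera_matrix" (3x3 intrinsics, pixels), "cam_to_world" (4x4, takes a point from camera to world coordinates). Camera axes: x right, y up, looking along -z (the intrinsics and any distortion apply to the point x, -y, -z); pixel columns grow to the right and rows downward; lengths in m; the calibration is good to about 2 mm. A picture is of the moment at which its call begins. calibration takes no time and is no camera call.
- arm.sign_off(): hands the job in, once; it reports no verdict.
The state is a dict: "time": time; "q": joint angles; "qvel": joint speeds; "joint_efforts": joint torques, N m; "eef_pos": TCP position; "eef_rot": TCP orientation; "ft_force": force on the tool from outside, world axes, zero at the start; "ft_torque": the same for the moment, N m; "opening": finger opening in m.
Only numpy, scipy, OpenCV 4.12 (cv2) and the standard library are available. Lean on these libraries where they do the work, as an engineer would, in place of code of your own. Each camera call takes 0.05 s, during which the arm holds its last target.

## Working session

There is one attempt and no reset: what is moved stays moved. The work goes in short steps, Python scripts to look and compute and a shell command to move; the robot and the scene stay as the last step left them, time stands still between calls to the robot, and variables do not carry over. Pictures are saved under pics/ and viewed, and the job is handed in when it is done.

```bash
ls; mkdir -p pics
python3 - <<'E'
from bench import arm, optics
import cv2
print(arm.get_obs())
for n in("side","top"):
    cv2.imwrite(f"pics/{n}0.png",optics.grab_frame(n)); c=optics.calibration(n);print(n,c)
E
```

```text
pics
{'time': 0.0, 'q': array([-1.32929505e+00,  1.81541222e-01,  1.60801639e+00, -3.53372563e-05,
        1.35384644e+00, -2.06285694e-01]), 'qvel': array([-0.00080131,  0.00062142, -0.00134007,  0.00038252,  0.00014597,
        0.00050973]), 'joint_efforts': array([ 7.41105450e-04, -4.44866395e+01, -3.51337481e+01, -1.58321341e-04,
        9.00549145e-03,  3.06917593e-05]), 'eef_pos': array([ 0.24883167, -0.51773403,  0.23038003]), 'eef_rot': array([-3.13981260e+00, -3.37256483e-04,  4.47794311e-01]), 'ft_force': array([-0.24810114, -0.12719656,  0.04380237]), 'ft_torque': array([-0.03777211,  0.00572979,  0.01400649]), 'opening': 0.08550674424732999}
side {'camera_matrix': array([[619.32749516,   0.        , 317.48054122],
       [  0.        , 619.32749516, 241.84364717],
       [  0.        ,   0.        ,   1.        ]]), 'cam_to_world': array([[ 0.97044018,  0.16687393, -0.17435292,  0.25884488],
       [-0.24133803,  0.66697367, -0.70491281, -1.21468015],
       [-0.00134276,  0.72615371,  0.68753108,  1.24277338],
       [ 0.        ,  0.        ,  0.        ,  1.        ]])}
top {'camera_matrix': array([[495.77042294,   0.        , 330.28307452],
       [  0.        , 495.77042294, 232.20299239],
       [  0.        ,   0.        ,   1.        ]]), 'cam_to_world': array([[ 7.93340534e-02,  9.73698896e-01, -2.13580357e-01,
         2.98028051e-01],
       [-9.96847915e-01,  7.73658702e-02, -1.75714821e-02,
        -2.35081375e-02],
       [-5.85502534e-04,  2.14301150e-01,  9.76767462e-01,
         1.26475309e+00],
       [ 0.00000000e+00,  0.00000000e+00,  0.00000000e+00,
         1.00000000e+00]])}
```

View pics/side0.png

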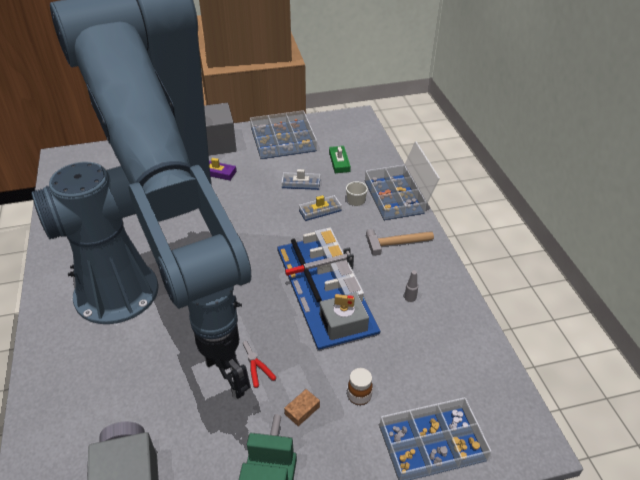

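View pics/top0.png

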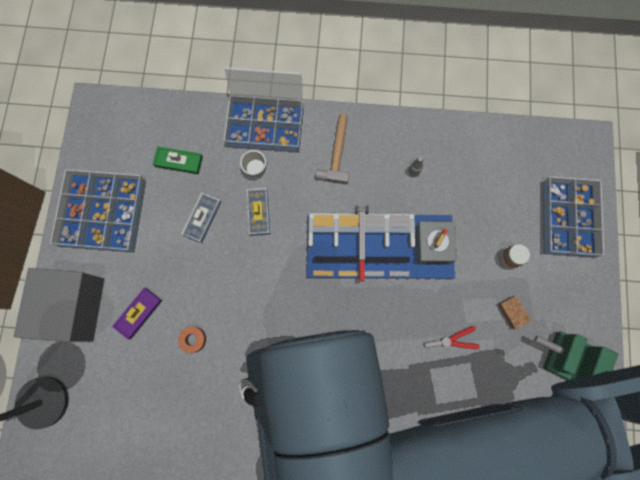

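```bash
cat > h.py <<'E'
import numpy as np, cv2
from bench import arm, optics
from scipy.spatial.transform import Rotation as R
C={n:optics.calibration(n) for n in("side","top")}
def proj(n,P):
    P=np.atleast_2d(P).astype(float);K=C[n]["camera_matrix"];T=np.linalg.inv(C[n]["cam_to_world"])
    p=P@T[:3,:3].T+T[:3,3];p=p*[1,-1,-1];p=p@K.T
    return p[:,:2]/p[:,2:]
def ray(n,uv):
    K=C[n]["camera_matrix"];T=C[n]["cam_to_world"]
    d=np.linalg.inv(K)@[uv[0],uv[1],1]*[1,-1,-1];d=T[:3,:3]@d
    return T[:3,3],d/np.linalg.norm(d)
def onz(n,uv,z):
    o,d=ray(n,uv);return o+d*(z-o[2])/d[2]
def tri(uvs,uvt):
    A=[];b=[]
    for n,uv in(("side",uvs),("top",uvt)):
        o,d=ray(n,uv);M=np.eye(3)-np.outer(d,d);A.append(M);b.append(M@o)
    return np.linalg.lstsq(np.vstack(A),np.hstack(b),rcond=None)[0]
def crop(n,name,x0,y0,x1,y1,s,pts=None):
    im=optics.grab_frame(n);c=cv2.resize(im[y0:y1,x0:x1],None,fx=s,fy=s,interpolation=cv2.INTER_CUBIC)
    if pts is not None:
        for u,v in proj(n,pts): cv2.circle(c,(int((u-x0)*s),int((v-y0)*s)),2,(0,0,255),-1)
    cv2.imwrite(f"pics/{name}.png",c)
def st():
    o=arm.get_obs();Rm=R.from_euler("xyz",o["eef_rot"])
    print("t %.2f"%o["time"],"pos",np.round(o["eef_pos"]*1000,1),"rpy",np.round(np.degrees(o["eef_rot"]),2),"F",np.round(o["ft_force"],1),"op %.1f"%(o["opening"]*1000),"q",np.round(o["q"],2))
    return o,Rm
def go(pos,yaw=None,tilt=0):
    """delta to TCP pos (m), yaw deg, pointing down; gives tool-frame shift mm (before turn) and turn deg"""
    o,Rm=st();d=Rm.inv().apply((np.array(pos)-o["eef_pos"])*1000)
    if yaw is None: print("shift",np.round(d,1));return
    best=None
    for y in(yaw,yaw+180,yaw-180):
        Rt=R.from_euler("xyz",[180,0,y],degrees=True)
        rv=np.degrees((Rm.inv()*Rt).as_rotvec())
        if best is None or np.linalg.norm(rv)<np.linalg.norm(best):best=rv
    print("shift",np.round(d,1),"n %.1f"%(np.abs(d).max()/41.7),"turn",np.round(best,2),"n %.1f"%(np.abs(best).max()/7.16))
E
python3 - <<'E'
from h import *
crop("top","t1",295,190,465,295,4.6)
crop("side","s1",260,210,400,360,4)
E
```

```text
(no output)
```

View pics/t1.png

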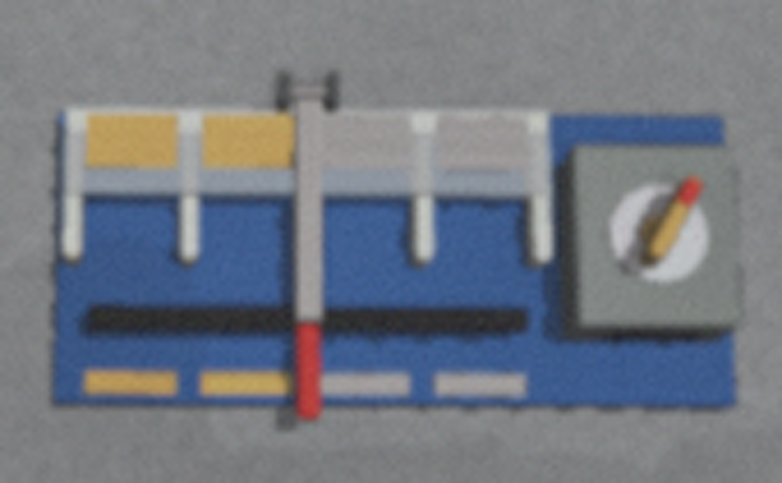

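View pics/s1.png

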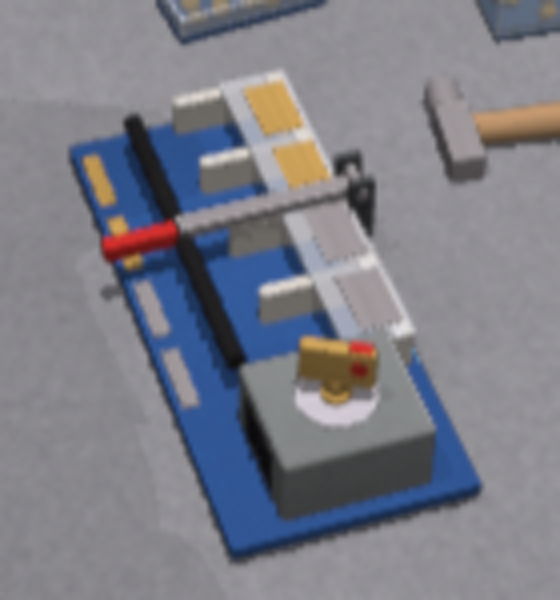

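```bash
cat > fit.py <<'E'
from h import *
from scipy.optimize import least_squares
T=lambda u,v:("top",(295+u/4.6,190+v/4.6)); S=lambda u,v:("side",(260+u/4,210+v/4))
# obs: (cam,uv), shaker pt (y may be 'L','R')
O=[(T(53,405),(-85,'L',20)),(T(735,405),(-85,'R',20)),(T(723,116),(80,'R',20)),
(T(85,320),(-43,118,51)),(T(527,320),(-43,-118,51)),
(T(73,262),(-10,128,20)),(T(189,262),(-10,64,20)),(T(423,262),(-10,-64,20)),(T(540,264),(-10,-128,20)),
(T(571,145),(50,-141,75)),(T(737,147),(50,-229,75)),(T(738,330),(-50,-229,75)),(T(573,330),(-50,-141,75)),
(S(70,150),(-85,'L',20)),(S(232,553),(-85,'R',20)),(S(480,490),(80,'R',20)),
(S(132,120),(-43,118,56)),(S(235,360),(-43,-118,51)),
(S(240,372),(-50,-141,75)),(S(278,470),(-50,-229,75)),(S(437,432),(50,-229,75))]
def res(p,full=False):
    x,y,a,L,Rr=p;c,s=np.cos(a),np.sin(a);o=[]
    for (n,uv),q in O:
        q=[q[0]/1e3,{'L':L,'R':Rr}.get(q[1],None) if isinstance(q[1],str) else q[1]/1e3,q[2]/1e3]
        w=[x+c*q[0]-s*q[1],y+s*q[0]+c*q[1],q[2]]
        o+=list(proj(n,w)[0]-uv)
    return np.array(o)
r=least_squares(res,[0.55,-0.05,0,.14,-.25],loss="soft_l1")
print(r.x,np.degrees(r.x[2]));print(np.round(res(r.x).reshape(-1,2),1).tolist())
E
python3 fit.py
```

```text
[ 0.54574996 -0.0823317   0.06658263  0.13627906 -0.23730601] 3.8149039519648693
[[0.6, -1.6], [0.6, 0.2], [0.6, -0.4], [0.8, -1.5], [0.0, -0.3], [0.2, 0.2], [0.0, 0.5], [-0.7, 1.2], [-1.0, 1.1], [0.5, -1.0], [0.1, -1.0], [1.6, -0.7], [1.1, -1.1], [-0.7, -0.9], [-1.2, -0.3], [-0.1, -1.0], [-0.6, -1.5], [-0.5, 0.2], [-1.7, -1.9], [0.1, 0.1], [-0.6, -0.3]]
```

```bash
cat >> h.py <<'E'
SX,SY,SA=0.5457,-0.0823,0.0666
def sh(x,y,z):
    c,s=np.cos(SA),np.sin(SA);return np.array([SX+(c*x-s*y)/1e3,SY+(s*x+c*y)/1e3,z/1e3])
E
python3 - <<'E'
from h import *
go(sh(-83,0,150),3.8)
crop("top","t2",120,140,300,350,3.8)
crop("side","s2",190,130,370,240,4.4)
E
```

```text
t 0.20 pos [ 248.9 -518.   230.7] rpy [-1.7994e+02 -1.0000e-02  2.5660e+01] F [-0.3  0.8  0. ] op 85.5 q [-1.33  0.18  1.61  0.    1.35 -0.21]
shift [ 379.1 -295.    81.1] n 9.1 turn [-0.06 -0.   21.86] n 3.1
```

View pics/t2.png

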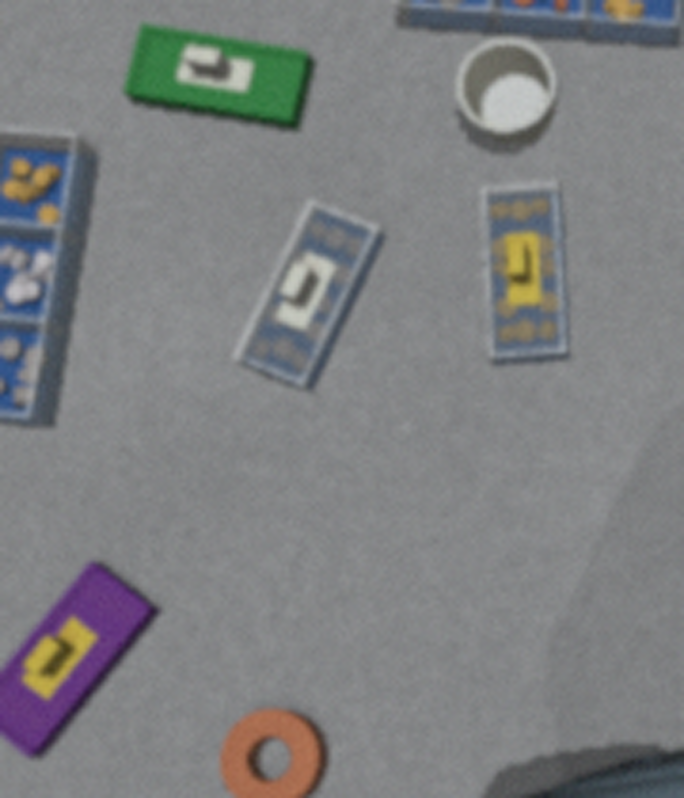

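View pics/s2.png

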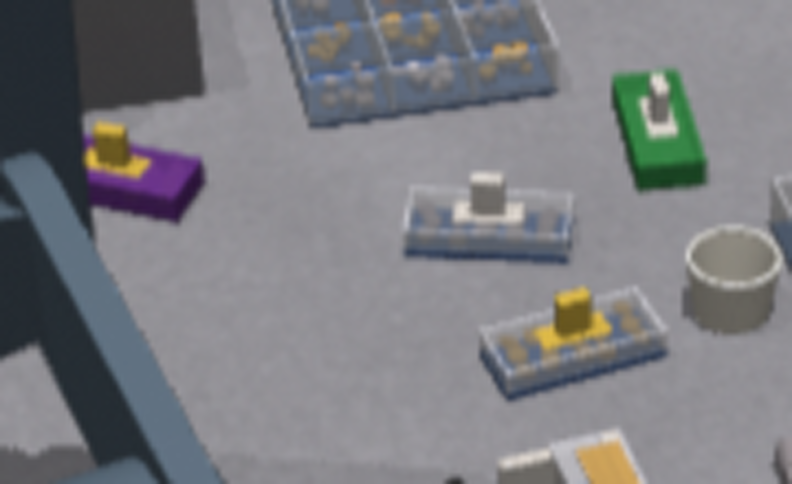

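```bash
python3 -m creep '[[[0,0,0],[0,0,4.4],0.3],[[0,0,0],[0,0,4.4],0.3],[[0,0,0],[0,0,4.4],0.3],[[0,0,0],[0,0,4.4],0.3],[[0,0,0],[0,0,4.3],0.3]]'
python3 - <<'E'
from h import *
go(sh(-83,0,150),3.8)
E
```

```text
time: 0.72
eef_pos: [0.249, -0.5183, 0.2312]
eef_rot: [-3.141, 0.0, 0.062]
ft_force: [-1.1, 1.1, 0.2]
opening: 0.0598
t 0.72 pos [ 249.  -518.3  231.2] rpy [-179.99    0.      3.54] F [-1.1  1.1  0.2] op 59.8 q [-1.33  0.18  1.61 -0.    1.35  0.18]
shift [ 240.1 -416.4   81.3] n 10.0 turn [-0.01  0.   -0.26] n 0.0
```

```bash
python3 -m creep '[[[20,-38,0],[0,0,0],0.3],[[20,-38,0],[0,0,0],0.3],[[20,-38,0],[0,0,0],0.3],[[20,-38,0],[0,0,0],0.3],[[20,-38,0],[0,0,0],0.3]]';python3 -m creep '[[[28,-38,10],[0,0,0],0.3],[[28,-38,10],[0,0,0],0.3],[[28,-38,10],[0,0,0],0.3],[[28,-38,10],[0,0,0],0.3],[[28,-38,10],[0,0,0],0.3]]'
python3 - <<'E'
from h import *
go(sh(-83,0,150),3.8)
cv2.imwrite("pics/t3.png",optics.grab_frame("top"));cv2.imwrite("pics/s3.png",optics.grab_frame("side"))
E
```

```text
time: 1.13
eef_pos: [0.334, -0.3262, 0.2312]
eef_rot: [3.142, -0.0, 0.065]
ft_force: [1.1, -0.1, 0.6]
opening: 0.0595
time: 1.55
eef_pos: [0.4444, -0.1545, 0.1881]
eef_rot: [3.141, -0.001, 0.065]
ft_force: [1.1, -0.6, 0.9]
opening: 0.0598
t 1.55 pos [ 444.4 -154.5  188.1] rpy [ 1.7996e+02 -5.0000e-02  3.7500e+00] F [ 1.1 -0.6  0.9] op 59.8 q [-0.59 -0.01  1.91 -0.    1.25  0.92]
shift [ 22.8 -65.4  38.1] n 1.6 turn [ 0.04 -0.05 -0.05] n 0.0
```

View pics/t3.png

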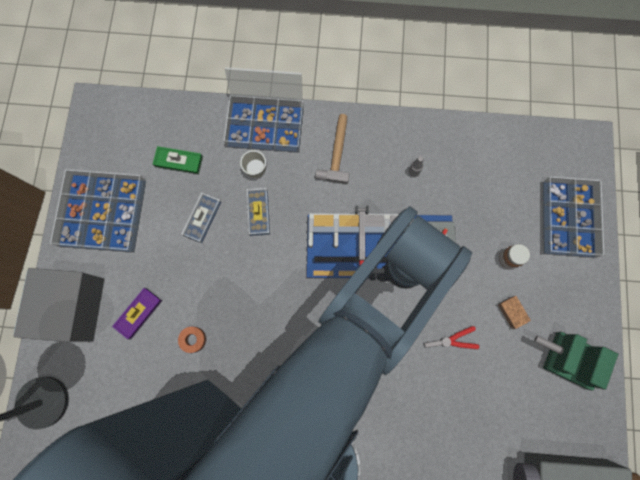

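View pics/s3.png

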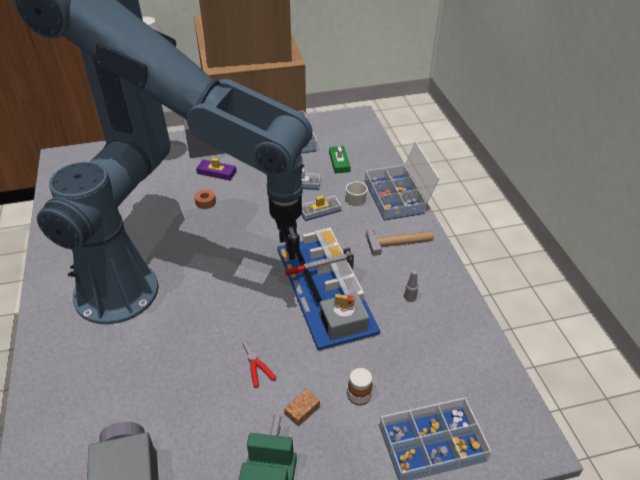

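```bash
python3 -m creep '[[[5,-12,8],[0,0,0],0.3],[[5,-12,8],[0,0,0],0.3],[[5,-12,8],[0,0,0],0.3],[[0,0,0],[0,0,0],0.3],[[0,0,0],[0,0,0],0.3]]'
python3 - <<'E'
from h import *
go(sh(-83,0,41),3.8)
crop("top","t4",295,190,465,295,4.6)
crop("side","s4",260,210,340,310,6,[sh(-78,0,55)])
E
```

```text
time: 2.07
eef_pos: [0.4559, -0.1195, 0.1639]
eef_rot: [-3.142, 0.001, 0.067]
ft_force: [-0.8, 0.1, 0.6]
opening: 0.0598
t 2.07 pos [ 455.9 -119.5  163.9] rpy [-1.7999e+02  5.0000e-02  3.8100e+00] F [-0.8  0.1  0.6] op 59.8 q [-0.51  0.02  1.93 -0.    1.2   1.  ]
shift [  9.2 -31.2 122.9] n 2.9 turn [-0.01  0.05  0.01] n 0.0
```

View pics/s4.png

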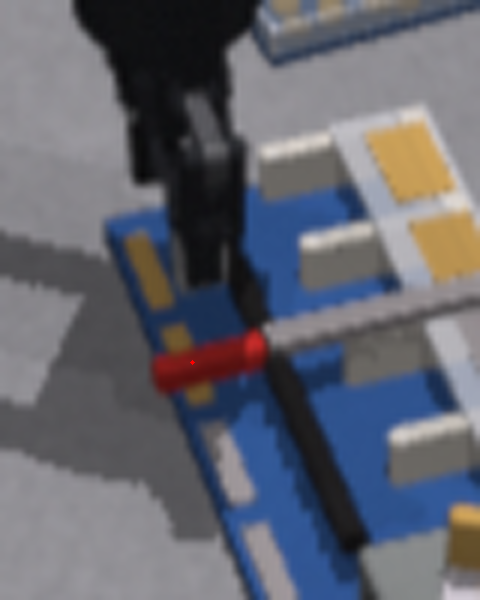

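View pics/t4.png

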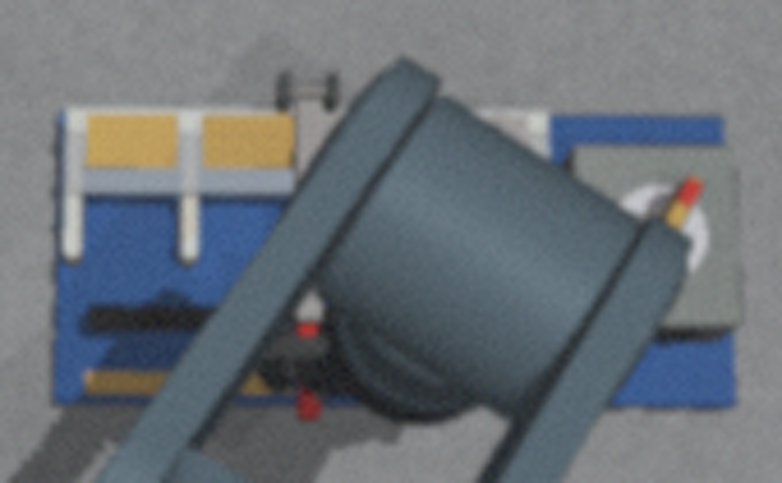

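```bash
python3 -m creep '[[[3,-10,8],[0,0,0],0.3],[[3,-10,8],[0,0,0],0.3],[[3,-11,8],[0,0,0],0.3],[[0,0,15],[0,0,0],0.3],[[0,0,0],[0,0,0],0.3]]'
python3 - <<'E'
from h import *
go(sh(-83,0,41),3.8)
crop("side","s5",260,210,340,310,6,[sh(-78,0,55)])
E
```

```text
time: 2.58
eef_pos: [0.4612, -0.0857, 0.122]
eef_rot: [-3.139, 0.005, 0.067]
ft_force: [-1.6, 0.2, -0.5]
opening: 0.0599
t 2.58 pos [461.2 -85.7 122. ] rpy [-179.84    0.27    3.83] F [-1.6  0.2 -0.5] op 59.9 q [-0.44  0.08  1.96  0.    1.11  1.07]
shift [ 1.9  2.4 81. ] n 1.9 turn [-0.16  0.27  0.03] n 0.0
```

View pics/s5.png

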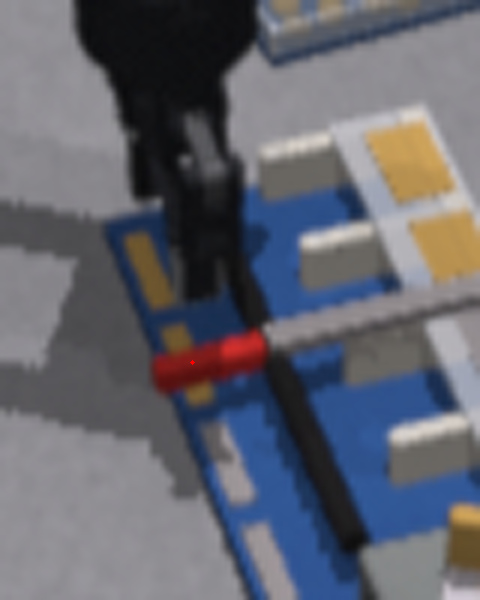

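```bash
python3 -m creep '[[[1,1,12],[0,0,0],0.3],[[1,1,12],[0,0,0],0.3],[[0,0,12],[0,0,0],0.3],[[0,0,5],[0,0,0],0.3],[[0,0,0],[0,0,0],0.3]]'
python3 - <<'E'
from h import *
go(sh(-83,0,41),3.8)
o=arm.get_obs()["eef_pos"]
crop("side","s6",260,210,340,310,6,[sh(-78,0,55),o])
crop("top","t6",295,190,465,295,4.6,[o])
E
```

```text
time: 3.05
eef_pos: [0.4645, -0.0893, 0.0833]
eef_rot: [-3.14, 0.002, 0.066]
ft_force: [-0.2, 0.5, 0.2]
opening: 0.06
t 3.05 pos [464.5 -89.3  83.3] rpy [-1.7994e+02  1.2000e-01  3.7600e+00] F [-0.2  0.5  0.2] op 60.0 q [-0.44  0.15  1.97 -0.    1.02  1.06]
shift [-1.5 -1.5 42.3] n 1.0 turn [-0.06  0.12 -0.04] n 0.0
```

View pics/s6.png

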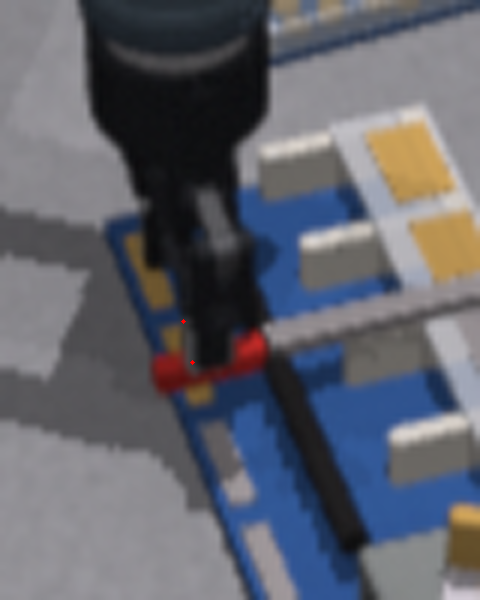

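View pics/t6.png

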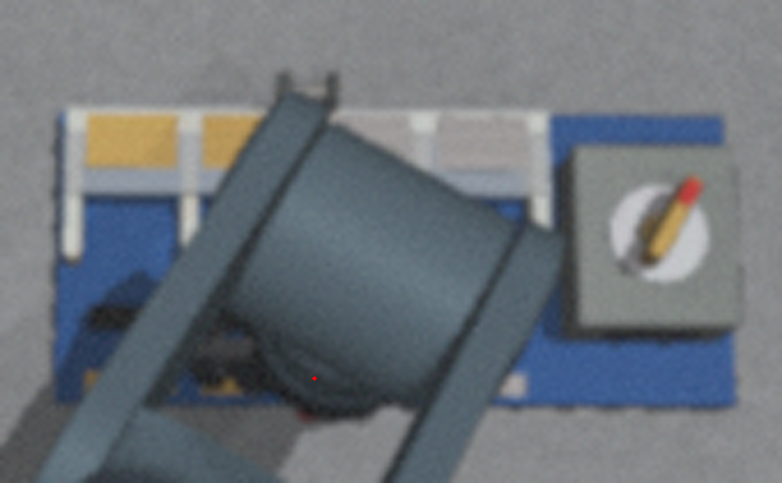

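```bash
python3 -m creep '[[[-1,-1,12],[0,0,0],0.3],[[-1,0,12],[0,0,0],0.3],[[0,0,12],[0,0,0],0.3],[[0,0,5],[0,0,0],0.3],[[0,0,0],[0,0,0],0.3]]'; python3 -m creep '[[[0,0,0],[0,0,0],1],[[0,0,0],[0,0,0],1],[[0,0,0],[0,0,0],1],[[0,0,0],[0,0,0],1],[[0,0,0],[0,0,0],1]]'
python3 - <<'E'
from h import *
go(sh(-83,0,41),3.8)
E
```

```text
time: 3.57
eef_pos: [0.4629, -0.0887, 0.0428]
eef_rot: [-3.141, 0.001, 0.065]
ft_force: [-0.3, 0.3, 0.7]
opening: 0.06
time: 3.98
eef_pos: [0.4637, -0.0873, 0.0441]
eef_rot: [-3.139, -0.001, 0.065]
ft_force: [-0.5, 10.2, 8.1]
opening: 0.0103
t 3.98 pos [463.7 -87.3  44.1] rpy [-1.7984e+02 -6.0000e-02  3.7400e+00] F [-0.5 10.2  8.1] op 10.3 q [-0.44  0.22  1.99  0.    0.93  1.06]
shift [-0.8  0.5  3.1] n 0.1 turn [-0.16 -0.06 -0.06] n 0.0
```

Run:
```python
import numpy as np
th=np.radians(np.arange(0,108,5.2));P=np.c_[-162*np.cos(th)-2*np.sin(th)*-1*-1,162*np.sin(th)-2*np.cos(th)]
P=np.c_[-162*np.cos(th)-2*np.sin(th),162*np.sin(th)-2*np.cos(th)]
d=np.diff(P,axis=0);print([[round(a,1),0,round(-b,1)] for a,b in d])
```

```text
[[np.float64(0.5), 0, np.float64(-14.7)], [np.float64(1.8), 0, np.float64(-14.6)], [np.float64(3.1), 0, np.float64(-14.4)], [np.float64(4.4), 0, np.float64(-14.0)], [np.float64(5.7), 0, np.float64(-13.6)], [np.float64(6.9), 0, np.float64(-13.0)], [np.float64(8.0), 0, np.float64(-12.3)], [np.float64(9.1), 0, np.float64(-11.5)], [np.float64(10.1), 0, np.float64(-10.7)], [np.float64(11.0), 0, np.float64(-9.7)], [np.float64(11.9), 0, np.float64(-8.7)], [np.float64(12.6), 0, np.float64(-7.6)], [np.float64(13.2), 0, np.float64(-6.4)], [np.float64(13.8), 0, np.float64(-5.1)], [np.float64(14.2), 0, np.float64(-3.9)], [np.float64(14.5), 0, np.float64(-2.6)], [np.float64(14.6), 0, np.float64(-1.3)], [np.float64(14.7), 0, np.float64(0.1)], [np.float64(14.6), 0, np.float64(1.4)], [np.float64(14.4), 0, np.float64(2.7)]]
```

```bash
python3 -m creep '[[[0,0,-7],[0,0,0],1],[[1,0,-8],[0,0,0],1],[[2,0,-15],[0,0,0],1],[[3,0,-14],[0,0,0],1],[[4,0,-14],[0,0,0],1]]'; python3 -m creep '[[[6,0,-14],[0,0,0],1],[[7,0,-13],[0,0,0],1],[[8,0,-12],[0,0,0],1],[[0,0,0],[0,0,0],1],[[0,0,0],[0,0,0],1]]';python3 - <<'E'
from h import *
st();crop("side","s7",240,170,400,320,4)
E
```

```text
time: 4.4
eef_pos: [0.4722, -0.0866, 0.1008]
eef_rot: [-3.139, 0.002, 0.066]
ft_force: [6.2, 4.9, -6.4]
opening: 0.0106
time: 4.82
eef_pos: [0.4932, -0.0851, 0.14]
eef_rot: [-3.139, 0.002, 0.067]
ft_force: [-3.5, 5.2, -0.8]
opening: 0.0099
t 4.82 pos [493.2 -85.1 140. ] rpy [-1.7983e+02  1.4000e-01  3.8100e+00] F [-3.5  5.2 -0.8] op 9.9 q [-0.41  0.12  1.87  0.    1.15  1.09]
```

View pics/s7.png

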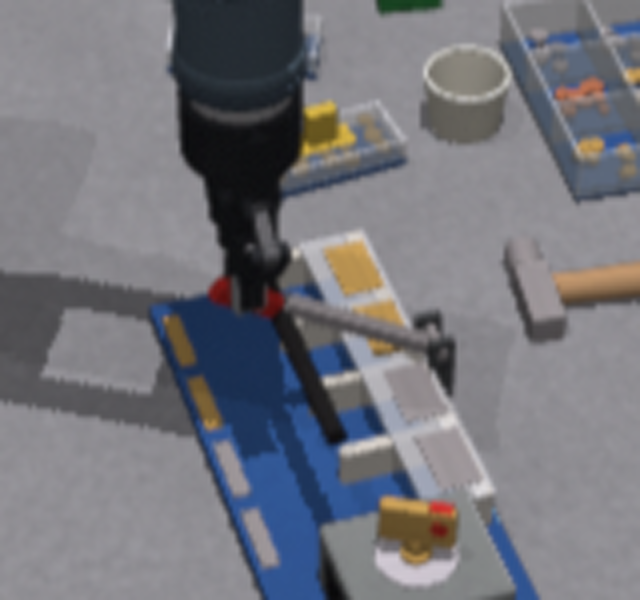

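```bash
python3 -m creep '[[[8,0,-12],[0,0,0],1],[[9,0,-11],[0,0,0],1],[[10,0,-11],[0,0,0],1],[[11,0,-10],[0,0,0],1],[[0,0,0],[0,0,0],1]]'
python3 - <<'E'
from h import *
o,_=st();p=(o["eef_pos"]+[0,0,.019]-sh(80,0,65))*1000;p2=np.hypot(p[0],p[1]);print("r",np.hypot(p2,p[2]),"ang",np.degrees(np.arctan2(p[2],p2)))
E
```

```text
time: 5.28
eef_pos: [0.5336, -0.0822, 0.1839]
eef_rot: [-3.138, -0.002, 0.066]
ft_force: [4.3, 6.2, -10.9]
opening: 0.01
t 5.28 pos [533.6 -82.2 183.9] rpy [-1.7978e+02 -1.0000e-01  3.7900e+00] F [  4.3   6.2 -10.9] op 10.0 q [-0.38  0.15  1.74  0.    1.25  1.13]
r 165.80434628194106 ang 56.27828158260717
```

```bash
python3 -m creep '[[[12,0,-7],[0,0,0],1],[[13,0,-6],[0,0,0],1],[[13,0,-5],[0,0,0],1],[[14,0,-4],[0,0,0],1],[[0,0,0],[0,0,0],1]]'
python3 - <<'E'
from h import *
o,_=st();p=(o["eef_pos"]+[0,0,.019]-sh(80,0,65))*1000;p2=np.hypot(p[0],p[1]);print("r",np.hypot(p2,p[2]),"ang",np.degrees(np.arctan2(p[2],p2)))
crop("side","s8",240,130,400,280,4)
E
```

```text
time: 5.7
eef_pos: [0.5847, -0.0786, 0.2056]
eef_rot: [-3.137, 0.001, 0.066]
ft_force: [-1.7, 6.8, -0.9]
opening: 0.0093
t 5.70 pos [584.7 -78.6 205.6] rpy [-1.7976e+02  6.0000e-02  3.8000e+00] F [-1.7  6.8 -0.9] op 9.3 q [-0.34  0.24  1.59  0.    1.31  1.17]
r 164.74818742426802 ang 75.64198302998612
```

View pics/s8.png

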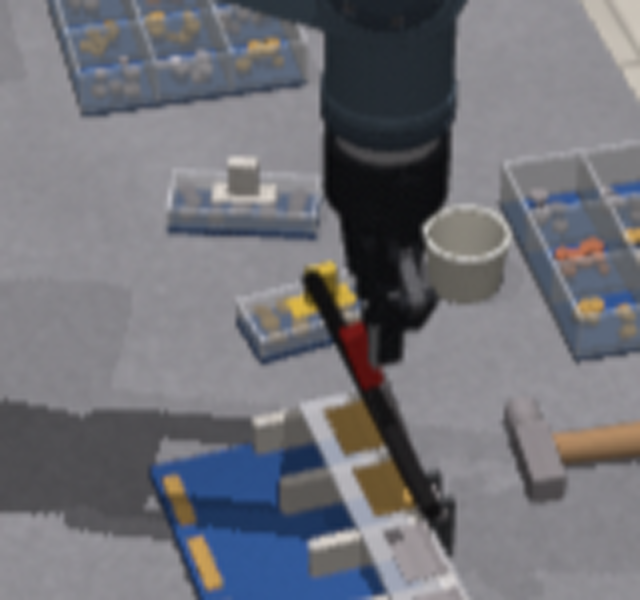

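```bash
python3 -m creep '[[[14,0,-3],[0,0,0],1],[[15,0,-2],[0,0,0],1],[[15,0,-1],[0,0,0],1],[[15,0,1],[0,0,0],1],[[0,0,0],[0,0,0],1]]'
python3 - <<'E'
from h import *
o,_=st();p=(o["eef_pos"]+[0,0,.019]-sh(80,0,65))*1000;print("r",np.hypot(p[0],p[2]),"ang",np.degrees(np.arctan2(p[2],-p[0])))
E
```

```text
time: 6.17
eef_pos: [0.6446, -0.077, 0.2112]
eef_rot: [3.141, -0.002, 0.066]
ft_force: [-0.6, -0.6, -0.6]
opening: 0.0003
t 6.17 pos [644.6 -77.  211.2] rpy [ 1.7998e+02 -9.0000e-02  3.7900e+00] F [-0.6 -0.6 -0.6] op 0.3 q [-0.3   0.36  1.43  0.    1.35  1.2 ]
r 166.31741821755315 ang 96.60138884343223
```

Run:
```python
from h import *
crop("side","s9",240,130,400,280,4)
```

```text
(no output)
```

View pics/s9.png

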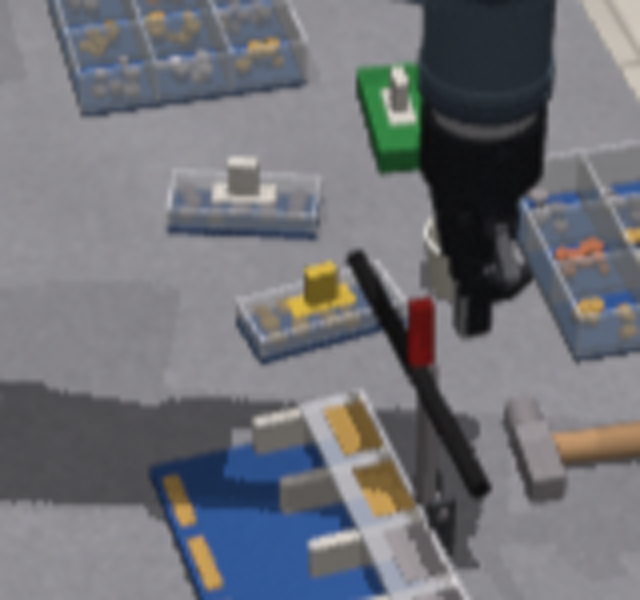

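Run:
```python
from h import *
crop("side","s10",240,130,400,280,4);st()
crop("top","t10",295,150,465,295,4)
```

```text
t 6.27 pos [642.7 -77.  210.9] rpy [-1.7999e+02  3.0000e-02  3.7800e+00] F [-0.4 -0.3  0.2] op 0.1 q [-0.3   0.36  1.43 -0.    1.35  1.2 ]
```

View pics/s10.png

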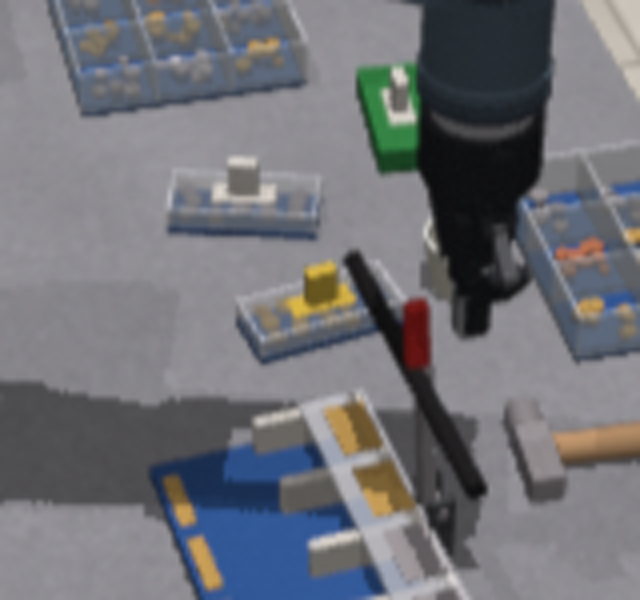

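View pics/t10.png

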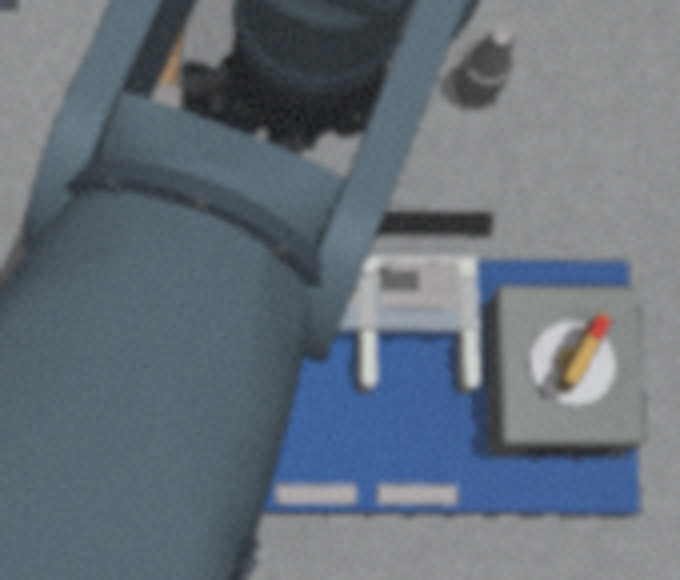

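```bash
python3 -m creep '[[[0,0,-20],[0,0,0],0.3],[[0,0,0],[0,0,0],0.3],[[0,0,0],[0,0,0],0.3],[[0,0,0],[0,0,0],0.3],[[0,0,0],[0,0,0],0.3]]'; python3 -m creep '[[[-30,0,0],[0,0,0],0.3],[[-36,0,0],[0,0,0],0.3],[[-36,0,0],[0,0,0],0.3],[[-36,0,0],[0,0,0],0.3],[[-36,0,0],[0,0,0],0.3]]'
python3 - <<'E'
from h import *
go(sh(-83,0,41),3.8)
crop("side","s11",240,130,400,280,4)
E
```

```text
time: 6.73
eef_pos: [0.6422, -0.0771, 0.2303]
eef_rot: [-3.141, 0.001, 0.065]
ft_force: [0.0, -0.5, -1.0]
opening: 0.0592
time: 7.15
eef_pos: [0.467, -0.0882, 0.23]
eef_rot: [-3.141, 0.001, 0.066]
ft_force: [0.4, -0.7, 0.6]
opening: 0.0597
t 7.15 pos [467.  -88.2 230. ] rpy [-1.7997e+02  8.0000e-02  3.7700e+00] F [ 0.4 -0.7  0.6] op 59.7 q [-0.44 -0.05  1.85 -0.    1.34  1.07]
shift [ -3.9  -0.5 189. ] n 4.5 turn [-0.03  0.08 -0.03] n 0.0
```

View pics/s11.png

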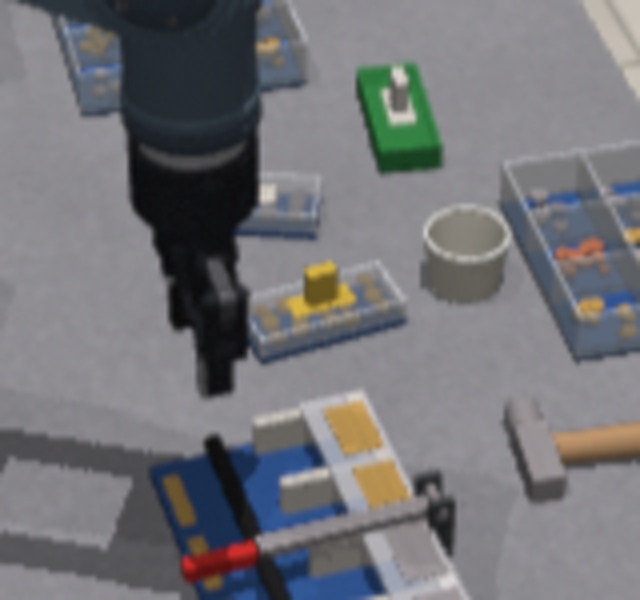

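```bash
python3 -m creep '[[[0,-1,36],[0,0,0],0.3],[[0,0,36],[0,0,0],0.3],[[0,0,36],[0,0,0],0.3],[[0,0,36],[0,0,0],0.3],[[0,0,0],[0,0,0],0.3]]';python3 -m creep '[[[0,0,12],[0,0,0],0.3],[[0,0,12],[0,0,0],0.3],[[0,0,12],[0,0,0],0.3],[[0,0,9],[0,0,0],0.3],[[0,0,0],[0,0,0],0.3]]';  python3 - <<'E'
from h import *
go(sh(-83,0,41),3.8)
E
```

```text
time: 7.62
eef_pos: [0.4634, -0.0851, 0.0802]
eef_rot: [-3.135, 0.012, 0.065]
ft_force: [-1.2, 0.9, -1.2]
opening: 0.0596
time: 8.03
eef_pos: [0.4685, -0.0872, 0.0416]
eef_rot: [-3.141, 0.002, 0.066]
ft_force: [-1.6, -1.6, -0.9]
opening: 0.0598
t 8.03 pos [468.5 -87.2  41.6] rpy [-1.7995e+02  1.0000e-01  3.7600e+00] F [-1.6 -1.6 -0.9] op 59.8 q [-0.43  0.24  1.98 -0.    0.92  1.07]
shift [-5.6  0.2  0.6] n 0.1 turn [-0.05  0.1  -0.04] n 0.0
```

```bash
python3 -m creep '[[[-4,0,1],[0,0,0],0.3],[[0,0,0],[0,0,0],1],[[0,0,0],[0,0,0],1],[[0,0,0],[0,0,0],1],[[0,0,0],[0,0,0],1]]'; python3 -m creep '[[[0,0,-7],[0,0,0],1],[[1,0,-8],[0,0,0],1],[[2,0,-15],[0,0,0],1],[[3,0,-14],[0,0,0],1],[[4,0,-14],[0,0,0],1]]'; python3 -m creep '[[[6,0,-14],[0,0,0],1],[[7,0,-13],[0,0,0],1],[[8,0,-12],[0,0,0],1],[[8,0,-12],[0,0,0],1],[[0,0,0],[0,0,0],1]]';python3 - <<'E'
from h import *
o,_=st();p=(o["eef_pos"]+[0,0,.019]-sh(80,0,65))*1000;print("r",np.hypot(p[0],p[2]),"ang",np.degrees(np.arctan2(p[2],-p[0])))
E
```

```text
time: 8.45
eef_pos: [0.4655, -0.0875, 0.0417]
eef_rot: [-3.141, -0.001, 0.065]
ft_force: [1.0, 28.8, 12.5]
opening: 0.0119
time: 8.87
eef_pos: [0.4741, -0.0865, 0.0991]
eef_rot: [-3.14, 0.002, 0.066]
ft_force: [4.3, 1.7, -6.7]
opening: 0.0104
time: 9.28
eef_pos: [0.5051, -0.0842, 0.1518]
eef_rot: [-3.14, -0.001, 0.066]
ft_force: [0.5, 4.6, -5.0]
opening: 0.0103
t 9.28 pos [505.1 -84.2 151.8] rpy [-1.7992e+02 -6.0000e-02  3.7800e+00] F [ 0.5  4.6 -5. ] op 10.3 q [-0.4   0.13  1.84  0.    1.17  1.11]
r 160.28780707109965 ang 41.30997684158136
```

```bash
python3 -m creep '[[[10,0,-10],[0,0,0],1],[[11,0,-9],[0,0,0],1],[[12,0,-8],[0,0,0],1],[[12,0,-7],[0,0,0],1],[[0,0,0],[0,0,0],1]]';python3 - <<'E'
from h import *
o,_=st();p=(o["eef_pos"]+[0,0,.019]-sh(80,0,65))*1000;print("r",np.hypot(p[0],p[2]),"ang",np.degrees(np.arctan2(p[2],-p[0])))
E
```

```text
time: 9.7
eef_pos: [0.5496, -0.081, 0.1852]
eef_rot: [-3.139, 0.001, 0.066]
ft_force: [-4.5, 3.9, 2.9]
opening: 0.0102
t 9.70 pos [549.6 -81.  185.2] rpy [-1.7988e+02  4.0000e-02  3.7900e+00] F [-4.5  3.9  2.9] op 10.2 q [-0.36  0.18  1.7   0.    1.26  1.14]
r 158.5311448995157 ang 61.37769301783421
```

```bash
python3 -m creep '[[[13,0,-8],[0,0,0],1],[[13,0,-6],[0,0,0],1],[[0,0,0],[0,0,0],1],[[0,0,0],[0,0,0],1],[[0,0,0],[0,0,0],1]]';python3 - <<'E'
from h import *
o,_=st();p=(o["eef_pos"]+[0,0,.019]-sh(80,0,65))*1000;print("r",np.hypot(p[0],p[2]),"ang",np.degrees(np.arctan2(p[2],-p[0])))
crop("side","s12",280,170,380,270,6)
E
```

```text
time: 10.12
eef_pos: [0.5737, -0.0793, 0.1966]
eef_rot: [-3.139, 0.003, 0.066]
ft_force: [1.4, 5.6, -10.0]
opening: 0.0097
t 10.12 pos [573.7 -79.3 196.6] rpy [-1.7985e+02  1.7000e-01  3.7900e+00] F [  1.4   5.6 -10. ] op 9.7 q [-0.34  0.22  1.63  0.    1.29  1.16]
r 159.22588856315912 ang 71.01388881504148
```

View pics/s12.png

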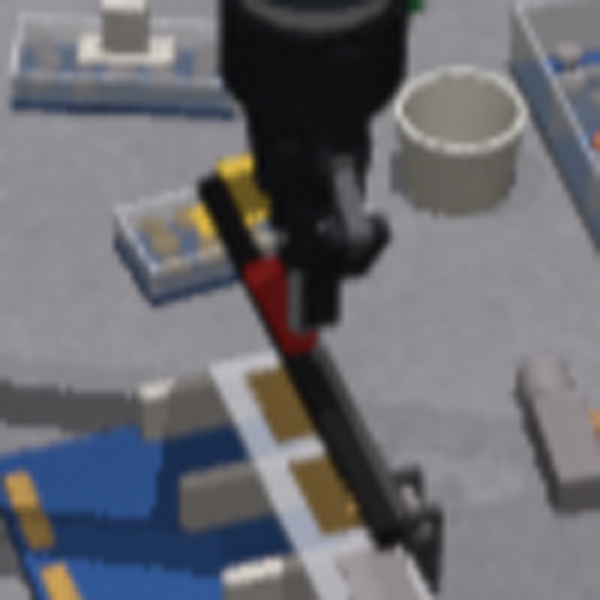

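Run:
```python
from h import *
for a in (50,55,60,65,70,75,80):
    t=np.radians(a)
    f=lambda r,z:sh(80-r*np.cos(t)+ -z*-np.sin(t)*-1,0,65+r*np.sin(t)+z*np.cos(t))
    print(a,[np.round((proj("side",f(r,-10))[0]-[280,170])*6).tolist() for r in(130,158,178)])
```

```text
50 [[249.0, 393.0], [209.0, 365.0], [180.0, 344.0]]
55 [[270.0, 375.0], [235.0, 343.0], [209.0, 320.0]]
60 [[293.0, 359.0], [262.0, 323.0], [240.0, 297.0]]
65 [[316.0, 343.0], [291.0, 304.0], [272.0, 276.0]]
70 [[340.0, 329.0], [320.0, 287.0], [305.0, 257.0]]
75 [[365.0, 316.0], [350.0, 272.0], [340.0, 239.0]]
80 [[390.0, 305.0], [381.0, 258.0], [375.0, 224.0]]
```

```bash
python3 -m creep '[[[13,0,-3],[0,0,0],1],[[13,0,-3],[0,0,0],1],[[0,0,0],[0,0,0],1],[[0,0,0],[0,0,0],1],[[0,0,0],[0,0,0],1]]';python3 - <<'E'
from h import *
o,_=st();p=(o["eef_pos"]+[0,0,.019]-sh(80,0,65))*1000;print("r",np.hypot(p[0],p[2]),"ang",np.degrees(np.arctan2(p[2],-p[0])))
crop("side","s13",280,170,380,270,6)
E
```

```text
time: 10.58
eef_pos: [0.5996, -0.0774, 0.2031]
eef_rot: [-3.139, 0.003, 0.066]
ft_force: [-0.9, 5.7, -7.2]
opening: 0.0096
t 10.58 pos [599.6 -77.4 203.1] rpy [-1.7984e+02  1.6000e-01  3.7900e+00] F [-0.9  5.7 -7.2] op 9.6 q [-0.33  0.27  1.55  0.    1.32  1.18]
r 159.19804693210483 ang 80.64393553502798
```

View pics/s13.png

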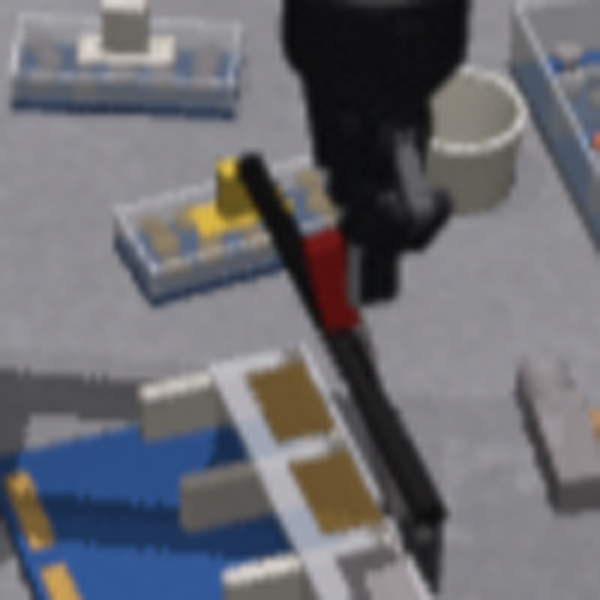

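```bash
python3 -m creep '[[[7,0,-1],[0,0,0],1],[[7,0,0],[0,0,0],1],[[7,0,0],[0,0,0],1],[[7,0,0],[0,0,0],1],[[0,0,0],[0,0,0],1]]';python3 - <<'E'
from h import *
o,_=st();p=(o["eef_pos"]+[0,0,.019]-sh(80,0,65))*1000;print("r",np.hypot(p[0],p[2]),"ang",np.degrees(np.arctan2(p[2],-p[0])))
crop("side","s14",280,170,380,270,6)
E
```

```text
time: 11.05
eef_pos: [0.6299, -0.078, 0.2062]
eef_rot: [3.139, -0.002, 0.066]
ft_force: [-1.0, 0.4, 0.0]
opening: -0.0002
t 11.05 pos [629.9 -78.  206.2] rpy [ 1.7986e+02 -1.3000e-01  3.7600e+00] F [-1.   0.4  0. ] op -0.2 q [-0.31  0.33  1.47 -0.    1.33  1.2 ]
r 160.29938081766093 ang 91.56789206421413
```

View pics/s14.png

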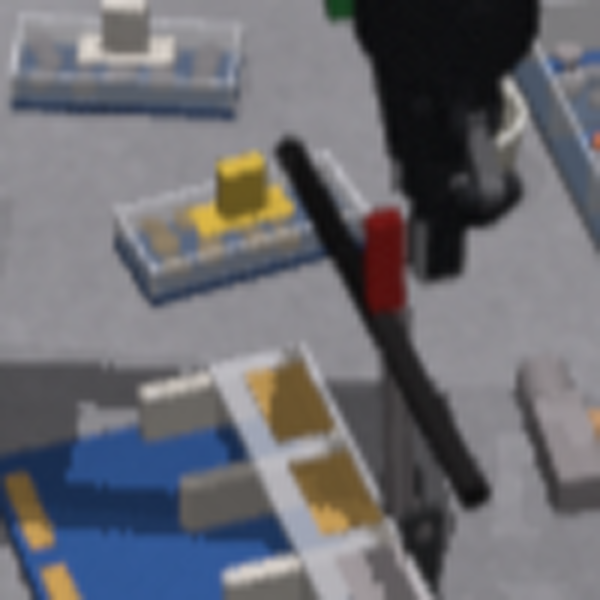

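```bash
python3 -m creep '[[[0,0,-20],[0,0,0],0.3],[[0,0,0],[0,0,0],0.3],[[0,0,0],[0,0,0],0.3],[[0,0,0],[0,0,0],0.3],[[0,0,0],[0,0,0],0.3]]'; python3 -m creep '[[[-30,0,0],[0,0,0],0.3],[[-34,0,0],[0,0,0],0.3],[[-34,0,0],[0,0,0],0.3],[[-34,0,0],[0,0,0],0.3],[[-34,0,0],[0,0,0],0.3]]'
python3 - <<'E'
from h import *
go(sh(-83,0,34),3.8)
E
```

```text
time: 11.52
eef_pos: [0.6283, -0.0772, 0.2245]
eef_rot: [-3.141, 0.001, 0.065]
ft_force: [-0.4, -0.9, -0.3]
opening: 0.0593
time: 11.93
eef_pos: [0.4612, -0.0877, 0.224]
eef_rot: [-3.141, 0.001, 0.066]
ft_force: [0.1, -0.6, 1.5]
opening: 0.0599
t 11.93 pos [461.2 -87.7 224. ] rpy [-1.7997e+02  7.0000e-02  3.7700e+00] F [ 0.1 -0.6  1.5] op 59.9 q [-0.44 -0.05  1.87 -0.    1.33  1.06]
shift [  1.9   0.4 190. ] n 4.6 turn [-0.03  0.07 -0.03] n 0.0
```

```bash
python3 -m creep '[[[0,0,36],[0,0,0],0.3],[[0,0,36],[0,0,0],0.3],[[0,0,36],[0,0,0],0.3],[[0,0,36],[0,0,0],0.3],[[0,0,0],[0,0,0],0.3]]';python3 -m creep '[[[0,0,12],[0,0,0],0.3],[[0,0,12],[0,0,0],0.3],[[0,0,12],[0,0,0],0.3],[[0,0,9],[0,0,0],0.3],[[0,0,0],[0,0,0],0.3]]';  python3 - <<'E'
from h import *
go(sh(-82,0,33),3.8)
E
```

```text
time: 12.35
eef_pos: [0.4574, -0.0855, 0.0743]
eef_rot: [-3.135, 0.012, 0.065]
ft_force: [-1.8, 0.8, -1.3]
opening: 0.0598
time: 12.77
eef_pos: [0.4626, -0.0877, 0.0356]
eef_rot: [-3.141, 0.002, 0.066]
ft_force: [-0.4, 0.2, -0.7]
opening: 0.0599
t 12.77 pos [462.6 -87.7  35.6] rpy [-1.7995e+02  1.0000e-01  3.7600e+00] F [-0.4  0.2 -0.7] op 59.9 q [-0.44  0.24  2.   -0.    0.91  1.07]
shift [1.3 0.2 2.6] n 0.1 turn [-0.05  0.1  -0.04] n 0.0
```

```bash
python3 -m creep '[[[0,-1,2],[0,0,0],0.3],[[0,0,0],[0,0,0],1],[[0,0,0],[0,0,0],1],[[0,0,0],[0,0,0],1],[[0,0,0],[0,0,0],1]]'; python3 -m creep '[[[0,0,-7],[0,0,0],1],[[0,0,-8],[0,0,0],1],[[1,0,-15],[0,0,0],1],[[2,0,-14],[0,0,0],1],[[4,0,-14],[0,0,0],1]]'; python3 -m creep '[[[5,0,-14],[0,0,0],1],[[6,0,-13],[0,0,0],1],[[7,0,-13],[0,0,0],1],[[8,0,-12],[0,0,0],1],[[0,0,0],[0,0,0],1]]';cat >>h.py <<'E'
def ang():
    o,_=st();p=(o["eef_pos"]+[0,0,.019]-sh(80,0,65))*1000;print("r",np.hypot(p[0],p[2]),"ang",np.degrees(np.arctan2(p[2],-p[0])))
E
python3 -c "
from h import *
ang()"
```

```text
time: 13.18
eef_pos: [0.4635, -0.0871, 0.0347]
eef_rot: [3.141, -0.001, 0.066]
ft_force: [-0.5, -7.1, 5.3]
opening: 0.0117
time: 13.6
eef_pos: [0.4697, -0.0867, 0.093]
eef_rot: [3.141, 0.001, 0.066]
ft_force: [4.4, -3.3, -6.9]
opening: 0.0109
time: 14.02
eef_pos: [0.497, -0.0848, 0.1464]
eef_rot: [3.141, -0.001, 0.066]
ft_force: [-1.8, -1.6, -2.3]
opening: 0.0112
t 14.02 pos [497.  -84.8 146.4] rpy [ 1.7997e+02 -8.0000e-02  3.7900e+00] F [-1.8 -1.6 -2.3] op 11.2 q [-0.4   0.12  1.86  0.    1.16  1.1 ]
r 163.0573537298272 ang 37.98828045030931
```

```bash
python3 -m creep '[[[9,0,-11],[0,0,0],1],[[10,0,-10],[0,0,0],1],[[11,0,-9],[0,0,0],1],[[12,0,-8],[0,0,0],1],[[0,0,0],[0,0,0],1]]'; python3 -m creep '[[[13,0,-7],[0,0,0],1],[[13,0,-6],[0,0,0],1],[[14,0,-5],[0,0,0],1],[[0,0,0],[0,0,0],1],[[0,0,0],[0,0,0],1]]'
python3 -c "
from h import *
ang();crop('side','s15',280,170,380,270,6)"
```

```text
time: 14.43
eef_pos: [0.538, -0.0818, 0.183]
eef_rot: [-3.141, 0.001, 0.066]
ft_force: [-6.0, -1.5, 5.5]
opening: 0.0106
time: 14.85
eef_pos: [0.577, -0.079, 0.1998]
eef_rot: [-3.141, 0.001, 0.066]
ft_force: [-2.1, 0.3, 3.2]
opening: 0.0109
t 14.85 pos [577.  -79.  199.8] rpy [-1.7996e+02  6.0000e-02  3.7900e+00] F [-2.1  0.3  3.2] op 10.9 q [-0.34  0.23  1.62  0.    1.3   1.16]
r 161.2961276380943 ang 72.49530712813812
```

View pics/s15.png

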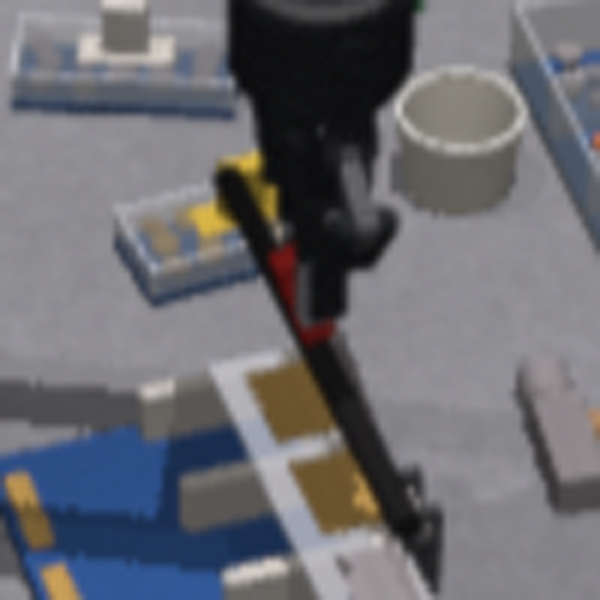

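```bash
python3 -m creep '[[[14,0,-5],[0,0,0],1],[[15,0,-3],[0,0,0],1],[[15,0,-2],[0,0,0],1],[[15,0,-1],[0,0,0],1],[[15,0,0],[0,0,0],1]]'
python3 -c "
from h import *
ang();crop('side','s16',280,170,380,270,6)"
```

```text
time: 15.32
eef_pos: [0.6486, -0.0737, 0.2071]
eef_rot: [-3.139, 0.008, 0.065]
ft_force: [-5.4, 1.0, -13.8]
opening: 0.0106
t 15.32 pos [648.6 -73.7 207.1] rpy [-179.84    0.47    3.75] F [ -5.4   1.  -13.8] op 10.6 q [-0.29  0.38  1.41 -0.    1.36  1.21]
r 162.78122850479323 ang 98.15628170236654
```

View pics/s16.png

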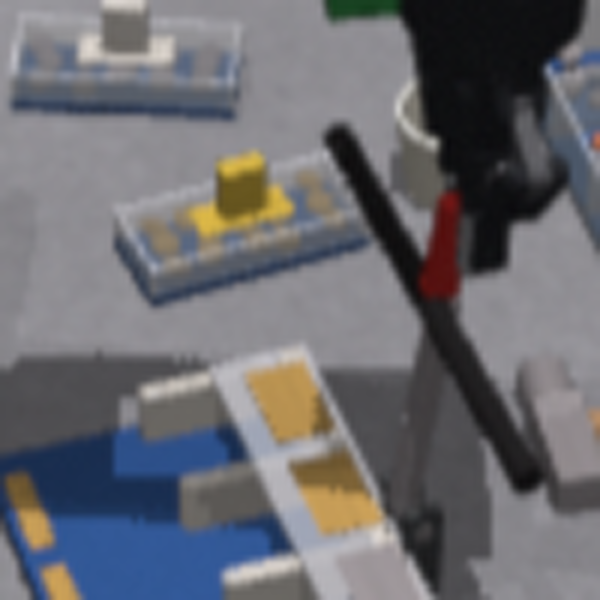

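```bash
python3 -m creep '[[[7,0,2],[0,0,0],1],[[5,0,1],[0,0,0],1],[[0,0,0],[0,0,0],1],[[0,0,0],[0,0,0],1],[[0,0,0],[0,0,0],1]]'
python3 -c "
from h import *
ang();crop('side','s17',280,170,380,270,6)"
```

```text
time: 15.78
eef_pos: [0.6611, -0.0728, 0.2052]
eef_rot: [-3.139, 0.005, 0.066]
ft_force: [-3.4, 3.3, -11.7]
opening: 0.0107
t 15.78 pos [661.1 -72.8 205.2] rpy [-179.85    0.3     3.77] F [ -3.4   3.3 -11.7] op 10.7 q [-0.29  0.4   1.38  0.    1.36  1.22]
r 163.11136644963364 ang 102.58383839529073
```

View pics/s17.png

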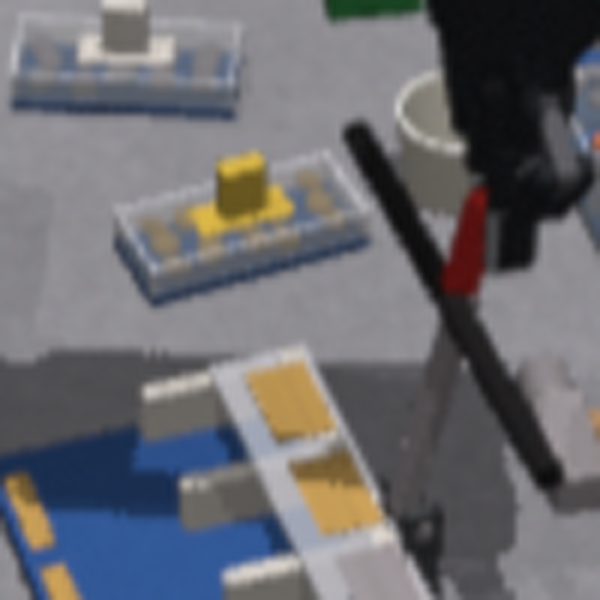

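Nearly at its stop. Release and rise; check it stays.

```bash
python3 -m creep '[[[0,0,0],[0,0,0],0.4],[[0,0,0],[0,0,0],0.4],[[0,0,0],[0,0,0],0.4],[[0,0,-15],[0,0,0],0.4],[[0,0,-30],[0,0,0],0.4]]'
python3 -m creep '[[[0,-20,-30],[0,0,0],0.4],[[0,-40,0],[0,0,0],0.4],[[0,-40,0],[0,0,0],0.4],[[0,-40,0],[0,0,0],0.4],[[0,-20,0],[0,0,0],0.4]]'
python3 -c "
from h import *
st();crop('side','s18',240,130,400,280,4);crop('top','t18',120,140,460,330,2.3)"
```

```text
time: 16.25
eef_pos: [0.6622, -0.0738, 0.2507]
eef_rot: [-3.14, 0.004, 0.065]
ft_force: [0.0, -0.2, -0.6]
opening: 0.0511
time: 16.67
eef_pos: [0.6535, 0.0899, 0.2856]
eef_rot: [-3.141, -0.005, 0.068]
ft_force: [-0.0, 0.3, -0.6]
opening: 0.0513
t 16.67 pos [653.5  89.9 285.6] rpy [-179.94   -0.29    3.88] F [-0.   0.3 -0.6] op 51.3 q [-0.04  0.33  1.32  0.    1.49  1.46]
```

View pics/s18.png

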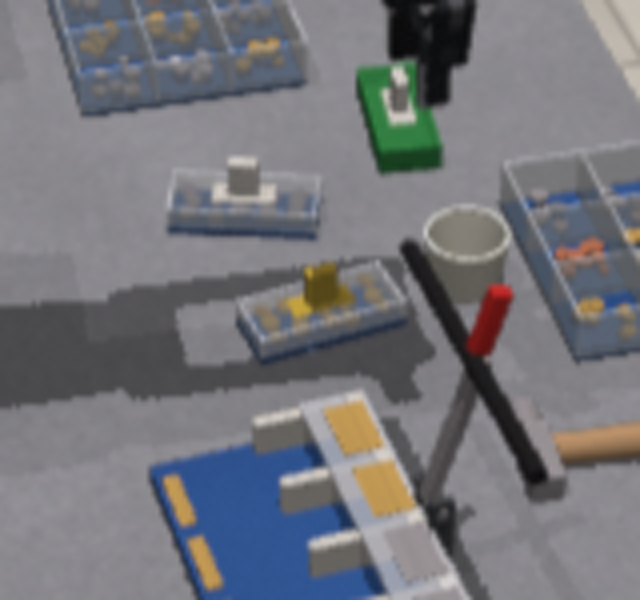

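View pics/t18.png

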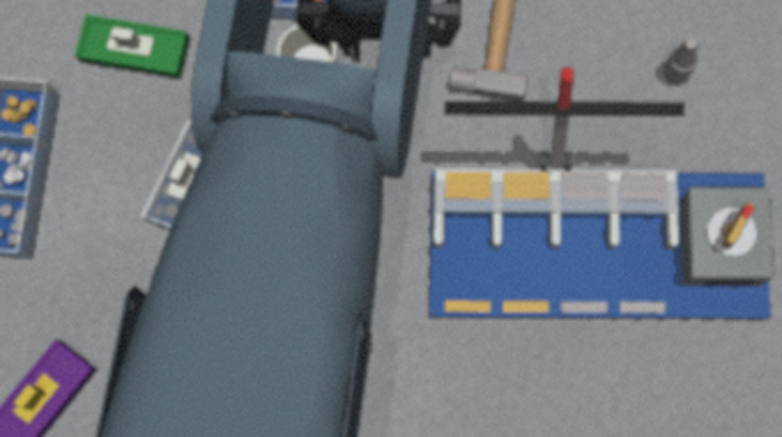

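```bash
python3 - <<'E'
from h import *
for nm,cs,finS in(("gold",[(485,187),(557,181),(567,354),(493,361)],(573,297)),("silver",[(311,202),(382,229),(309,388),(238,358)],(488,178))):
    P=np.array([onz("top",(120+x/3.8,140+y/3.8),.022)*1000 for x,y in cs])
    m=P.mean(0);e=(P[0]+P[1]-P[2]-P[3])/2;w=(P[0]+P[3]-P[1]-P[2])/2
    print(nm,m.round(1),"len %.1f w %.1f yaw %.1f"%(np.hypot(*e[:2]),np.hypot(*w[:2]),np.degrees(np.arctan2(e[1],e[0]))))
# heights: fin top triangulated
def TT(x,y):return(120+x/3.8,140+y/3.8)
def SS(x,y):return(190+x/4.4,130+y/4.4)
print(tri(SS(573,297),TT(521,258))*1000, tri(SS(488,181),TT(303,282))*1000)
E
python3 -c "
from h import *
crop('side','s19',260,150,360,230,7)"
```

```text
gold [611.  189.3  22. ] len 122.6 w 49.8 yaw 9.2
silver [582.9 333.3  22. ] len 118.6 w 53.3 yaw -17.0
[612.26076234 187.1403646   56.9591653 ] [584.72587428 329.1436148   57.10241818]
```

View pics/s19.png

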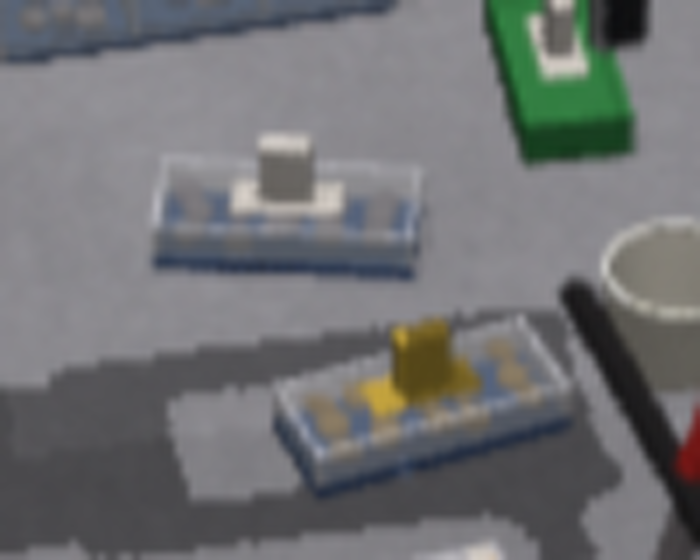

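Run:
```python
from h import *
go([.6115,.1885,.028],9.2)
```

```text
t 16.82 pos [653.8  87.5 285. ] rpy [179.96  -0.23   3.93] F [-0.4 -0.1 -0.1] op 51.0 q [-0.05  0.33  1.32 -0.    1.49  1.46]
shift [ -36.3 -103.8  256.8] n 6.2 turn [ 0.05 -0.22 -5.27] n 0.7
```

```bash
python3 -m creep '[[[-9,-26,35],[0,0,0],0.3],[[-9,-26,35],[0,0,0],0.3],[[-9,-26,35],[0,0,0],0.3],[[-9,-26,35],[0,0,0],0.3],[[0,0,0],[0,0,-5.3],0.3]]'; python3 -m creep '[[[0,0,15],[0,0,0],0.3],[[0,0,15],[0,0,0],0.3],[[0,0,5],[0,0,0],0.3],[[0,0,0],[0,0,0],0.3],[[0,0,0],[0,0,0],0.3]]';python3 - <<'E'
from h import *
go([.6115,.1885,.028],9.2)
crop("side","s20",260,140,360,220,7)
E
```

```text
time: 17.23
eef_pos: [0.6076, 0.1826, 0.1448]
eef_rot: [-3.14, 0.011, 0.159]
ft_force: [-1.5, -0.4, -1.1]
opening: 0.0599
time: 17.65
eef_pos: [0.614, 0.1798, 0.1177]
eef_rot: [3.141, -0.001, 0.157]
ft_force: [-0.4, 0.2, 0.2]
opening: 0.0596
t 17.65 pos [614.  179.8 117.7] rpy [ 1.7998e+02 -5.0000e-02  8.9800e+00] F [-0.4  0.2  0.2] op 59.6 q [ 0.1   0.44  1.52 -0.    1.18  1.51]
shift [-1.2 -9.  89.7] n 2.2 turn [ 0.02 -0.05 -0.22] n 0.0
```

View pics/s20.png

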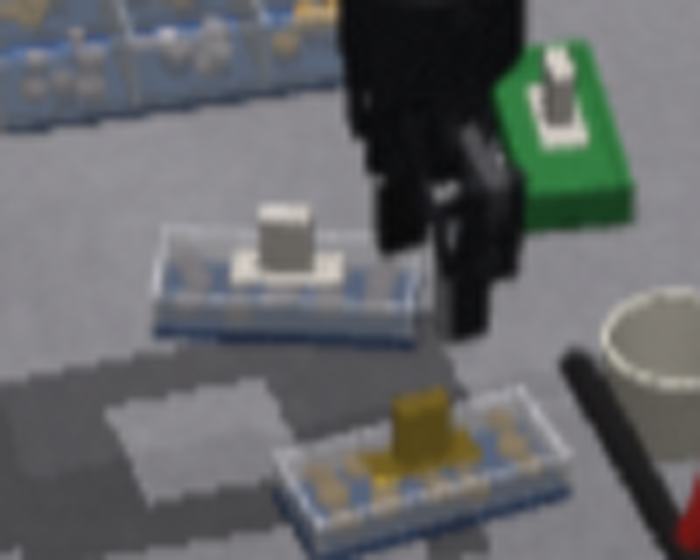

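```bash
python3 -m creep '[[[0,-9,20],[0,0,0],0.3],[[0,0,20],[0,0,0],0.3],[[0,0,15],[0,0,0],0.3],[[0,0,0],[0,0,0],0.3],[[0,0,0],[0,0,0],0.3]]';python3 - <<'E'
from h import *
go([.6115,.1885,.028],9.2)
crop("side","s21",260,140,360,220,7)
E
```

```text
time: 18.12
eef_pos: [0.612, 0.1895, 0.0625]
eef_rot: [3.142, 0.0, 0.158]
ft_force: [0.8, -0.9, -0.6]
opening: 0.06
t 18.12 pos [612.  189.5  62.5] rpy [1.80e+02 1.00e-02 9.04e+00] F [ 0.8 -0.9 -0.6] op 60.0 q [ 0.12  0.51  1.54 -0.    1.09  1.53]
shift [-0.6  0.9 34.5] n 0.8 turn [ 0.    0.01 -0.16] n 0.0
```

View pics/s21.png

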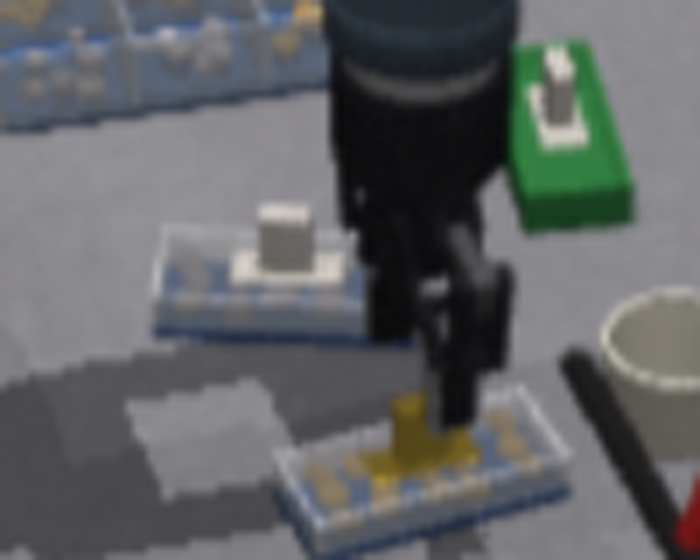

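```bash
python3 -m creep '[[[0,0,12],[0,0,0],0.3],[[0,0,12],[0,0,0],0.3],[[0,0,8],[0,0,0],0.3],[[0,0,0],[0,0,0],0.3],[[0,0,0],[0,0,0],0.7]]';python3 -m creep '[[[0,0,0],[0,0,0],1],[[0,0,0],[0,0,0],1],[[0,0,0],[0,0,0],1],[[0,0,0],[0,0,0],1],[[0,0,0],[0,0,0],1]]'
python3 - <<'E'
from h import *
go([.6115,.1885,.028],9.2)
crop("side","s22",260,140,360,220,7)
E
```

```text
time: 18.58
eef_pos: [0.6109, 0.1896, 0.0289]
eef_rot: [-3.141, 0.002, 0.158]
ft_force: [0.6, 0.1, -0.5]
opening: 0.0488
time: 19.0
eef_pos: [0.6124, 0.1898, 0.0308]
eef_rot: [3.142, -0.001, 0.158]
ft_force: [0.2, -0.0, 3.2]
opening: 0.011
t 19.00 pos [612.4 189.8  30.8] rpy [ 1.80e+02 -8.00e-02  9.06e+00] F [ 0.2 -0.   3.2] op 11.0 q [0.12 0.56 1.55 0.   1.03 1.53]
shift [-1.1  1.1  2.8] n 0.1 turn [ 0.   -0.08 -0.14] n 0.0
```

View pics/s22.png

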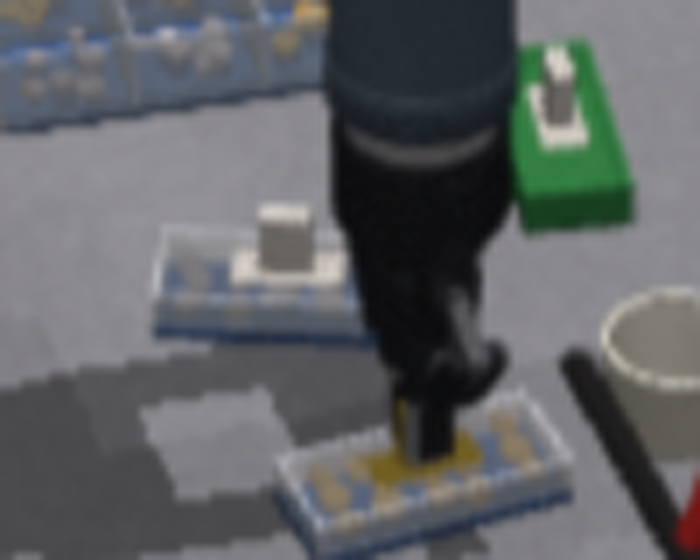

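Run:
```python
from h import *
im=np.mean([optics.grab_frame("top").astype(float) for _ in range(3)],0)
cv2.imwrite("pics/topavg.png",im.astype(np.uint8))
np.save("topavg.npy",im)
c=cv2.resize(im[200:290,295:465].astype(np.uint8),None,fx=4.6,fy=4.6,interpolation=cv2.INTER_CUBIC);cv2.imwrite("pics/t23.png",c)
```

```text
(no output)
```

View pics/t23.png

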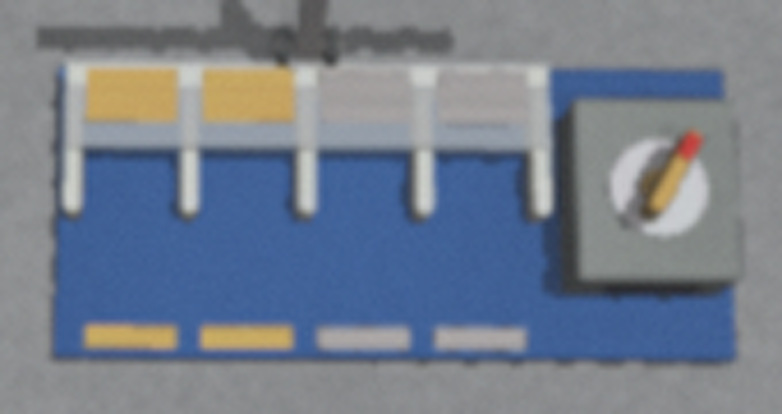

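Run:
```python
from h import *
from scipy.optimize import least_squares
im=np.load("topavg.npy")
S=im[:,:,0]-im[:,:,2]  # blue-ness
def cross(a,x0,level):
    out=[]
    for i in range(len(a)-1):
        if (a[i]-level)*(a[i+1]-level)<0: out.append(x0+i+(level-a[i])/(a[i+1]-a[i]))
    return out
fe=[]
for u in range(310,453,3):
    a=S[268:286,u]; lev=(S[272:275,u].mean()+0) /2
    a=S[274:286,u];hi=S[272:276,u].mean();lo=S[282:287,u].mean()
    c=cross(S[272:288,u],272,(hi+lo)/2)
    if hi>40 and c: fe.append((u,c[-1]))
fe=np.array(fe);
p=np.polyfit(fe[:,0],fe[:,1],1);r=fe[:,1]-np.polyval(p,fe[:,0]);k=abs(r)<.6
p=np.polyfit(fe[k,0],fe[k,1],1);print("front edge rms",r[k].std(),k.sum())
P=np.array([onz("top",(u,np.polyval(p,u)),.020) for u in(310,452)])*1000
d=P[0]-P[1];print("front edge world",P.round(1).tolist(),"shaker yaw",np.degrees(np.arctan2(-d[0],d[1])))
# side edges
for rows in [(250,272)]:
    for (a,b) in((300,315),(448,462)):
        e=[]
        for v in range(*rows):
            c=cross(S[v,a:b],a,35)
            if c:e.append((v,c[0] if a<400 else c[-1]))
        e=np.array(e);q=np.polyfit(e[:,0],e[:,1],1);Q=np.array([onz("top",(np.polyval(q,v),v),.02) for v in rows])*1000
        d=Q[0]-Q[1];print("side",Q.round(1).tolist(),np.degrees(np.arctan2(d[1],d[0])), (e[:,1]-np.polyval(q,e[:,0])).std())
# walls
for u0,y in((310.7,128),(336,64),(361.5,0),(387,-64),(412.3,-128)):
    e=[]
    for v in range(236,244):
        a=S[v,int(u0)-6:int(u0)+8]
        c=cross(a,int(u0)-6,35)
        if len(c)>=2: e.append((v,c[0],c[-1]))
    e=np.array(e)
    if len(e)==0: print(y,"none",S[240,int(u0)-6:int(u0)+8].round());continue
    v=e[:,0].mean();L,Rr=e[:,1].mean(),e[:,2].mean()
    print(y,"L z48",(onz("top",(L,v),.048)*1000)[:2].round(1),"z20",(onz("top",(L,v),.02)*1000)[:2].round(1),"R z48",(onz("top",(Rr,v),.048)*1000)[:2].round(1),"z20",(onz("top",(Rr,v),.02)*1000)[:2].round(1))
```

```text
front edge rms 0.0992306880847045 20
front edge world [[450.4, 40.6, 20.0], [477.4, -316.1, 20.0]] shaker yaw 4.326154138283076
side [[519.1, 55.1, 20.0], [462.8, 51.5, 20.0]] 3.677997181543627 0.0715912975734337
side [[548.8, -318.6, 20.0], [492.5, -321.9, 20.0]] 3.3117521692691314 0.06548919818052079
128 none [ 3.  4.  7. 19. 13.  0. -3. -4.  8. 48. 84. 87. 86. 84.]
64 L z48 [546. -10.] z20 [551.7  -9.7] R z48 [546.9 -21.4] z20 [552.6 -21.4]
0 L z48 [551.  -72.7] z20 [556.8 -73.8] R z48 [552.  -85.2] z20 [557.8 -86.7]
-64 L z48 [ 555.9 -135.3] z20 [ 561.9 -137.9] R z48 [ 557.  -148.9] z20 [ 563.  -151.8]
-128 none [75. 54. 36. 14. -1. -2. -1. -1.  2. 15. 21.  6.  2.  2.]
```

```bash
cat >> h.py <<'E'
SX,SY,SA=0.545,-0.0811,0.0733
E
python3 -m creep '[[[0,0,-10],[0,0,0],1],[[0,0,-20],[0,0,0],1],[[0,0,-30],[0,0,0],1],[[0,0,-30],[0,0,0],1],[[0,0,0],[0,0,4.9],1]]'
python3 -c "
from h import *
go(sh(-78,32,52),4.2);crop('side','s24',230,130,390,280,4)"
```

```text
time: 19.62
eef_pos: [0.6153, 0.1903, 0.1271]
eef_rot: [-3.141, -0.009, 0.073]
ft_force: [1.7, 0.6, 0.9]
opening: 0.0108
t 19.62 pos [615.3 190.3 127.1] rpy [-179.97   -0.54    4.19] F [1.7 0.6 0.9] op 10.8 q [0.12 0.43 1.51 0.   1.19 1.61]
shift [-168.7  233.6   73.4] n 5.6 turn [-0.03 -0.54 -0.01] n 0.1
```

View pics/s24.png

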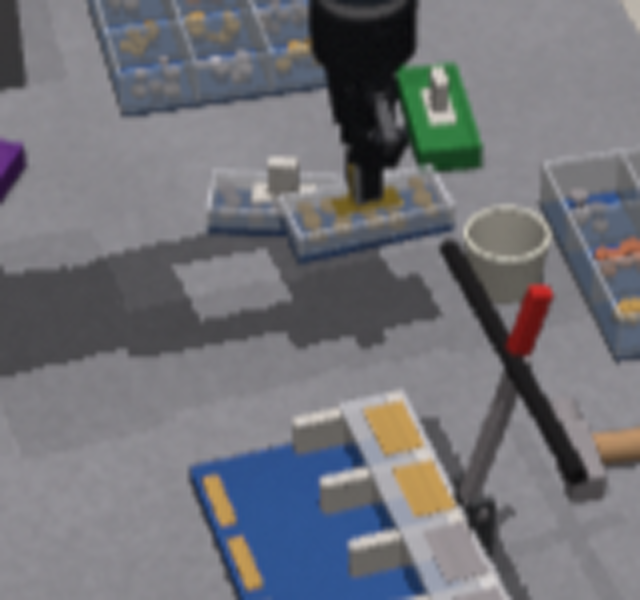

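```bash
python3 -m creep '[[[-17,12,0],[0,0,0],1],[[-22,25,0],[0,0,0],1],[[-22,28,0],[0,0,0],1],[[-22,30,0],[0,0,0],1],[[-22,30,0],[0,0,0],1]]';python3 -m creep '[[[-22,30,0],[0,0,0],1],[[-22,30,0],[0,0,0],1],[[-15,30,0],[0,0,0],1],[[-5,15,0],[0,0,0],1],[[0,0,0],[0,0,0],1]]'
python3 -c "
from h import *
go(sh(-78,32,52),4.2)"
```

```text
time: 20.08
eef_pos: [0.5136, 0.0567, 0.1189]
eef_rot: [-3.141, 0.003, 0.075]
ft_force: [0.6, -0.3, -2.0]
opening: 0.0107
time: 20.5
eef_pos: [0.458, -0.0543, 0.1194]
eef_rot: [-3.142, 0.002, 0.07]
ft_force: [-0.6, -0.6, -1.1]
opening: 0.0109
t 20.50 pos [458.  -54.3 119.4] rpy [-1.80e+02  1.30e-01  4.03e+00] F [-0.6 -0.6 -1.1] op 10.9 q [-0.38  0.07  1.98 -0.    1.1   1.13]
shift [ 6.9  1.1 67.4] n 1.6 turn [-0.    0.13 -0.17] n 0.0
```

```bash
python3 -m creep '[[[2,1,15],[0,0,0],1],[[2,0,20],[0,0,-0.2],1],[[0,0,18],[0,0,0],1],[[0,0,5],[0,0,0],1],[[0,0,0],[0,0,0],1]]'
python3 -c "
from h import *
go(sh(-78,32,52),4.2);crop('side','s25',250,200,350,300,6);crop('top','t25',290,190,390,310,5)"
```

```text
time: 20.92
eef_pos: [0.4621, -0.0513, 0.0602]
eef_rot: [-3.139, 0.005, 0.077]
ft_force: [0.0, -0.2, -1.6]
opening: 0.0108
t 20.92 pos [462.1 -51.3  60.2] rpy [-179.86    0.27    4.42] F [ 0.  -0.2 -1.6] op 10.8 q [-0.37  0.18  2.    0.    0.96  1.13]
shift [2.5 3.8 8.1] n 0.2 turn [-0.14  0.27  0.22] n 0.0
```

View pics/s25.png

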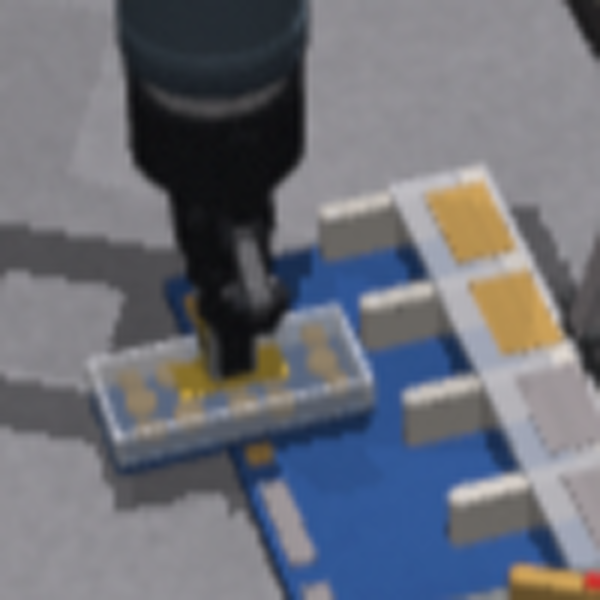

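View pics/t25.png

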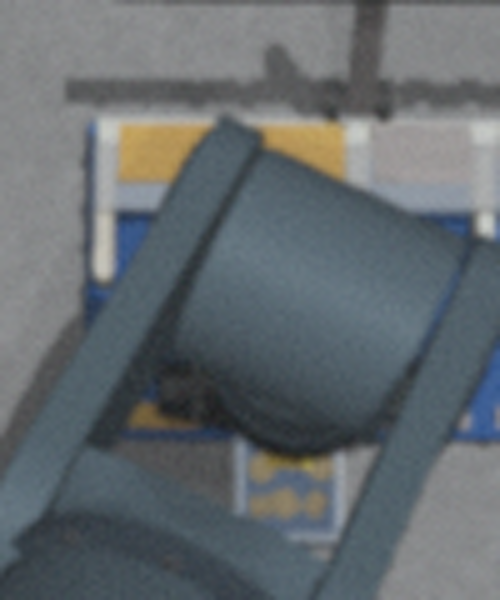

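```bash
python3 -m creep '[[[2,4,5],[0,0,0.2],1],[[0,0,0],[0,0,0],1],[[0,0,0],[0,0,0],1],[[0,0,0],[0,0,0],1],[[0,0,0],[0,0,0],1]]'
python3 -c "
from h import *
go(sh(-78,32,52),4.2);crop('side','s26',255,225,345,295,8)"
```

```text
time: 21.43
eef_pos: [0.4664, -0.0566, 0.0574]
eef_rot: [3.141, -0.0, 0.073]
ft_force: [-0.9, 0.1, -1.3]
opening: 0.0106
t 21.43 pos [466.4 -56.6  57.4] rpy [ 1.7999e+02 -3.0000e-02  4.1600e+00] F [-0.9  0.1 -1.3] op 10.6 q [-0.37  0.19  1.99  0.    0.95  1.12]
shift [-1.5 -1.8  5.4] n 0.1 turn [ 0.01 -0.03 -0.04] n 0.0
```

View pics/s26.png

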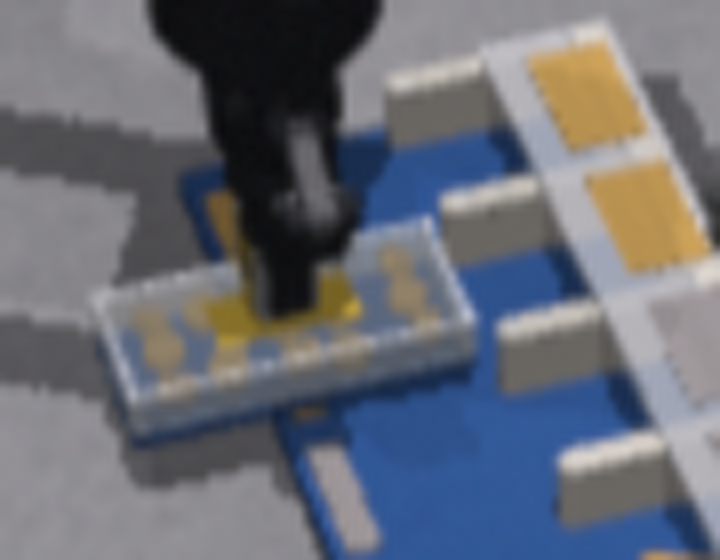

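```bash
python3 -m creep '[[[-1,-2,3],[0,0,0],1],[[0,0,0],[0,0,0],1],[[0,0,0],[0,0,0],1],[[0,0,0],[0,0,0],1],[[0,0,0],[0,0,0],1]]'
python3 -c "
from h import *
go(sh(-78,32,52),4.2);crop('side','s27',255,225,345,295,8)
st()"
```

```text
time: 21.9
eef_pos: [0.4651, -0.0545, 0.0541]
eef_rot: [3.142, -0.0, 0.073]
ft_force: [0.2, -0.1, -1.8]
opening: 0.011
t 21.90 pos [465.1 -54.5  54.1] rpy [180.    -0.     4.16] F [ 0.2 -0.1 -1.8] op 11.0 q [-0.37  0.2   2.   -0.    0.95  1.13]
shift [-0.3  0.3  2.1] n 0.0 turn [ 0.   -0.   -0.04] n 0.0
t 21.95 pos [465.2 -54.6  54.1] rpy [180.    -0.     4.16] F [ 0.5  0.7 -1.2] op 11.1 q [-0.37  0.2   2.   -0.    0.95  1.13]
```

View pics/s27.png

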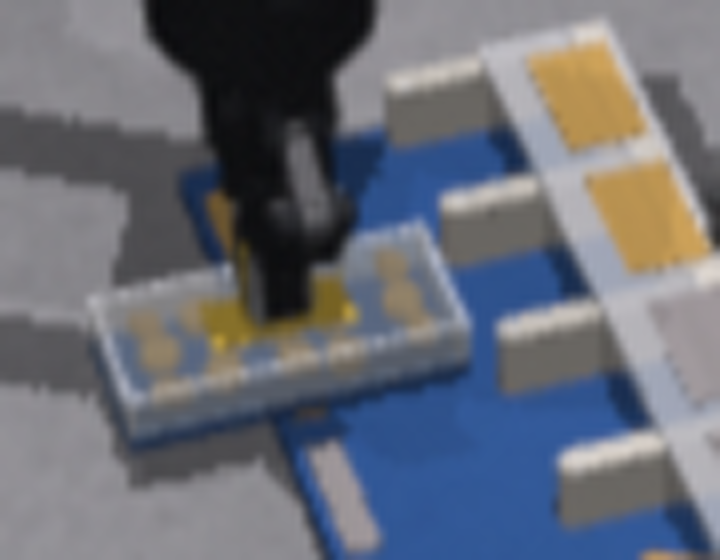

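```bash
python3 -m creep '[[[5,0,2],[0,0,0],1],[[7,0,0],[0,0,0],1],[[7,0,0],[0,0,0],1],[[3,0,0],[0,0,0],1],[[0,0,0],[0,0,0],1]]'
python3 -c "
from h import *
go(sh(0,32,52),4.2);crop('side','s28',265,215,355,285,8)"
```

```text
time: 22.37
eef_pos: [0.4883, -0.0531, 0.0523]
eef_rot: [3.141, -0.001, 0.073]
ft_force: [-0.0, -0.1, -1.2]
opening: 0.0106
t 22.37 pos [488.3 -53.1  52.3] rpy [ 1.7998e+02 -5.0000e-02  4.1800e+00] F [-0.  -0.1 -1.2] op 10.6 q [-0.35  0.25  1.94  0.    0.95  1.15]
shift [54.5  0.1  0.3] n 1.3 turn [ 0.02 -0.05 -0.02] n 0.0
```

View pics/s28.png

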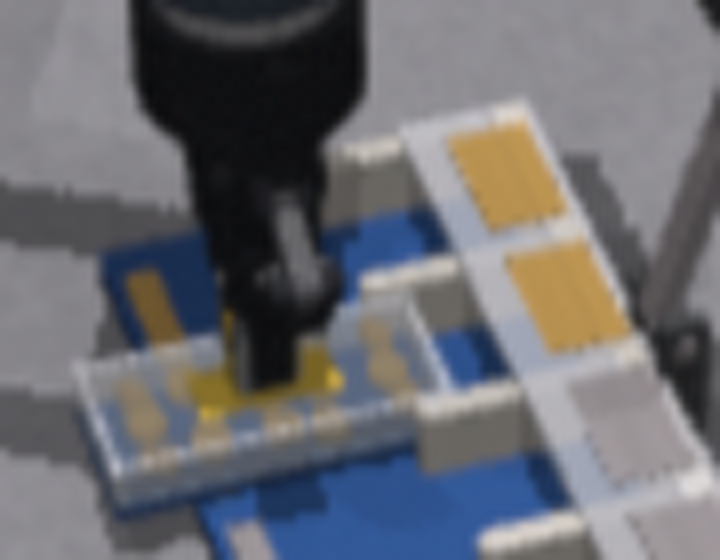

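```bash
python3 -m creep '[[[9,0,0],[0,0,0],1],[[9,0,0],[0,0,0],1],[[9,0,0],[0,0,0],1],[[6,0,0],[0,0,0],1],[[0,0,0],[0,0,0],1]]'
python3 -c "
from h import *
go(sh(0,32,52),4.2)"
```

```text
time: 22.83
eef_pos: [0.5218, -0.0507, 0.0524]
eef_rot: [3.141, -0.002, 0.073]
ft_force: [0.2, 1.2, -1.5]
opening: 0.0112
t 22.83 pos [521.8 -50.7  52.4] rpy [ 1.7997e+02 -9.0000e-02  4.1700e+00] F [ 0.2  1.2 -1.5] op 11.2 q [-0.32  0.31  1.86  0.    0.97  1.17]
shift [20.9 -0.   0.4] n 0.5 turn [ 0.03 -0.09 -0.03] n 0.0
```

```bash
python3 -m creep '[[[6,0,0],[0,0,0],1],[[5,0,0.5],[0,0,0],1],[[4,0,0.5],[0,0,0],1],[[3,0,0],[0,0,0],1],[[0,0,0],[0,0,0],1]]'
python3 -m creep '[[[2,0,0],[0,0,0],1],[[1,0,0],[0,0,0],1],[[1,0,0],[0,0,0],1],[[0,0,0],[0,0,0],1],[[0,0,0],[0,0,0],1]]'
python3 -c "
from h import *
go(sh(0,32,52),4.2)"
```

```text
time: 23.25
eef_pos: [0.5385, -0.0493, 0.0511]
eef_rot: [3.141, -0.0, 0.073]
ft_force: [-0.6, -0.2, -1.5]
opening: 0.0109
time: 23.67
eef_pos: [0.5419, -0.049, 0.0511]
eef_rot: [3.142, 0.0, 0.073]
ft_force: [-0.6, 0.5, -1.8]
opening: 0.0106
t 23.67 pos [541.9 -49.   51.1] rpy [180.     0.     4.16] F [-0.6  0.5 -1.8] op 10.6 q [-0.31  0.35  1.81 -0.    0.99  1.19]
shift [ 0.8  0.2 -0.9] n 0.0 turn [ 0.    0.   -0.04] n 0.0
```

Keep pushing in small bits until contact force appears.

```bash
python3 -m creep '[[[1,0,0],[0,0,0],1],[[1,0,0],[0,0,0],1],[[0,0,0],[0,0,0],1],[[0,0,0],[0,0,0],1],[[0,0,0],[0,0,0],1]]'
python3 -m creep '[[[1,0,0],[0,0,0],1],[[1,0,0],[0,0,0],1],[[0,0,0],[0,0,0],1],[[0,0,0],[0,0,0],1],[[0,0,0],[0,0,0],1]]'
```

```text
time: 24.08
eef_pos: [0.5427, -0.0488, 0.0509]
eef_rot: [-3.141, 0.003, 0.073]
ft_force: [-5.6, -0.3, 1.5]
opening: 0.0108
time: 24.5
eef_pos: [0.5426, -0.0488, 0.0509]
eef_rot: [-3.141, 0.007, 0.073]
ft_force: [-15.7, -2.1, 11.6]
opening: 0.0113
```

```bash
python3 -m creep '[[[1,0,0],[0,0,0],1],[[1,0,0],[0,0,0],1],[[0,0,0],[0,0,0],1],[[0,0,0],[0,0,0],1],[[0,0,0],[0,0,0],1]]'
```

```text
time: 24.92
eef_pos: [0.5426, -0.0488, 0.0509]
eef_rot: [-3.141, 0.012, 0.074]
ft_force: [-24.3, -3.6, 18.8]
opening: 0.011
```

```bash
python3 -m creep '[[[-3,0,0.5],[0,0,0],1],[[0,0,0],[0,0,0],1],[[0,0,0],[0,0,0],0.35],[[0,0,0],[0,0,0],0.35],[[0,0,0],[0,0,0],0.35]]'
python3 -c "
from h import *
go(sh(0,32,52),4.2);crop('side','s29',265,195,375,285,7)"
```

```text
time: 25.33
eef_pos: [0.5455, -0.0489, 0.0509]
eef_rot: [3.141, -0.001, 0.072]
ft_force: [-0.0, 0.8, 0.2]
opening: 0.0464
t 25.33 pos [545.5 -48.9  50.9] rpy [ 1.7998e+02 -7.0000e-02  4.1500e+00] F [-0.   0.8  0.2] op 46.4 q [-0.31  0.35  1.8   0.    0.99  1.19]
shift [-2.9  0.1 -1.1] n 0.1 turn [ 0.02 -0.07 -0.05] n 0.0
```

View pics/s29.png

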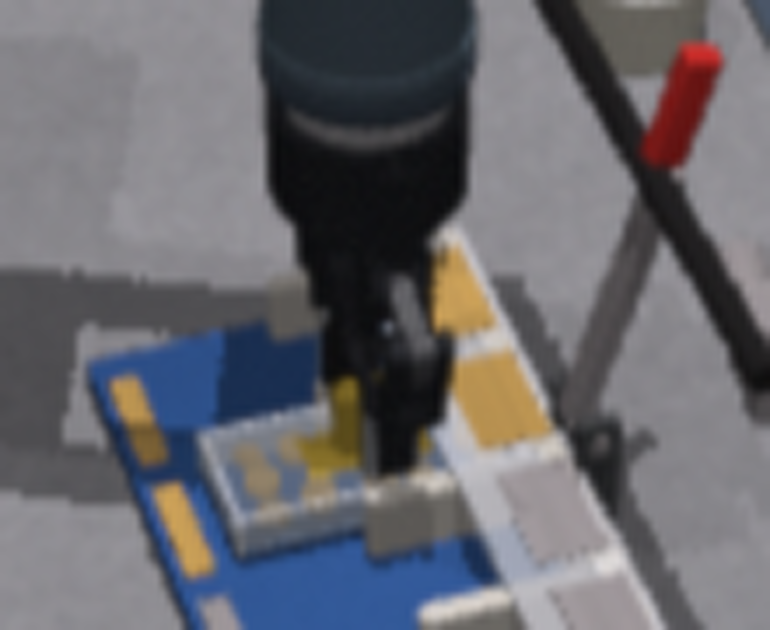

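```bash
python3 -m creep '[[[0,0,-20],[0,0,0],0.35],[[0,0,-20],[0,0,0],0.35],[[-20,0,0],[0,0,0],1],[[-15,0,0],[0,0,0],1],[[0,0,0],[0,0,0],1]]'
python3 -m creep '[[[0,0,15],[0,0,0],1],[[0,0,15],[0,0,0],1],[[0,0,10],[0,0,0],1],[[0,0,0],[0,0,0],1],[[0,0,0],[0,0,0],1]]'
python3 -c "
from h import *
go(sh(-23,32,48.5),4.2);crop('side','s30',265,195,375,285,7);crop('top','t30',150,150,450,330,2.6)"
```

```text
time: 25.8
eef_pos: [0.508, -0.0509, 0.0904]
eef_rot: [-3.141, 0.002, 0.073]
ft_force: [0.5, 0.5, -0.5]
opening: 0.0197
time: 26.22
eef_pos: [0.5099, -0.0511, 0.05]
eef_rot: [-3.141, 0.001, 0.073]
ft_force: [0.3, -0.8, 0.3]
opening: 0.0002
t 26.22 pos [509.9 -51.1  50. ] rpy [-1.7996e+02  8.0000e-02  4.1500e+00] F [ 0.3 -0.8  0.3] op 0.2 q [-0.33  0.29  1.89  0.    0.96  1.17]
shift [9.8 0.5 1.5] n 0.2 turn [-0.04  0.08 -0.05] n 0.0
```

View pics/s30.png

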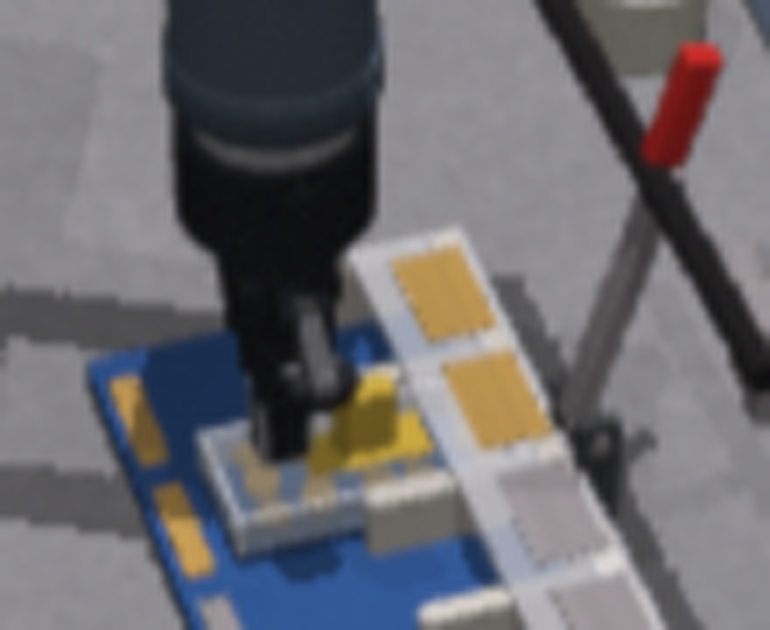

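Push the fin forward gently until contact.

```bash
python3 -m creep '[[[4,0,1],[0,0,0],1],[[4,0,0],[0,0,0],1],[[2,0,0],[0,0,0],1],[[0,0,0],[0,0,0],1],[[0,0,0],[0,0,0],1]]'
python3 -m creep '[[[2,0,0],[0,0,0],1],[[1,0,0],[0,0,0],1],[[0,0,0],[0,0,0],1],[[0,0,0],[0,0,0],1],[[0,0,0],[0,0,0],1]]'
```

```text
time: 26.73
eef_pos: [0.5204, -0.0506, 0.0498]
eef_rot: [3.141, -0.001, 0.073]
ft_force: [-0.5, 0.9, 0.2]
opening: -0.0001
time: 27.15
eef_pos: [0.5206, -0.0503, 0.0492]
eef_rot: [-3.141, 0.005, 0.073]
ft_force: [-9.2, -1.8, 6.8]
opening: -0.0002
```

```bash
python3 -m creep '[[[1,0,0],[0,0,0],1],[[1,0,0],[0,0,0],1],[[0,0,0],[0,0,0],1],[[0,0,0],[0,0,0],1],[[0,0,0],[0,0,0],1]]'
```

```text
time: 27.57
eef_pos: [0.5206, -0.0501, 0.0488]
eef_rot: [-3.14, 0.01, 0.073]
ft_force: [-16.2, -3.4, 11.4]
opening: 0.0004
```

```bash
python3 -m creep '[[[-5,0,0],[0,0,0],1],[[-5,0,-20],[0,0,0],1],[[0,0,-40],[0,0,0],1],[[0,0,-40],[0,0,0],0.3],[[0,0,0],[0,0,0],0.3]]'
python3 -c "
from h import *
go([.5835,.332,.2],-17);crop('side','s31',230,150,390,270,5);crop('top','t31',120,150,330,330,3.8)"
```

```text
time: 27.98
eef_pos: [0.52, -0.0524, 0.1577]
eef_rot: [3.136, -0.013, 0.073]
ft_force: [1.2, -1.2, 1.3]
opening: 0.0234
t 27.98 pos [520.  -52.4 157.7] rpy [179.7   -0.74   4.17] F [ 1.2 -1.2  1.3] op 23.4 q [-0.33  0.14  1.82  0.    1.18  1.17]
shift [  91.8 -378.6  -43.1] n 9.1 turn [ 0.16 -0.78 21.17] n 3.0
```

View pics/s31.png

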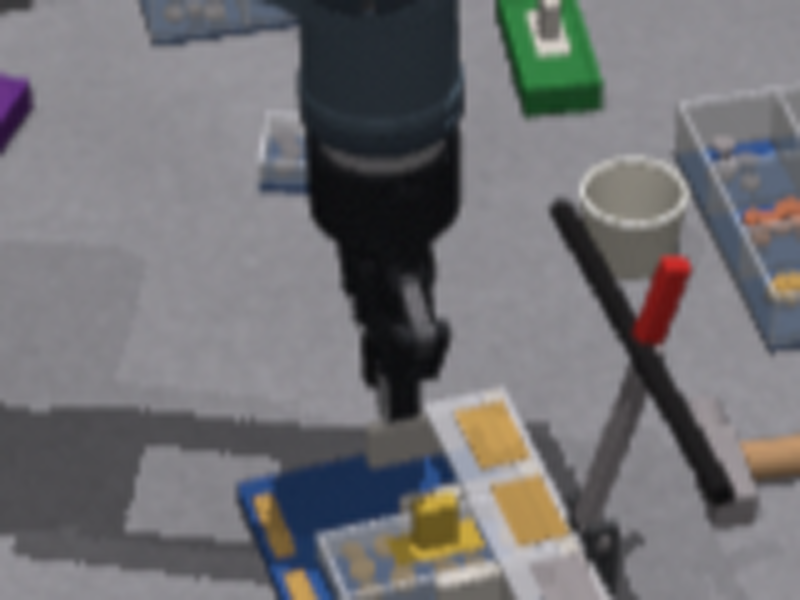

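View pics/t31.png

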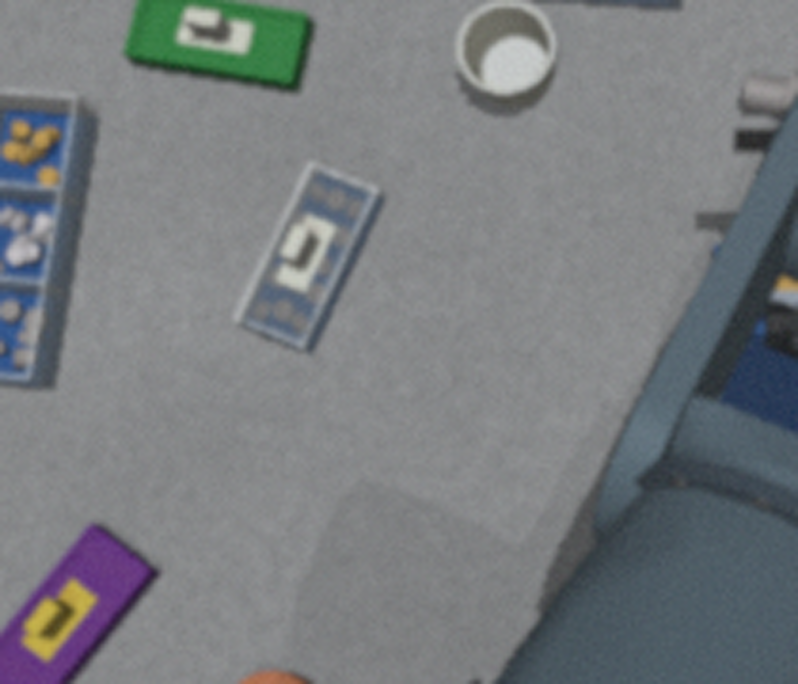

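```bash
python3 -m creep '[[[9,-25,-8],[0,0,0],0.3],[[9,-38,-8],[0,0,0],0.3],[[9,-38,0],[0,0,0],0.3],[[9,-38,0],[0,0,0],0.3],[[9,-38,0],[0,0,0],0.3]]'
python3 -m creep '[[[10,-38,0],[0,0,0],0.3],[[10,-38,0],[0,0,0],0.3],[[9,-38,0],[0,0,0],0.3],[[9,-38,0],[0,0,0],0.3],[[0,0,0],[0,0,0],0.3]]'
python3 -m creep '[[[0,0,0],[0,0,5],0.3],[[0,0,0],[0,0,5.4],0.3],[[0,0,0],[0,0,5.4],0.3],[[0,0,0],[0,0,5.4],0.3],[[0,0,0],[0,0,0],0.3]]'
python3 -c "
from h import *
go([.5835,.3325,.03],-17)"
```

```text
time: 28.5
eef_pos: [0.5462, 0.1306, 0.164]
eef_rot: [-3.141, 0.002, 0.072]
ft_force: [1.1, -0.2, 0.7]
opening: 0.0595
time: 28.92
eef_pos: [0.5728, 0.2895, 0.1634]
eef_rot: [-3.139, 0.002, 0.078]
ft_force: [-0.3, -1.7, -0.1]
opening: 0.06
time: 29.33
eef_pos: [0.5729, 0.2828, 0.1635]
eef_rot: [3.14, 0.003, -0.301]
ft_force: [-0.3, -0.8, -0.4]
opening: 0.0596
t 29.33 pos [572.9 282.8 163.5] rpy [ 1.7991e+02  1.5000e-01 -1.7230e+01] F [-0.3 -0.8 -0.4] op 59.6 q [0.27 0.38 1.49 0.   1.27 2.14]
shift [ -4.3 -50.8 133.4] n 3.2 turn [ 0.09  0.15 -0.23] n 0.0
```

```bash
python3 -m creep '[[[-2,-25,10],[0,0,-0.2],0.3],[[-2,-25,20],[0,0,0],0.3],[[0,0,30],[0,0,0],0.3],[[0,0,30],[0,0,0],0.3],[[0,0,0],[0,0,0],0.3]]'
python3 -c "
from h import *
go([.5835,.3325,.03],-17);crop('side','s32',260,140,350,210,8)"
```

```text
time: 29.75
eef_pos: [0.5792, 0.3305, 0.0671]
eef_rot: [3.134, 0.011, -0.291]
ft_force: [-1.3, -1.0, -0.0]
opening: 0.0598
t 29.75 pos [579.2 330.5  67.1] rpy [179.54   0.62 -16.66] F [-1.3 -1.  -0. ] op 59.8 q [ 0.34  0.56  1.45 -0.    1.14  2.2 ]
shift [ 3.9 -3.5 37. ] n 0.9 turn [0.46 0.62 0.34] n 0.1
```

View pics/s32.png

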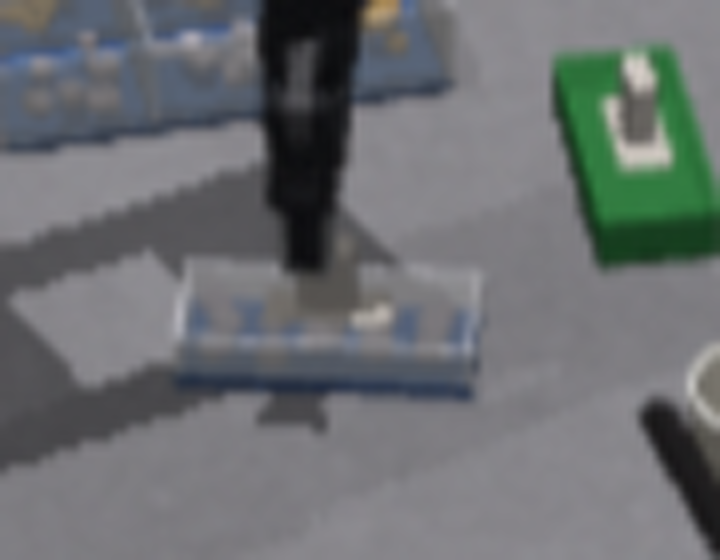

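```bash
python3 -m creep '[[[0,0,0],[0,0,0],0.3],[[0,0,0],[0,0,0],0.3],[[0,0,0],[0,0,0],0.3],[[0,0,0],[0,0,0],0.3],[[0,0,0],[0,0,0],0.3]]'
python3 -c "
from h import *
go([.5835,.3325,.03],-17);crop('side','s33',260,140,350,210,8,[[.5835,.3325,.056],arm.get_obs()['eef_pos']])"
```

```text
time: 30.22
eef_pos: [0.5856, 0.3324, 0.0773]
eef_rot: [-3.14, -0.002, -0.294]
ft_force: [0.7, -0.6, 0.5]
opening: 0.0596
t 30.22 pos [585.6 332.4  77.3] rpy [-1.7991e+02 -1.2000e-01 -1.6840e+01] F [ 0.7 -0.6  0.5] op 59.6 q [0.34 0.55 1.45 0.   1.14 2.21]
shift [-2.1  0.6 47.3] n 1.1 turn [-0.09 -0.12  0.16] n 0.0
```

View pics/s33.png

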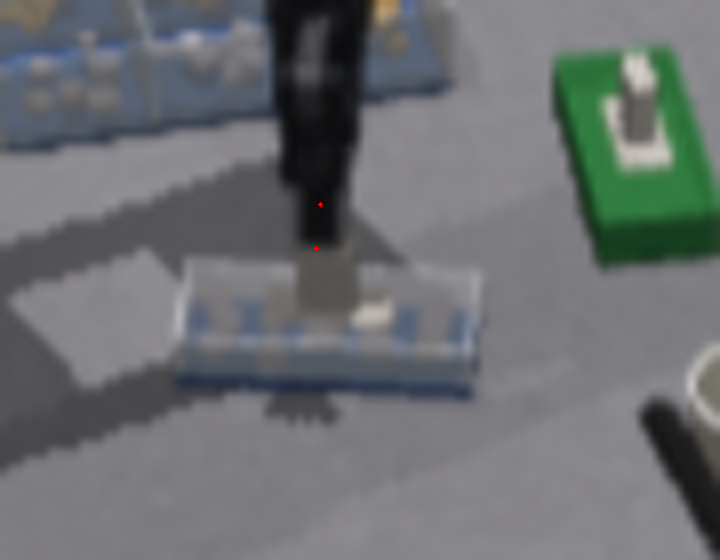

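```bash
python3 -m creep '[[[0,0,12],[0,0,0.2],0.3],[[0,0,15],[0,0,0],0.3],[[0,0,14],[0,0,0],0.3],[[0,0,5],[0,0,0],0.3],[[0,0,0],[0,0,0],0.3]]'
python3 -m creep '[[[0,0,0],[0,0,0],1],[[0,0,0],[0,0,0],1],[[0,0,0],[0,0,0],1],[[0,0,0],[0,0,0],1],[[0,0,0],[0,0,0],1]]'
python3 -c "
from h import *
go([.5855,.3325,.03],-17);crop('side','s34',260,140,350,210,8)"
```

```text
time: 30.68
eef_pos: [0.5823, 0.3313, 0.0258]
eef_rot: [3.138, 0.005, -0.297]
ft_force: [-0.3, -0.1, 0.1]
opening: 0.0599
time: 31.1
eef_pos: [0.5854, 0.3326, 0.0307]
eef_rot: [-3.14, -0.002, -0.297]
ft_force: [-0.3, 1.1, 1.7]
opening: 0.0108
t 31.10 pos [585.4 332.6  30.7] rpy [-1.7993e+02 -9.0000e-02 -1.7040e+01] F [-0.3  1.1  1.7] op 10.8 q [0.34 0.61 1.46 0.   1.07 2.21]
shift [0.1 0.  0.7] n 0.0 turn [-0.07 -0.09 -0.04] n 0.0
```

View pics/s34.png

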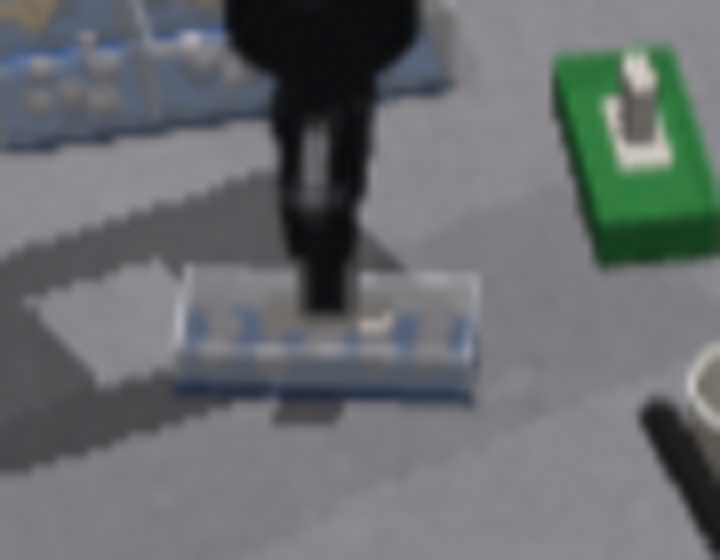

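```bash
python3 -m creep '[[[0,0,-10],[0,0,0],1],[[0,0,-20],[0,0,0],1],[[0,0,-30],[0,0,0],1],[[0,0,-30],[0,0,0],1],[[0,0,-30],[0,0,-3],1]]'
python3 -m creep '[[[0,0,0],[0,0,-5],1],[[0,0,0],[0,0,-5],1],[[0,0,0],[0,0,-5],1],[[0,0,0],[0,0,-3.2],1],[[0,0,0],[0,0,0],1]]'
python3 -c "
from h import *
go(sh(-85,-32,90),4.2)"
```

```text
time: 31.57
eef_pos: [0.584, 0.3319, 0.1508]
eef_rot: [3.141, 0.001, -0.245]
ft_force: [0.7, 0.7, -2.0]
opening: 0.0107
time: 31.98
eef_pos: [0.5843, 0.3321, 0.1499]
eef_rot: [3.141, 0.0, 0.075]
ft_force: [1.1, -0.2, -0.6]
opening: 0.0104
t 31.98 pos [584.3 332.1 149.9] rpy [1.7999e+02 2.0000e-02 4.2700e+00] F [ 1.1 -0.2 -0.6] op 10.4 q [ 0.34  0.47  1.41 -0.    1.27  1.84]
shift [-155.   441.    60.1] n 10.6 turn [0.01 0.02 0.07] n 0.0
```

```bash
python3 -m creep '[[[-10,20,0],[0,0,0],1],[[-16,34,0],[0,0,0],1],[[-16,38,0],[0,0,0],1],[[-16,38,0],[0,0,0],1],[[-16,38,0],[0,0,0],1]]'
python3 -m creep '[[[-16,38,0],[0,0,0],1],[[-16,38,0],[0,0,0],1],[[-16,38,0],[0,0,0],1],[[-16,38,0],[0,0,0],1],[[-10,34,0],[0,0,0],1]]'
python3 -c "
from h import *
go(sh(-85,-32,90),4.2)"
```

```text
time: 32.4
eef_pos: [0.5218, 0.158, 0.1497]
eef_rot: [3.141, 0.0, 0.071]
ft_force: [0.6, -0.9, -1.6]
opening: 0.0109
time: 32.82
eef_pos: [0.461, -0.0333, 0.1498]
eef_rot: [3.141, 0.0, 0.07]
ft_force: [1.4, -1.1, -0.9]
opening: 0.0106
t 32.82 pos [461.  -33.3 149.8] rpy [1.7999e+02 2.0000e-02 4.0300e+00] F [ 1.4 -1.1 -0.9] op 10.6 q [-0.33  0.02  1.96 -0.    1.16  1.17]
shift [-4.4 85.9 59.9] n 2.1 turn [ 0.01  0.02 -0.17] n 0.0
```

```bash
python3 -m creep '[[[-2,30,0],[0,0,0],1],[[-2,30,0],[0,0,-0.2],1],[[0,20,0],[0,0,0],1],[[0,5,0],[0,0,0],1],[[0,0,0],[0,0,0],1]]'
python3 -m creep '[[[0,0,20],[0,0,0],1],[[0,0,20],[0,0,0],1],[[0,0,20],[0,0,0],1],[[0,0,15],[0,0,0],1],[[0,0,0],[0,0,0],1]]'
python3 -c "
from h import *
go(sh(-80,-32,54),4.2)"
```

```text
time: 33.23
eef_pos: [0.465, -0.1179, 0.1499]
eef_rot: [3.141, -0.0, 0.072]
ft_force: [-0.6, 0.8, -1.3]
opening: 0.011
time: 33.65
eef_pos: [0.4624, -0.1138, 0.0716]
eef_rot: [-3.138, 0.006, 0.077]
ft_force: [-0.6, 0.5, -1.8]
opening: 0.0108
t 33.65 pos [ 462.4 -113.8   71.6] rpy [-179.77    0.32    4.39] F [-0.6  0.5 -1.8] op 10.8 q [-0.49  0.18  1.97  0.    1.    1.  ]
shift [ 4.8  5.5 17.5] n 0.4 turn [-0.23  0.32  0.19] n 0.0
```

```bash
python3 -m creep '[[[0,0,15],[0,0,0],1],[[0,0,4],[0,0,0],1],[[0,0,0],[0,0,0],1],[[0,0,0],[0,0,0],1],[[0,0,0],[0,0,0],1]]'
python3 -c "
from h import *
go(sh(-80,-32,54),4.2)"
```

```text
time: 34.07
eef_pos: [0.4656, -0.1166, 0.0566]
eef_rot: [3.141, -0.001, 0.076]
ft_force: [0.6, -0.4, -1.8]
opening: 0.011
t 34.07 pos [ 465.6 -116.6   56.6] rpy [ 1.7996e+02 -7.0000e-02  4.3700e+00] F [ 0.6 -0.4 -1.8] op 11.0 q [-0.49  0.21  1.97  0.    0.96  1.  ]
shift [1.8 2.4 2.6] n 0.1 turn [ 0.04 -0.07  0.17] n 0.0
```

```bash
python3 -m creep '[[[0,2.4,2],[0,0,0.2],1],[[0,0,0],[0,0,0],1],[[0,0,0],[0,0,0],1],[[0,0,0],[0,0,0],1],[[0,0,0],[0,0,0],1]]'
python3 -c "
from h import *
go(sh(-80,-32,52),4.2);crop('side','s35',255,225,345,295,8)"
```

```text
time: 34.48
eef_pos: [0.4652, -0.1191, 0.0537]
eef_rot: [3.142, -0.0, 0.072]
ft_force: [1.1, -0.5, -1.2]
opening: 0.0113
t 34.48 pos [ 465.2 -119.1   53.7] rpy [ 1.80e+02 -1.00e-02  4.14e+00] F [ 1.1 -0.5 -1.2] op 11.3 q [-0.5   0.22  1.97  0.    0.95  1.  ]
shift [ 2.4 -0.1  1.7] n 0.1 turn [ 0.   -0.01 -0.06] n 0.0
```

View pics/s35.png

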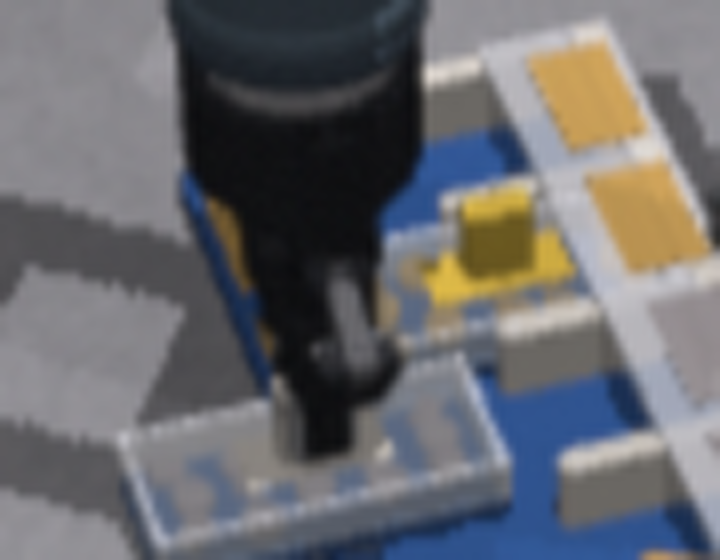

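```bash
python3 -m creep '[[[5,0,1.5],[0,0,0],1],[[7,0,0],[0,0,0],1],[[8,0,0],[0,0,0],1],[[4,0,0],[0,0,0],1],[[0,0,0],[0,0,0],1]]'
python3 -c "
from h import *
go(sh(0,-32,52),4.2);crop('side','s36',265,215,355,285,8)"
```

```text
time: 34.95
eef_pos: [0.4905, -0.1174, 0.0523]
eef_rot: [3.141, -0.001, 0.073]
ft_force: [0.1, 0.2, -1.4]
opening: 0.0107
t 34.95 pos [ 490.5 -117.4   52.3] rpy [ 1.7997e+02 -6.0000e-02  4.1900e+00] F [ 0.1  0.2 -1.4] op 10.7 q [-0.47  0.27  1.91  0.    0.96  1.03]
shift [57.  -0.3  0.3] n 1.4 turn [ 0.03 -0.06 -0.01] n 0.0
```

View pics/s36.png

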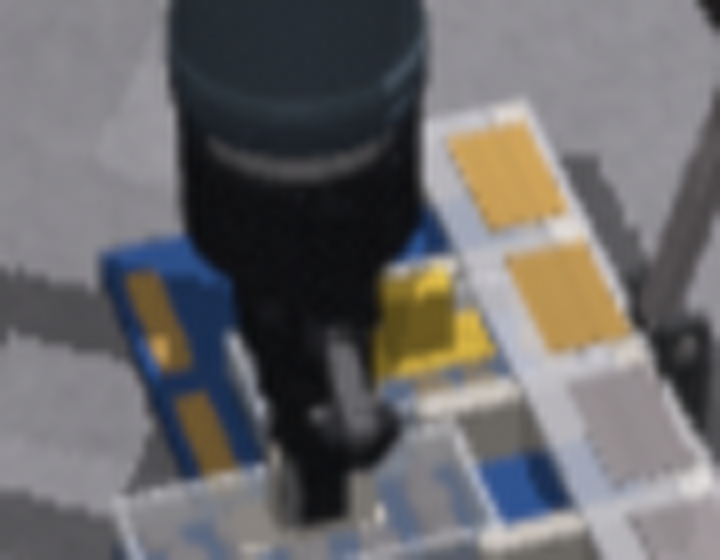

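```bash
python3 -m creep '[[[9,0,0],[0,0,0],1],[[9,0,0],[0,0,0],1],[[9,0,0],[0,0,0],1],[[6,0,0],[0,0,0],1],[[0,0,0],[0,0,0],1]]'
python3 -m creep '[[[6,0,0],[0,0,0],1],[[5,0,0.5],[0,0,0],1],[[5,0,0.5],[0,0,0],1],[[4,0,0],[0,0,0],1],[[0,0,0],[0,0,0],1]]'
python3 -c "
from h import *
go(sh(0,-32,51),4.2)"
```

```text
time: 35.42
eef_pos: [0.5238, -0.1151, 0.0524]
eef_rot: [3.141, -0.002, 0.073]
ft_force: [-0.3, -0.6, -1.7]
opening: 0.0106
time: 35.83
eef_pos: [0.5428, -0.1135, 0.0512]
eef_rot: [3.141, -0.001, 0.073]
ft_force: [-0.0, -0.7, -1.4]
opening: 0.0108
t 35.83 pos [ 542.8 -113.5   51.2] rpy [ 1.7999e+02 -4.0000e-02  4.1600e+00] F [-0.  -0.7 -1.4] op 10.8 q [-0.42  0.37  1.78  0.    0.99  1.08]
shift [ 4.6 -0.2  0.2] n 0.1 turn [ 0.01 -0.04 -0.04] n 0.0
```

```bash
python3 -m creep '[[[2,0,0],[0,0,0],1],[[1,0,0],[0,0,0],1],[[0,0,0],[0,0,0],1],[[0,0,0],[0,0,0],1],[[0,0,0],[0,0,0],1]]'
python3 -m creep '[[[1,0,0],[0,0,0],1],[[1,0,0],[0,0,0],1],[[0,0,0],[0,0,0],1],[[0,0,0],[0,0,0],1],[[0,0,0],[0,0,0],1]]'
```

```text
time: 36.25
eef_pos: [0.5448, -0.1132, 0.051]
eef_rot: [-3.141, 0.0, 0.072]
ft_force: [-0.4, -0.6, -2.1]
opening: 0.0112
time: 36.67
eef_pos: [0.5469, -0.1131, 0.0511]
eef_rot: [-3.142, 0.0, 0.073]
ft_force: [0.1, -0.8, -2.1]
opening: 0.011
```

```bash
python3 -m creep '[[[1,0,0],[0,0,0],1],[[1,0,0],[0,0,0],1],[[0,0,0],[0,0,0],1],[[0,0,0],[0,0,0],1],[[0,0,0],[0,0,0],1]]'
```

```text
time: 37.08
eef_pos: [0.5489, -0.1129, 0.0511]
eef_rot: [-3.142, 0.0, 0.073]
ft_force: [0.2, -0.8, -1.4]
opening: 0.0106
```

```bash
python3 -m creep '[[[1,0,0],[0,0,0],1],[[1,0,0],[0,0,0],1],[[0,0,0],[0,0,0],1],[[0,0,0],[0,0,0],1],[[0,0,0],[0,0,0],1]]'
```

```text
time: 37.5
eef_pos: [0.5494, -0.1128, 0.0508]
eef_rot: [-3.141, 0.004, 0.073]
ft_force: [-6.1, -0.2, 2.6]
opening: 0.0107
```

```bash
python3 -m creep '[[[1,0,0],[0,0,0],1],[[1,0,0],[0,0,0],1],[[0,0,0],[0,0,0],1],[[0,0,0],[0,0,0],1],[[0,0,0],[0,0,0],1]]'
```

```text
time: 37.92
eef_pos: [0.5494, -0.1128, 0.0508]
eef_rot: [-3.141, 0.008, 0.073]
ft_force: [-15.5, -2.5, 10.0]
opening: 0.011
```

Home. Relax, release, then a confirming push on the fin.

```bash
python3 -m creep '[[[-3,0,0.5],[0,0,0],1],[[0,0,0],[0,0,0],1],[[0,0,0],[0,0,0],0.35],[[0,0,0],[0,0,0],0.35],[[0,0,0],[0,0,0],0.35]]'
python3 -m creep '[[[0,0,-20],[0,0,0],0.35],[[0,0,-20],[0,0,0],0.35],[[-20,0,0],[0,0,0],1],[[-17,0,0],[0,0,0],1],[[0,0,0],[0,0,0],1]]'
python3 -m creep '[[[0,0,15],[0,0,0],1],[[0,0,15],[0,0,0],1],[[0,0,11],[0,0,0],1],[[0,0,0],[0,0,0],1],[[0,0,0],[0,0,0],1]]'
python3 -c "
from h import *
go(sh(-23,-32,48.5),4.2)"
```

```text
time: 38.33
eef_pos: [0.5506, -0.1129, 0.0508]
eef_rot: [3.141, -0.001, 0.073]
ft_force: [-0.2, 0.0, -0.1]
opening: 0.0467
time: 38.75
eef_pos: [0.5111, -0.1152, 0.0905]
eef_rot: [-3.141, 0.001, 0.073]
ft_force: [0.7, 0.5, -0.8]
opening: 0.0202
time: 39.17
eef_pos: [0.5128, -0.1153, 0.0489]
eef_rot: [-3.141, 0.001, 0.073]
ft_force: [0.1, -0.4, -0.1]
opening: 0.0002
t 39.17 pos [ 512.8 -115.3   48.9] rpy [-1.7995e+02  8.0000e-02  4.1600e+00] F [ 0.1 -0.4 -0.1] op 0.2 q [-0.45  0.32  1.85  0.    0.97  1.05]
shift [11.6  0.3  0.4] n 0.3 turn [-0.05  0.08 -0.04] n 0.0
```

```bash
python3 -m creep '[[[4,0,0],[0,0,0],1],[[4,0,0],[0,0,0],1],[[3,0,0],[0,0,0],1],[[0,0,0],[0,0,0],1],[[0,0,0],[0,0,0],1]]'
python3 -m creep '[[[2,0,0],[0,0,0],1],[[1,0,0],[0,0,0],1],[[0,0,0],[0,0,0],1],[[0,0,0],[0,0,0],1],[[0,0,0],[0,0,0],1]]'
```

```text
time: 39.58
eef_pos: [0.5246, -0.1148, 0.05]
eef_rot: [3.141, -0.001, 0.073]
ft_force: [0.4, 0.1, -0.8]
opening: 0.0001
time: 40.0
eef_pos: [0.5253, -0.1145, 0.0495]
eef_rot: [-3.141, 0.004, 0.073]
ft_force: [-7.1, -0.2, 4.7]
opening: -0.0001
```

```bash
python3 -m creep '[[[1,0,0],[0,0,0],1],[[1,0,0],[0,0,0],1],[[0,0,0],[0,0,0],1],[[0,0,0],[0,0,0],1],[[0,0,0],[0,0,0],1]]'
```

```text
time: 40.42
eef_pos: [0.5253, -0.1144, 0.0491]
eef_rot: [-3.14, 0.008, 0.073]
ft_force: [-16.1, -3.4, 9.7]
opening: -0.0001
```

```bash
python3 -m creep '[[[-5,0,0],[0,0,0],1],[[-5,0,-20],[0,0,0],1],[[-20,0,-40],[0,0,0],1],[[-20,0,-40],[0,0,0],1],[[-20,0,-40],[0,0,0],1]]'
python3 -m creep '[[[0,-40,-20],[0,0,0],1],[[0,-40,-20],[0,0,0],1],[[0,-40,0],[0,0,0],1],[[0,-40,0],[0,0,0],1],[[0,-40,0],[0,0,0],1]]'
python3 -c "
from h import *
st();cv2.imwrite('pics/s37.png',optics.grab_frame('side'));crop('top','t37',290,170,470,300,4.3)"
```

```text
time: 40.83
eef_pos: [0.4622, -0.1188, 0.1823]
eef_rot: [-3.141, 0.001, 0.073]
ft_force: [1.3, -0.0, 0.5]
opening: -0.0
time: 41.25
eef_pos: [0.4492, 0.0764, 0.2197]
eef_rot: [3.141, -0.003, 0.071]
ft_force: [0.7, 0.9, -0.1]
opening: 0.0001
t 41.25 pos [449.2  76.4 219.7] rpy [ 1.7999e+02 -1.7000e-01  4.1000e+00] F [ 0.7  0.9 -0.1] op 0.1 q [-0.09 -0.09  1.91  0.    1.32  1.41]
```

View pics/s37.png

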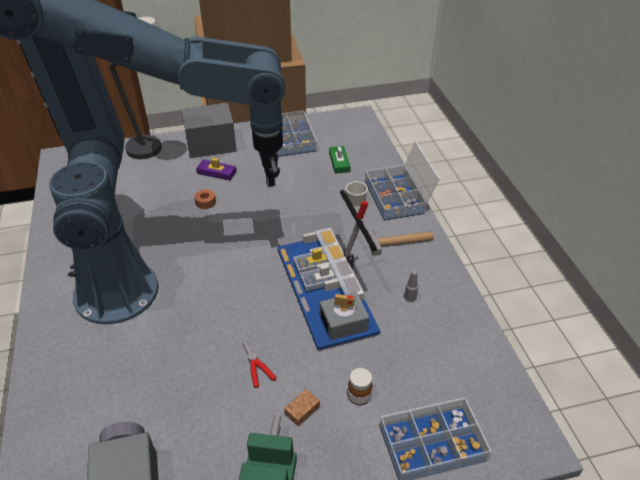

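View pics/t37.png

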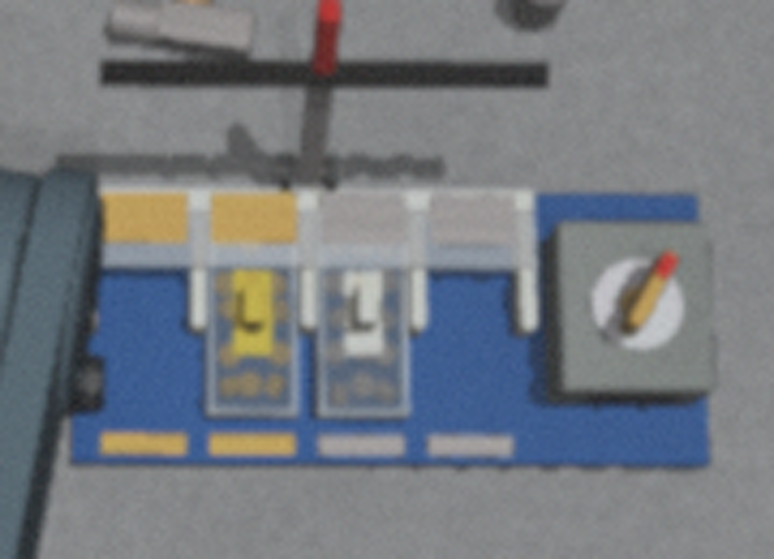

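```bash
python3 -m creep '[[[10,0,-15],[0,0,0],0.3],[[25,0,-15],[0,0,0],0.3],[[35,0,-15],[0,0,0],0.3],[[38,0,-15],[0,0,0],0.3],[[38,0,-10],[0,0,0],0.3]]'
python3 -m creep '[[[36,10,-5],[0,0,0],0.3],[[20,35,0],[0,0,0],0.3],[[5,38,0],[0,0,0],0.3],[[0,38,0],[0,0,0],0.3],[[0,20,0],[0,0,0],0.3]]'
python3 -c "
from h import *
go([.659,-.073,.205],4.2)"
```

```text
time: 41.77
eef_pos: [0.597, 0.0848, 0.2906]
eef_rot: [3.141, -0.003, 0.072]
ft_force: [1.1, -0.3, 0.8]
opening: 0.0593
time: 42.18
eef_pos: [0.6663, -0.0559, 0.2927]
eef_rot: [3.14, 0.001, 0.07]
ft_force: [0.3, 0.1, 0.6]
opening: 0.0594
t 42.18 pos [666.3 -55.9 292.7] rpy [1.7992e+02 5.0000e-02 4.0000e+00] F [0.3 0.1 0.6] op 59.4 q [-0.26  0.35  1.28 -0.    1.52  1.24]
shift [-8.4 16.4 87.7] n 2.1 turn [ 0.08  0.05 -0.2 ] n 0.0
```

```bash
python3 -m creep '[[[-4,8,10],[0,0,-0.2],0.3],[[-4,5,10],[0,0,0],0.3],[[0,0,10],[0,0,0],0.3],[[0,0,0],[0,0,0],0.3],[[0,0,0],[0,0,0],0.3]]'
python3 -c "
from h import *
go([.659,-.073,.205],4.2);crop('side','s38',290,160,400,270,6)"
```

```text
time: 42.6
eef_pos: [0.6579, -0.0627, 0.2622]
eef_rot: [-3.14, 0.002, 0.078]
ft_force: [0.0, 0.9, -0.0]
opening: 0.0599
t 42.60 pos [657.9 -62.7 262.2] rpy [-1.7992e+02  1.3000e-01  4.4400e+00] F [ 0.   0.9 -0. ] op 59.9 q [-0.27  0.35  1.34  0.    1.46  1.22]
shift [ 0.4 10.5 57.2] n 1.4 turn [-0.08  0.13  0.24] n 0.0
```

View pics/s38.png

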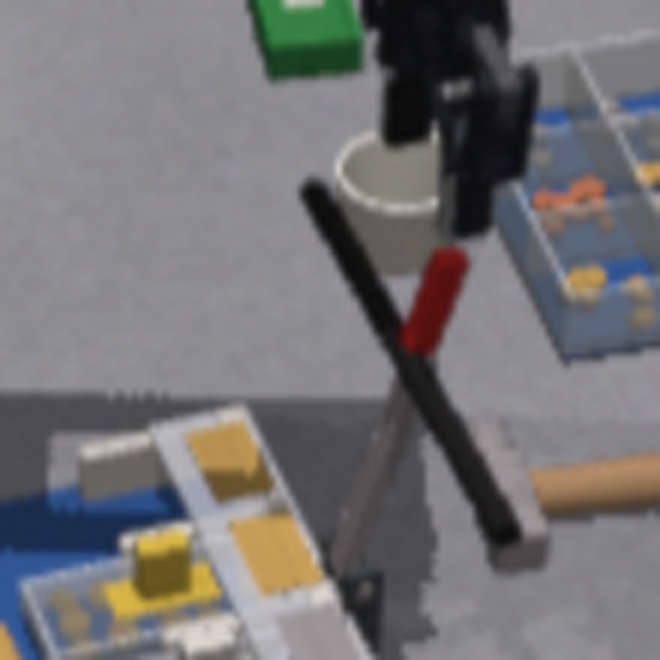

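```bash
python3 -m creep '[[[0,8,0],[0,0,0.2],0.3],[[0,0,0],[0,0,0],0.3],[[0,0,0],[0,0,0],0.3],[[0,0,0],[0,0,0],0.3],[[0,0,0],[0,0,0],0.3]]'
python3 -c "
from h import *
go([.659,-.073,.205],4.2)"
```

```text
time: 43.07
eef_pos: [0.6595, -0.0722, 0.2639]
eef_rot: [3.142, -0.0, 0.073]
ft_force: [0.0, -0.7, -0.0]
opening: 0.0594
t 43.07 pos [659.5 -72.2 263.9] rpy [ 1.80e+02 -2.00e-02  4.16e+00] F [ 0.  -0.7 -0. ] op 59.4 q [-0.29  0.35  1.33  0.    1.46  1.21]
shift [-0.6  0.8 58.9] n 1.4 turn [ 0.   -0.02 -0.04] n 0.0
```

```bash
python3 -m creep '[[[0,1,15],[0,0,0],0.3],[[0,0,15],[0,0,0],0.3],[[0,0,15],[0,0,0],0.3],[[0,0,14],[0,0,0],0.3],[[0,0,0],[0,0,0],0.3]]'
python3 -m creep '[[[0,0,0],[0,0,0],0.3],[[0,0,0],[0,0,0],1],[[0,0,0],[0,0,0],1],[[0,0,0],[0,0,0],1],[[0,0,0],[0,0,0],1]]'
python3 -c "
from h import *
go([.659,-.073,.205],4.2);crop('side','s39',290,160,400,270,6);ang()"
```

```text
time: 43.48
eef_pos: [0.6576, -0.0727, 0.2009]
eef_rot: [-3.14, 0.005, 0.073]
ft_force: [-1.1, 0.7, -1.1]
opening: 0.06
time: 43.9
eef_pos: [0.6599, -0.0731, 0.2057]
eef_rot: [-3.141, -0.002, 0.073]
ft_force: [-0.6, 23.9, 12.6]
opening: 0.0115
t 43.90 pos [659.9 -73.1 205.7] rpy [-1.7998e+02 -9.0000e-02  4.1600e+00] F [-0.6 23.9 12.6] op 11.5 q [-0.29  0.39  1.39  0.    1.35  1.21]
shift [-0.9 -0.2  0.7] n 0.0 turn [-0.02 -0.09 -0.04] n 0.0
t 43.95 pos [659.9 -72.9 205.8] rpy [-1.7998e+02 -9.0000e-02  4.1700e+00] F [-0.3  3.   3.2] op 11.1 q [-0.29  0.39  1.39  0.    1.35  1.21]
r 163.6540330032342 ang 102.40368082052039
```

View pics/s39.png

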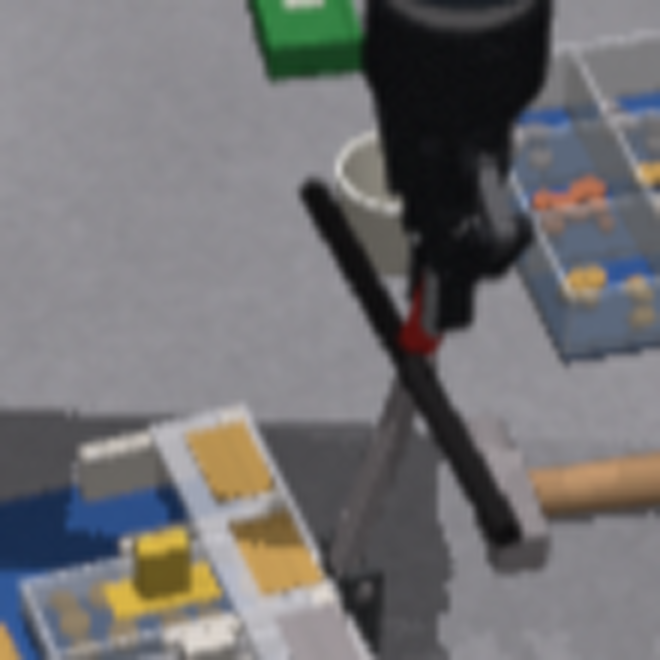

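```bash
python3 -m creep '[[[-14,0,-2],[0,0,0],1],[[-15,0,-1],[0,0,0],1],[[-15,0,0],[0,0,0],1],[[-15,0,1.5],[0,0,0],1],[[0,0,0],[0,0,0],1]]'
python3 -c "
from h import *
ang()"
```

```text
time: 44.37
eef_pos: [0.6004, -0.0773, 0.2075]
eef_rot: [3.141, -0.003, 0.073]
ft_force: [1.4, 3.1, 3.3]
opening: 0.0111
t 44.37 pos [600.4 -77.3 207.5] rpy [ 1.7999e+02 -1.7000e-01  4.1600e+00] F [1.4 3.1 3.3] op 11.1 q [-0.32  0.27  1.55  0.    1.32  1.17]
r 163.3807034698533 ang 81.40038837112269
```

```bash
python3 -m creep '[[[-15,0,3],[0,0,0],1],[[-14,0,4],[0,0,0],1],[[-14,0,5.5],[0,0,0],1],[[-13,0,6.5],[0,0,0],1],[[0,0,0],[0,0,0],1]]'
python3 -c "
from h import *
ang()"
```

```text
time: 44.78
eef_pos: [0.5434, -0.0814, 0.1873]
eef_rot: [-3.141, 0.001, 0.072]
ft_force: [-4.2, 2.6, 5.8]
opening: 0.0104
t 44.78 pos [543.4 -81.4 187.3] rpy [-1.7999e+02  6.0000e-02  4.1500e+00] F [-4.2  2.6  5.8] op 10.4 q [-0.36  0.17  1.71 -0.    1.26  1.13]
r 163.03709805661686 ang 60.07066628554729
```

```bash
python3 -m creep '[[[-13,0,7],[0,0,0],1],[[-12,0,8.5],[0,0,0],1],[[-11,0,9.5],[0,0,0],1],[[-10,0,10.5],[0,0,0],1],[[0,0,0],[0,0,0],1]]'
python3 -c "
from h import *
ang();crop('side','s40',260,180,370,290,6)"
```

```text
time: 45.2
eef_pos: [0.498, -0.0847, 0.1501]
eef_rot: [-3.141, 0.001, 0.072]
ft_force: [3.3, 2.6, -2.1]
opening: 0.0113
t 45.20 pos [498.  -84.7 150.1] rpy [-1.7996e+02  5.0000e-02  4.1400e+00] F [ 3.3  2.6 -2.1] op 11.3 q [-0.4   0.12  1.85  0.    1.17  1.09]
r 164.06212161963364 ang 39.4060040794218
```

View pics/s40.png

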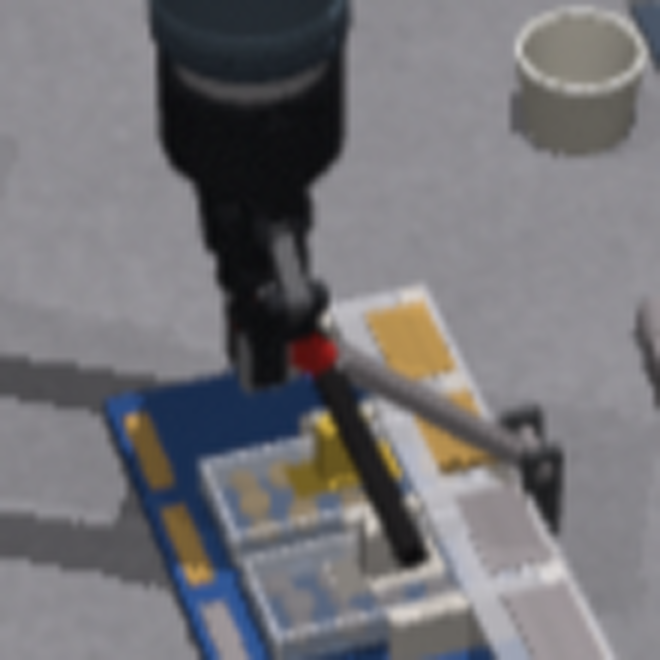

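```bash
python3 -m creep '[[[-9,0,12],[0,0,0],1],[[-8,0,12.5],[0,0,0],1],[[-7,0,13],[0,0,0],1],[[-5.5,0,14],[0,0,0],1],[[0,0,0],[0,0,0],1]]'
python3 -c "
from h import *
ang()"
```

```text
time: 45.67
eef_pos: [0.4692, -0.0868, 0.099]
eef_rot: [-3.141, 0.001, 0.072]
ft_force: [2.8, 3.8, 0.5]
opening: 0.0108
t 45.67 pos [469.2 -86.8  99. ] rpy [-1.7994e+02  5.0000e-02  4.1300e+00] F [2.8 3.8 0.5] op 10.8 q [-0.43  0.13  1.96  0.    1.05  1.07]
r 164.30597441831796 ang 18.805154614847638
```

```bash
python3 -m creep '[[[-4,0,14],[0,0,0],1],[[-3,0,14],[0,0,0],1],[[-1,0,13],[0,0,0],1],[[0,0,10],[0,0,0],1],[[0,0,0],[0,0,0],1]]'
python3 -c "
from h import *
ang()"
```

```text
time: 46.08
eef_pos: [0.4608, -0.0874, 0.0482]
eef_rot: [-3.14, 0.003, 0.073]
ft_force: [-2.6, 2.5, 1.9]
opening: 0.0111
t 46.08 pos [460.8 -87.4  48.2] rpy [-179.92    0.19    4.16] F [-2.6  2.5  1.9] op 11.1 q [-0.44  0.21  2.   -0.    0.94  1.06]
r 164.00628591844676 ang 0.7702384484641621
```

```bash
python3 -m creep '[[[0,0,5],[0,0,0],1],[[0,0,4],[0,0,0],1],[[0,0,2],[0,0,0],1],[[0,0,0],[0,0,0],1],[[0,0,0],[0,0,0],1]]'
python3 -c "
from h import *
ang();crop('side','s41',260,190,370,290,7)"
```

```text
time: 46.5
eef_pos: [0.461, -0.0874, 0.0386]
eef_rot: [-3.14, 0.003, 0.073]
ft_force: [-6.3, 2.4, 1.9]
opening: 0.0113
t 46.50 pos [461.  -87.4  38.6] rpy [-1.7994e+02  1.5000e-01  4.1800e+00] F [-6.3  2.4  1.9] op 11.3 q [-0.44  0.23  2.   -0.    0.92  1.06]
r 163.95475687572684 ang -2.574433197252994
```

View pics/s41.png

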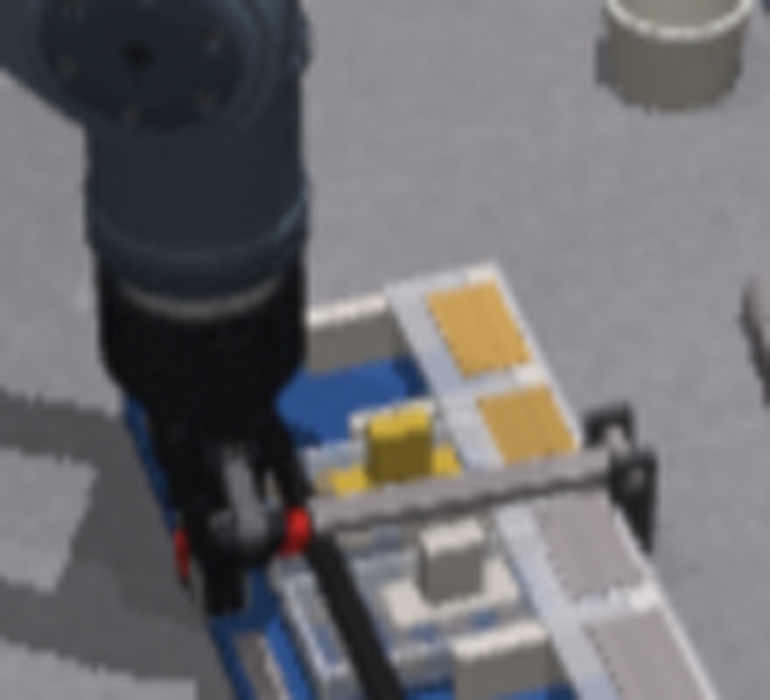

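```bash
python3 -m creep '[[[0,0,1],[0,0,0],1],[[0,0,0],[0,0,0],1],[[0,0,0],[0,0,0],0.35],[[0,0,0],[0,0,0],0.35],[[0,0,0],[0,0,0],0.35]]'
python3 -m creep '[[[0,0,-15],[0,0,0],0.35],[[0,0,-25],[0,0,0],0.35],[[0,0,-35],[0,0,0],0.35],[[0,0,-35],[0,0,0],0.35],[[0,0,-10],[0,0,0],0.35]]'
python3 -m creep '[[[0,-40,-10],[0,0,0],0.35],[[0,-40,0],[0,0,0],0.35],[[0,-40,0],[0,0,0],0.35],[[0,-40,0],[0,0,0],0.35],[[0,-40,0],[0,0,0],0.35]]'
python3 -c "
from h import *
ang();crop('side','s42',260,190,380,300,6);crop('top','t42',300,190,460,290,4.8)"
```

```text
time: 46.97
eef_pos: [0.4627, -0.0884, 0.0381]
eef_rot: [3.14, -0.001, 0.073]
ft_force: [-0.7, -0.5, 0.9]
opening: 0.0466
time: 47.38
eef_pos: [0.4647, -0.0892, 0.1631]
eef_rot: [3.137, -0.008, 0.073]
ft_force: [0.6, 0.4, 0.1]
opening: 0.0553
time: 47.8
eef_pos: [0.447, 0.1133, 0.1677]
eef_rot: [3.141, -0.001, 0.072]
ft_force: [1.2, 0.1, -0.4]
opening: 0.0555
t 47.80 pos [447.  113.3 167.7] rpy [ 1.7998e+02 -7.0000e-02  4.1100e+00] F [ 1.2  0.1 -0.4] op 55.5 q [-0.01 -0.01  1.95 -0.    1.2   1.49]
r 215.46541762603545 ang 34.3829716733745
```

View pics/s42.png

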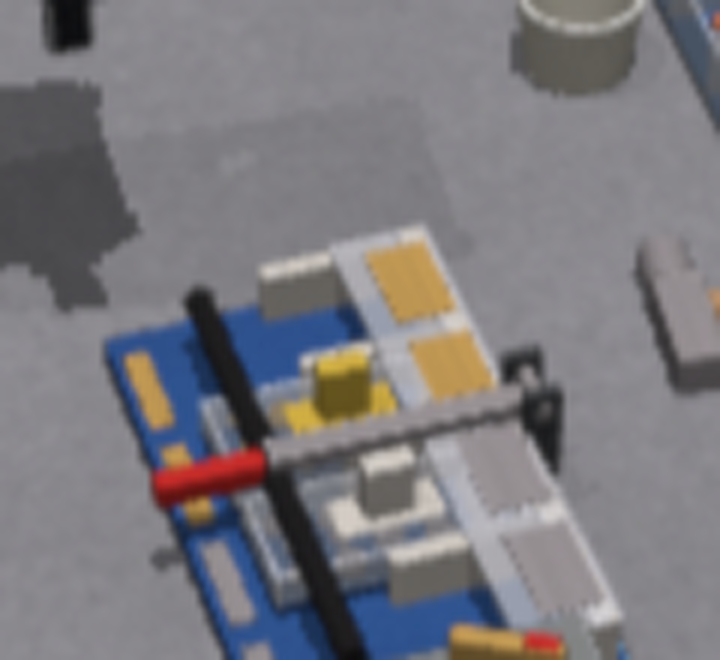

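View pics/t42.png

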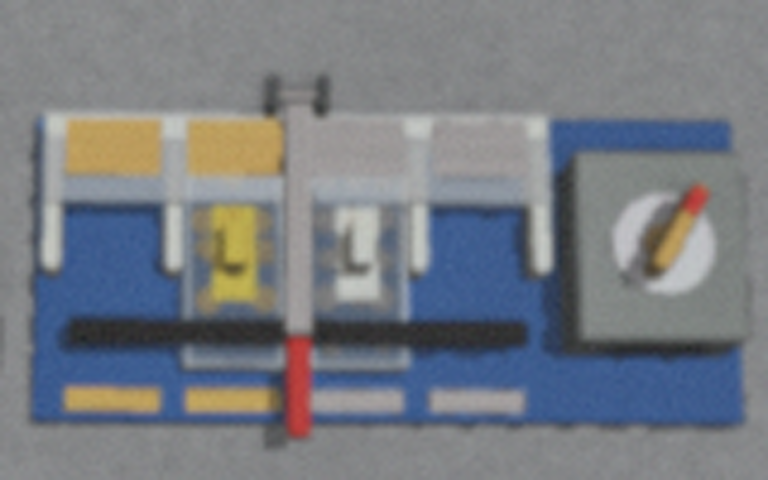

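```bash
python3 -c "
from h import *
crop('side','s43',310,270,385,345,8);crop('top','t43',412,212,460,262,12)
print(onz('top',(438.5,240.6),.076), sh(0,-185,108))
k=sh(0,-185,0)
for d in (20,30,40,50): 
    a=SA-np.radians(d);v=np.array([np.cos(a),np.sin(a),0])*.024
    P=[k+v+[0,0,.122],k-v+[0,0,.122],k+v+[0,0,.09],k-v+[0,0,.09]]
    print(d,((proj('top',P)-[412,212])*12).round().tolist(),((proj('side',P)-[310,270])*8).round().tolist())
"
```

```text
[ 0.55796567 -0.26759478  0.076     ] [ 0.55854836 -0.26560323  0.108     ]
20 [[395.0, 181.0], [321.0, 406.0], [359.0, 217.0], [287.0, 436.0]] [[350.0, 211.0], [190.0, 207.0], [346.0, 281.0], [189.0, 277.0]]
30 [[414.0, 190.0], [301.0, 397.0], [378.0, 226.0], [267.0, 427.0]] [[349.0, 222.0], [192.0, 197.0], [345.0, 291.0], [190.0, 267.0]]
40 [[432.0, 202.0], [283.0, 385.0], [396.0, 237.0], [250.0, 415.0]] [[345.0, 232.0], [195.0, 187.0], [341.0, 301.0], [194.0, 257.0]]
50 [[448.0, 217.0], [267.0, 370.0], [411.0, 252.0], [235.0, 401.0]] [[340.0, 241.0], [201.0, 178.0], [336.0, 311.0], [200.0, 248.0]]
```

View pics/s43.png

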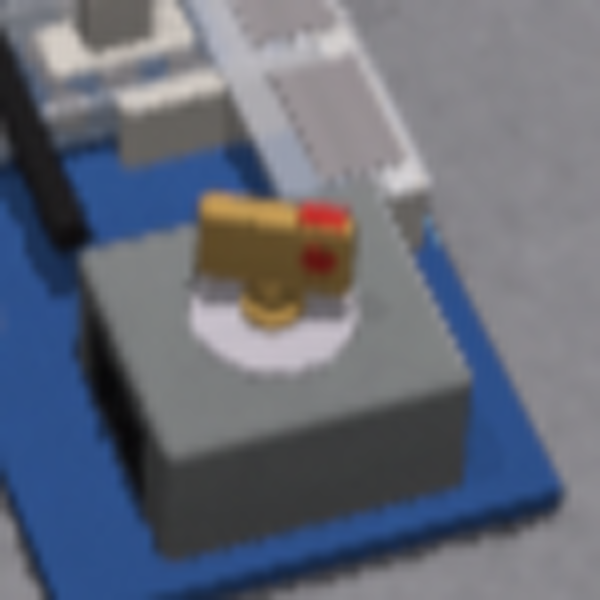

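View pics/t43.png

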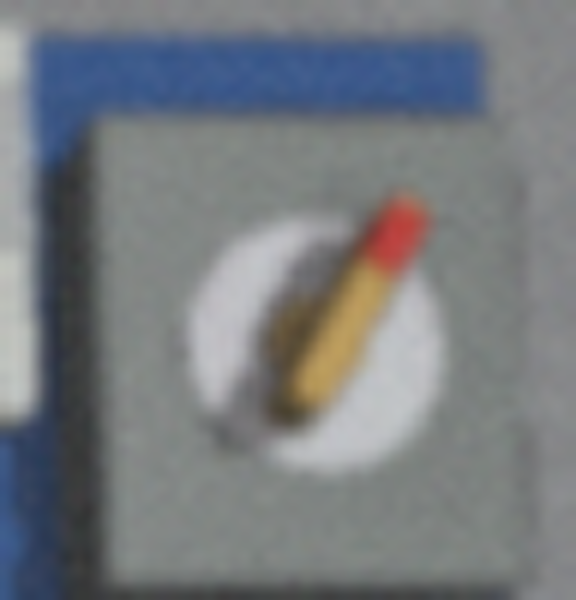

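```bash
R='[[0,0,-6],[0,0,-7.1],0.3]'; python3 -m creep '[[[0,0,-6],[0,0,-7.1],0.3],[[0,0,-6],[0,0,-7.1],0.3],[[0,0,-6],[0,0,-7.1],0.3],[[0,0,-6],[0,0,-7.1],0.3],[[0,0,-6],[0,0,-7.1],0.3]]'; python3 -m creep '[[[0,0,0],[0,0,-7.1],0.3],[[0,0,0],[0,0,-7.1],0.3],[[0,0,0],[0,0,-7.1],0.3],[[0,0,0],[0,0,-7.1],0.3],[[0,0,0],[0,0,-7.1],0.3]]'; python3 -m creep '[[[0,0,0],[0,0,-7.1],0.3],[[0,0,0],[0,0,-7.1],0.3],[[0,0,0],[0,0,-7.1],0.3],[[0,0,0],[0,0,-7.1],0.3],[[0,0,0],[0,0,-7.1],0.3]]'; python3 -m creep '[[[0,0,0],[0,0,-7.1],0.3],[[0,0,0],[0,0,-7.1],0.3],[[0,0,0],[0,0,-7.1],0.3],[[0,0,0],[0,0,-7.1],0.3],[[0,0,0],[0,0,-7.1],0.3]]'
python3 -c "
from h import *
go(sh(0,-185,190),155.7)"
```

```text
time: 48.42
eef_pos: [0.4476, 0.1099, 0.1975]
eef_rot: [3.141, 0.0, 0.696]
ft_force: [0.1, -0.5, 0.1]
opening: 0.06
time: 48.83
eef_pos: [0.4476, 0.1099, 0.1972]
eef_rot: [3.141, 0.001, 1.315]
ft_force: [-0.3, 0.3, 0.2]
opening: 0.06
time: 49.25
eef_pos: [0.4476, 0.1098, 0.1972]
eef_rot: [-3.142, 0.001, 1.935]
ft_force: [0.6, -0.4, -0.9]
opening: 0.06
time: 49.67
eef_pos: [0.4476, 0.1098, 0.1972]
eef_rot: [-3.141, 0.0, 2.554]
ft_force: [-0.1, 0.7, -0.3]
opening: 0.0594
t 49.67 pos [447.6 109.8 197.2] rpy [-1.7998e+02  3.0000e-02  1.4634e+02] F [-0.1  0.7 -0.3] op 59.4 q [-0.02 -0.05  1.92 -0.    1.27 -1.  ]
shift [-300.5 -251.     7.4] n 7.2 turn [-0.03  0.02 -9.36] n 1.3
```

```bash
python3 -m creep '[[[-18,-15,0],[0,0,0],0.3],[[-27,-23,0],[0,0,0],0.3],[[-27,-23,0],[0,0,0],0.3],[[-27,-23,0],[0,0,0],0.3],[[-27,-23,0],[0,0,0],0.3]]'; python3 -m creep '[[[-27,-23,0],[0,0,0],0.3],[[-27,-23,0],[0,0,0],0.3],[[-27,-23,0],[0,0,0],0.3],[[-27,-23,0],[0,0,0],0.3],[[-27,-23,0],[0,0,0],0.3]]'
python3 -m creep '[[[-27,-20,0],[0,0,0],0.3],[[-10,-5,0],[0,0,0],0.3],[[0,0,0],[0,0,-5],0.3],[[0,0,0],[0,0,-4.5],0.3],[[0,0,0],[0,0,0],0.3]]'
python3 -c "
from h import *
go(sh(0,-185,150),155.7)"
```

```text
time: 50.08
eef_pos: [0.4922, -0.0509, 0.1973]
eef_rot: [-3.141, 0.001, 2.548]
ft_force: [1.2, -0.0, 0.1]
opening: 0.0595
time: 50.5
eef_pos: [0.5395, -0.2221, 0.1971]
eef_rot: [-3.141, 0.0, 2.548]
ft_force: [0.9, 0.0, -0.1]
opening: 0.0596
time: 50.92
eef_pos: [0.556, -0.2611, 0.1967]
eef_rot: [-3.142, -0.001, 2.717]
ft_force: [0.2, 0.1, 0.4]
opening: 0.0594
t 50.92 pos [ 556.  -261.1  196.7] rpy [-1.8000e+02 -5.0000e-02  1.5565e+02] F [0.2 0.1 0.4] op 59.4 q [-0.63  0.3   1.54 -0.    1.31 -1.78]
shift [-4.2 -3.1 46.7] n 1.1 turn [-0.   -0.05 -0.05] n 0.0
```

```bash
python3 -m creep '[[[-4,-3,10],[0,0,0],0.3],[[0,0,15],[0,0,0],0.3],[[0,0,15],[0,0,0],0.3],[[0,0,0],[0,0,0],0.3],[[0,0,0],[0,0,0],0.3]]'
python3 -c "
from h import *
go(sh(0,-185,92),155.7);crop('side','s44',300,260,390,340,7,[sh(0,-185,108),sh(0,-185,122)])"
```

```text
time: 51.33
eef_pos: [0.5585, -0.2635, 0.1558]
eef_rot: [3.141, -0.003, 2.715]
ft_force: [-0.3, -0.2, -0.7]
opening: 0.0596
t 51.33 pos [ 558.5 -263.5  155.8] rpy [ 1.7997e+02 -1.6000e-01  1.5555e+02] F [-0.3 -0.2 -0.7] op 59.6 q [-0.63  0.35  1.56 -0.    1.24 -1.78]
shift [-1.1 -1.9 63.8] n 1.5 turn [ 0.03 -0.16 -0.15] n 0.0
```

View pics/s44.png

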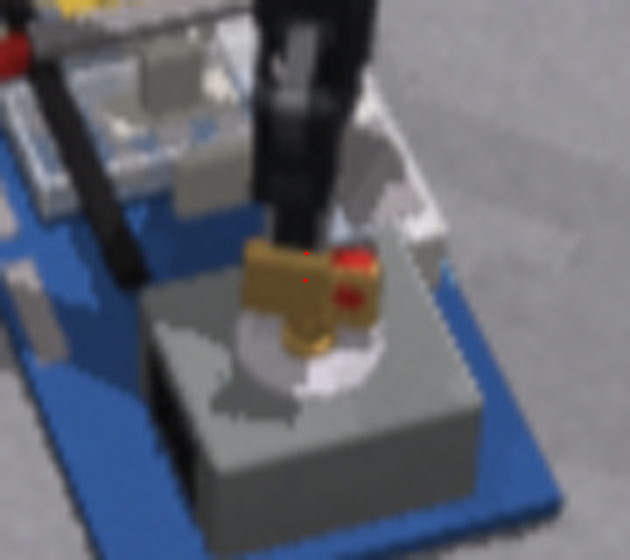

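```bash
python3 -m creep '[[[-2,-1.5,15],[0,0,0],0.3],[[0,0,20],[0,0,0],0.3],[[0,0,17],[0,0,0],0.3],[[0,0,10],[0,0,0],0.3],[[0,0,0],[0,0,0],0.3]]'
python3 -m creep '[[[0,0,0],[0,0,0],0.3],[[0,0,0],[0,0,0],0.3],[[0,0,0],[0,0,0],0.3],[[0,0,0],[0,0,0],0.3],[[0,0,0],[0,0,0],0.3]]'
python3 -c "
from h import *
go([.5595,-.266,.092],155.7);crop('side','s45',300,260,390,340,7)"
```

```text
time: 51.8
eef_pos: [0.5596, -0.2653, 0.0935]
eef_rot: [3.141, -0.003, 2.716]
ft_force: [-0.5, 0.7, -0.4]
opening: 0.0595
time: 52.22
eef_pos: [0.5611, -0.2662, 0.0961]
eef_rot: [-3.141, 0.002, 2.717]
ft_force: [0.3, 0.1, -0.5]
opening: 0.0599
t 52.22 pos [ 561.1 -266.2   96.1] rpy [-1.7998e+02  9.0000e-02  1.5566e+02] F [ 0.3  0.1 -0.5] op 59.9 q [-0.63  0.43  1.59  0.    1.13 -1.78]
shift [ 1.5 -0.4  4.1] n 0.1 turn [-0.02  0.09 -0.04] n 0.0
```

View pics/s45.png

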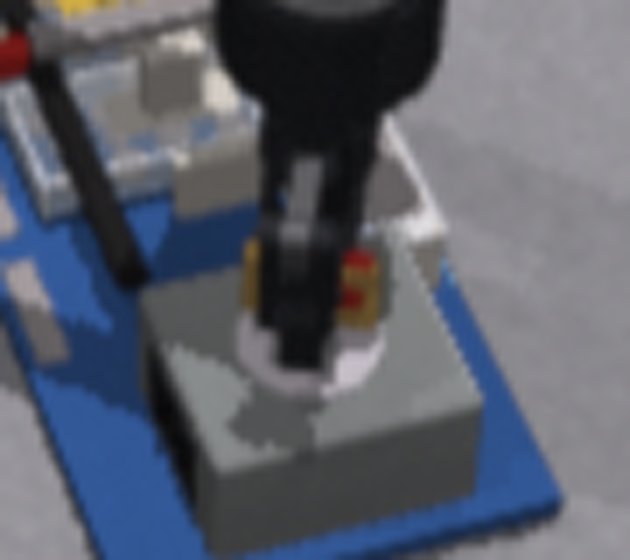

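```bash
python3 -m creep '[[[1.5,0,3],[0,0,0],0.3],[[0,0,0],[0,0,0],0.3],[[0,0,0],[0,0,0],1],[[0,0,0],[0,0,0],1],[[0,0,0],[0,0,0],1]]'
python3 -m creep '[[[0,0,0],[0,0,0],1],[[0,0,0],[0,0,0],1],[[0,0,0],[0,0,0],1],[[0,0,0],[0,0,0],1],[[0,0,0],[0,0,0],1]]'
python3 -c "
from h import *
go([.5595,-.266,.092],155.7);print(arm.get_obs()['ft_torque'])"
```

```text
time: 52.68
eef_pos: [0.5592, -0.2653, 0.0921]
eef_rot: [-3.142, -0.0, 2.717]
ft_force: [0.8, -0.5, -0.2]
opening: 0.0243
time: 53.1
eef_pos: [0.5591, -0.2657, 0.0923]
eef_rot: [-3.141, 0.0, 2.716]
ft_force: [-2.2, -1.6, 2.7]
opening: 0.0092
t 53.10 pos [ 559.1 -265.7   92.3] rpy [-179.97    0.    155.64] F [-2.2 -1.6  2.7] op 9.2 q [-0.63  0.43  1.59 -0.    1.12 -1.78]
shift [-0.5 -0.1  0.3] n 0.0 turn [-0.03  0.   -0.06] n 0.0
[-0.28736676  0.41676478 -0.10158028]
```

```bash
python3 -m creep '[[[0,0,0],[0,0,4],1],[[0,0,0],[0,0,6],1],[[0,0,0],[0,0,6],1],[[0,0,0],[0,0,6],1],[[0,0,0],[0,0,6],1]]'
python3 -c "
from h import *
st();print(arm.get_obs()['ft_torque'])"
```

```text
time: 53.52
eef_pos: [0.5591, -0.2657, 0.0923]
eef_rot: [-3.141, 0.001, 2.223]
ft_force: [-2.8, -2.4, 1.3]
opening: 0.0089
t 53.52 pos [ 559.1 -265.7   92.3] rpy [-1.7996e+02  3.0000e-02  1.2739e+02] F [-2.8 -2.4  1.3] op 8.9 q [-0.63  0.43  1.59 -0.    1.12 -1.29]
[-0.46675202  0.35507597  0.17451247]
```

```bash
python3 -m creep '[[[0,0,0],[0,0,6],1],[[0,0,0],[0,0,6],1],[[0,0,0],[0,0,6],1],[[0,0,0],[0,0,6],1],[[0,0,0],[0,0,6],1]]'
python3 -m creep '[[[0,0,0],[0,0,6],1],[[0,0,0],[0,0,6],1],[[0,0,0],[0,0,6],1],[[0,0,0],[0,0,6],1],[[0,0,0],[0,0,6],1]]'
python3 -m creep '[[[0,0,0],[0,0,6],1],[[0,0,0],[0,0,6],1],[[0,0,0],[0,0,6],1],[[0,0,0],[0,0,6],1],[[0,0,0],[0,0,6],1]]'
python3 -c "
from h import *
st();print(arm.get_obs()['ft_torque']);crop('side','s46',300,260,390,340,7)"
```

```text
time: 53.93
eef_pos: [0.559, -0.2658, 0.0923]
eef_rot: [-3.141, 0.001, 1.7]
ft_force: [-2.9, -2.8, 1.9]
opening: 0.0094
time: 54.35
eef_pos: [0.559, -0.2658, 0.0923]
eef_rot: [3.142, 0.001, 1.176]
ft_force: [-2.0, -2.3, 2.1]
opening: 0.0089
time: 54.77
eef_pos: [0.559, -0.2658, 0.0923]
eef_rot: [3.141, 0.001, 0.653]
ft_force: [-3.1, -3.1, 1.9]
opening: 0.0092
t 54.77 pos [ 559.  -265.8   92.3] rpy [1.7997e+02 5.0000e-02 3.7390e+01] F [-3.1 -3.1  1.9] op 9.2 q [-0.63  0.43  1.59 -0.    1.12  0.28]
[-0.49076623  0.47948885  0.28406051]
```

View pics/s46.png

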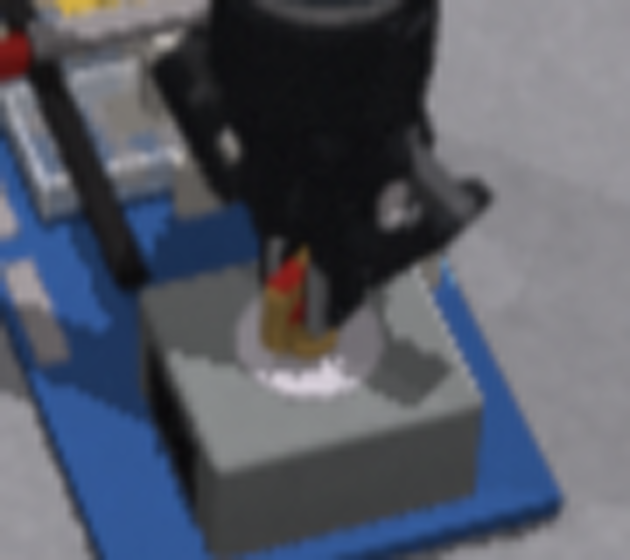

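```bash
python3 -m creep '[[[0,0,0],[0,0,0],0.3],[[0,0,0],[0,0,0],0.3],[[0,0,0],[0,0,0],0.3],[[0,0,-20],[0,0,0],0.3],[[0,0,-25],[0,0,0],0.3]]'
python3 -m creep '[[[0,0,0],[0,0,-7.1],0.3],[[0,0,0],[0,0,-7.1],0.3],[[0,0,0],[0,0,-7.1],0.3],[[0,0,0],[0,0,-7.1],0.3],[[0,0,0],[0,0,-7.1],0.3]]'
python3 -m creep '[[[0,0,0],[0,0,-7.1],0.3],[[0,0,0],[0,0,-7.1],0.3],[[0,0,0],[0,0,-7.1],0.3],[[0,0,0],[0,0,-7.1],0.3],[[0,0,0],[0,0,-7.1],0.3]]'
python3 -m creep '[[[0,0,0],[0,0,-7.1],0.3],[[0,0,0],[0,0,-7.1],0.3],[[0,0,0],[0,0,-7.1],0.3],[[0,0,0],[0,0,-7.1],0.3],[[0,0,0],[0,0,-7.1],0.3]]'
python3 -m creep '[[[0,0,0],[0,0,-7.1],0.3],[[0,0,0],[0,0,-7.1],0.3],[[0,0,0],[0,0,-7.1],0.3],[[0,0,0],[0,0,-7.1],0.3],[[0,0,0],[0,0,-7.1],0.3]]'
python3 -m creep '[[[0,0,0],[0,0,-7.1],0.3],[[0,0,0],[0,0,-7.1],0.3],[[0,0,0],[0,0,-7.1],0.3],[[0,0,0],[0,0,-7.1],0.3],[[0,0,0],[0,0,-7.1],0.3]]'
python3 -c "
from h import *
go([.559,-.2658,.092],-142.6);crop('side','s47',300,260,390,340,7)"
```

```text
time: 55.23
eef_pos: [0.5577, -0.2637, 0.1349]
eef_rot: [-3.136, 0.001, 0.659]
ft_force: [-0.3, -0.8, 0.1]
opening: 0.0598
time: 55.65
eef_pos: [0.5594, -0.2649, 0.1372]
eef_rot: [3.141, -0.0, 1.285]
ft_force: [0.8, -0.2, -0.2]
opening: 0.0602
time: 56.07
eef_pos: [0.5594, -0.2649, 0.1371]
eef_rot: [3.141, -0.0, 1.905]
ft_force: [0.1, 0.8, 0.4]
opening: 0.0597
time: 56.48
eef_pos: [0.5594, -0.2649, 0.137]
eef_rot: [3.141, -0.0, 2.524]
ft_force: [-1.2, -0.7, 0.9]
opening: 0.0593
time: 56.9
eef_pos: [0.5594, -0.2649, 0.137]
eef_rot: [3.141, 0.0, -3.139]
ft_force: [0.2, -0.5, 0.2]
opening: 0.0596
time: 57.32
eef_pos: [0.5594, -0.2649, 0.137]
eef_rot: [3.141, 0.0, -2.52]
ft_force: [-0.1, -0.6, -0.5]
opening: 0.06
t 57.32 pos [ 559.4 -264.9  137. ] rpy [ 1.7998e+02  3.0000e-02 -1.4437e+02] F [-0.1 -0.6 -0.5] op 60.0 q [-0.63  0.37  1.57  0.    1.2  -2.83]
shift [ 0.9 -0.5 45. ] n 1.1 turn [ 0.02  0.03 -1.77] n 0.2
```

View pics/s47.png

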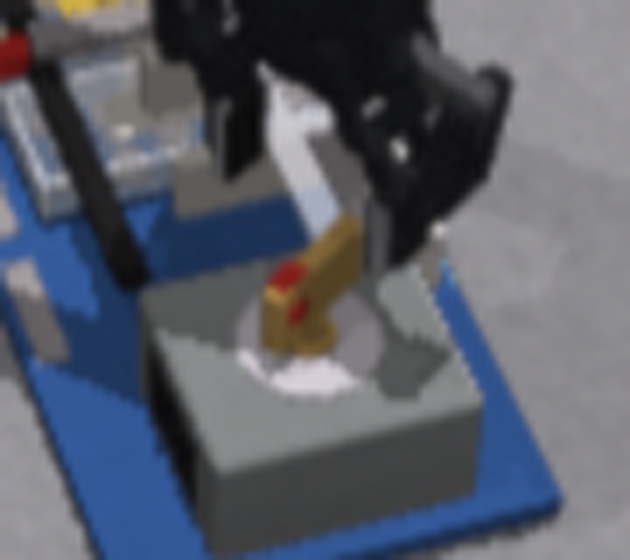

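```bash
python3 -m creep '[[[0,0,15],[0,0,-1.8],0.3],[[0,0,15],[0,0,0],0.3],[[0,0,15],[0,0,0],0.3],[[0,0,0],[0,0,0],0.3],[[0,0,0],[0,0,0],0.3]]'
python3 -m creep '[[[0,0,0],[0,0,0],1],[[0,0,0],[0,0,0],1],[[0,0,0],[0,0,0],1],[[0,0,0],[0,0,0],1],[[0,0,0],[0,0,0],1]]'
python3 -c "
from h import *
go([.559,-.2658,.092],-142.6)"
```

```text
time: 57.78
eef_pos: [0.5587, -0.2646, 0.0913]
eef_rot: [3.139, -0.0, -2.497]
ft_force: [-0.1, -0.3, 0.8]
opening: 0.0601
time: 58.2
eef_pos: [0.5595, -0.2654, 0.0932]
eef_rot: [-3.141, 0.0, -2.497]
ft_force: [-1.4, 2.0, 5.0]
opening: 0.0091
t 58.20 pos [ 559.5 -265.4   93.2] rpy [-1.7995e+02  2.0000e-02 -1.4306e+02] F [-1.4  2.   5. ] op 9.1 q [-0.63  0.43  1.59  0.    1.12 -2.85]
shift [0.7 0.  1.2] n 0.0 turn [-0.05  0.02 -0.46] n 0.1
```

```bash
python3 -m creep '[[[0,0,0],[0,0,6],1],[[0,0,0],[0,0,6],1],[[0,0,0],[0,0,6],1],[[0,0,0],[0,0,6],1],[[0,0,0],[0,0,6],1]]'
python3 -m creep '[[[0,0,0],[0,0,6],1],[[0,0,0],[0,0,6],1],[[0,0,0],[0,0,6],1],[[0,0,0],[0,0,6],1],[[0,0,0],[0,0,6],1]]'
python3 -m creep '[[[0,0,0],[0,0,6],1],[[0,0,0],[0,0,6],1],[[0,0,0],[0,0,6],1],[[0,0,0],[0,0,6],1],[[0,0,0],[0,0,6],1]]'
python3 -m creep '[[[0,0,0],[0,0,6],1],[[0,0,0],[0,0,6],1],[[0,0,0],[0,0,6],1],[[0,0,0],[0,0,6],1],[[0,0,0],[0,0,6],1]]'
python3 -c "
from h import *
st();print(arm.get_obs()['ft_torque'])"
```

```text
time: 58.62
eef_pos: [0.5597, -0.2657, 0.0932]
eef_rot: [-3.14, 0.001, -3.025]
ft_force: [-0.9, 0.4, 4.4]
opening: 0.0087
time: 59.03
eef_pos: [0.5596, -0.266, 0.0932]
eef_rot: [-3.14, 0.002, 2.735]
ft_force: [-2.4, -2.2, 3.7]
opening: 0.0088
time: 59.45
eef_pos: [0.5594, -0.2663, 0.0932]
eef_rot: [-3.141, 0.002, 2.211]
ft_force: [-1.1, -1.9, 2.8]
opening: 0.009
time: 59.87
eef_pos: [0.559, -0.2664, 0.0932]
eef_rot: [-3.141, 0.002, 1.688]
ft_force: [-3.4, -1.9, 4.3]
opening: 0.0088
t 59.87 pos [ 559.  -266.4   93.2] rpy [-1.7998e+02  1.1000e-01  9.6690e+01] F [-3.4 -1.9  4.3] op 8.8 q [-0.64  0.43  1.59 -0.    1.12 -0.75]
[-0.34004816  0.6439707   0.17822882]
```

```bash
python3 -m creep '[[[0,0,0],[0,0,0],0.3],[[0,0,0],[0,0,0],0.3],[[0,0,0],[0,0,0],0.3],[[0,0,-20],[0,0,0],0.3],[[0,0,-20],[0,0,0],0.3]]'
python3 -c "
from h import *
go([.559,-.2660,.092],96.7);crop('side','s48',300,260,390,340,7)"
```

```text
time: 60.28
eef_pos: [0.5581, -0.2643, 0.1308]
eef_rot: [-3.139, -0.003, 1.695]
ft_force: [0.4, -0.3, -0.2]
opening: 0.0601
t 60.28 pos [ 558.1 -264.3  130.8] rpy [-1.7985e+02 -1.7000e-01  9.7100e+01] F [ 0.4 -0.3 -0.2] op 60.1 q [-0.63  0.38  1.57  0.    1.19 -0.76]
shift [-1.9  0.7 38.8] n 0.9 turn [-0.15 -0.16  0.4 ] n 0.1
```

View pics/s48.png

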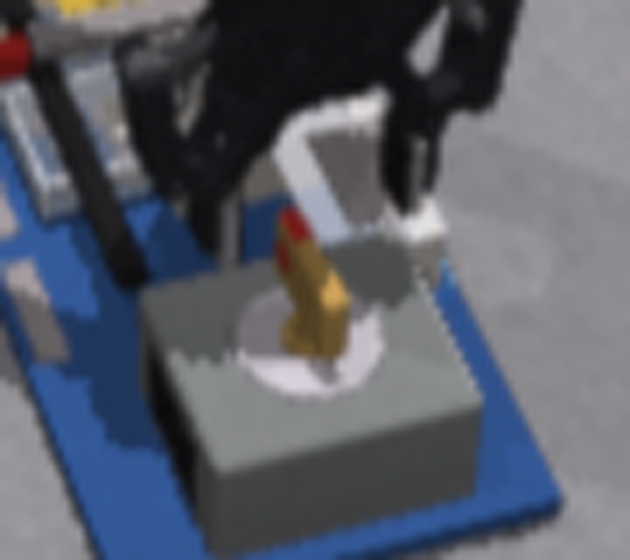

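Key holds with its red wing to the left (about 266°). Regrip for the third part turn.

```bash
python3 -m creep '[[[-1,0,12],[0,0,0.3],0.3],[[0,0,14],[0,0,0],0.3],[[0,0,13],[0,0,0],0.3],[[0,0,0],[0,0,0],0.3],[[0,0,0],[0,0,0],0.3]]'
python3 -m creep '[[[0,0,0],[0,0,0],1],[[0,0,0],[0,0,0],1],[[0,0,0],[0,0,0],1],[[0,0,0],[0,0,0],1],[[0,0,0],[0,0,0],1]]'
python3 -m creep '[[[0,0,0],[0,0,6],1],[[0,0,0],[0,0,6],1],[[0,0,0],[0,0,6],1],[[0,0,0],[0,0,6],1],[[0,0,0],[0,0,6],1]]'
python3 -m creep '[[[0,0,0],[0,0,6],1],[[0,0,0],[0,0,6],1],[[0,0,0],[0,0,6],1],[[0,0,0],[0,0,6],1],[[0,0,0],[0,0,6],1]]'
python3 -m creep '[[[0,0,0],[0,0,6],1],[[0,0,0],[0,0,6],1],[[0,0,0],[0,0,6],1],[[0,0,0],[0,0,2],1],[[0,0,0],[0,0,0],1]]'
python3 -c "
from h import *
st();print(arm.get_obs()['ft_torque'])"
```

```text
time: 60.75
eef_pos: [0.5582, -0.2654, 0.0911]
eef_rot: [-3.139, -0.003, 1.688]
ft_force: [0.6, 0.4, 0.2]
opening: 0.0597
time: 61.17
eef_pos: [0.5592, -0.2666, 0.094]
eef_rot: [-3.141, 0.001, 1.687]
ft_force: [-4.0, -0.1, 5.7]
opening: 0.0091
time: 61.58
eef_pos: [0.5588, -0.2666, 0.094]
eef_rot: [-3.141, 0.001, 1.159]
ft_force: [-4.9, 0.9, 5.4]
opening: 0.0095
time: 62.0
eef_pos: [0.5584, -0.2663, 0.094]
eef_rot: [-3.14, 0.002, 0.635]
ft_force: [-5.9, 1.6, 6.1]
opening: 0.009
time: 62.42
eef_pos: [0.5583, -0.2661, 0.0939]
eef_rot: [-3.141, 0.002, 0.289]
ft_force: [-7.5, 1.3, 7.0]
opening: 0.0089
t 62.42 pos [ 558.3 -266.1   93.9] rpy [-1.7994e+02  1.3000e-01  1.6570e+01] F [-7.5  1.3  7. ] op 8.9 q [-0.64  0.43  1.59 -0.    1.13  0.65]
[0.17485695 1.19540088 0.02867922]
```

```bash
python3 -m creep '[[[0,0,0],[0,0,4],1],[[0,0,0],[0,0,4],1],[[0,0,0],[0,0,4],1],[[0,0,0],[0,0,2],1],[[0,0,0],[0,0,0],1]]'
python3 -c "
from h import *
st();print(arm.get_obs()['ft_torque'])"
python3 -m creep '[[[0,0,0],[0,0,2],1],[[0,0,0],[0,0,1],1],[[0,0,0],[0,0,0],1],[[0,0,0],[0,0,0],1],[[0,0,0],[0,0,0],1]]'
python3 -c "
from h import *
st();print(arm.get_obs()['ft_torque'])"
```

```text
time: 62.83
eef_pos: [0.5582, -0.2659, 0.0939]
eef_rot: [-3.141, 0.003, 0.045]
ft_force: [-7.1, 2.6, 7.1]
opening: 0.009
t 62.83 pos [ 558.2 -265.9   93.9] rpy [-1.7995e+02  1.5000e-01  2.5900e+00] F [-7.1  2.6  7.1] op 9.0 q [-0.64  0.43  1.59 -0.    1.13  0.89]
[0.40032474 1.24621471 0.0233227 ]
time: 63.25
eef_pos: [0.5582, -0.2658, 0.094]
eef_rot: [-3.141, 0.003, -0.005]
ft_force: [-7.3, 2.7, 7.1]
opening: 0.0092
t 63.25 pos [ 558.2 -265.8   94. ] rpy [-1.7995e+02  1.5000e-01 -3.1000e-01] F [-7.3  2.7  7.1] op 9.2 q [-0.64  0.43  1.59 -0.    1.13  0.94]
[0.43489052 1.27235793 0.08823894]
```

```bash
python3 -m creep '[[[0,0,0],[0,0,1],1],[[0,0,0],[0,0,1],1],[[0,0,0],[0,0,0],1],[[0,0,0],[0,0,0],1],[[0,0,0],[0,0,0],1]]'
python3 -c "
from h import *
st();print(arm.get_obs()['ft_torque'],arm.get_obs()['joint_efforts'])"
```

```text
time: 63.67
eef_pos: [0.5582, -0.2658, 0.0939]
eef_rot: [-3.141, 0.003, -0.04]
ft_force: [-7.9, 3.0, 8.0]
opening: 0.0091
t 63.67 pos [ 558.2 -265.8   93.9] rpy [-1.7996e+02  1.5000e-01 -2.3100e+00] F [-7.9  3.   8. ] op 9.1 q [-0.64  0.43  1.59 -0.    1.13  0.98]
[0.41883189 1.26367686 0.13992569] [  0.23993419 -48.96541357 -32.19156504   0.69126846  -2.37032354
   0.12281197]
```

```bash
python3 -m creep '[[[0,0,0],[0,0,1],1],[[0,0,0],[0,0,1],1],[[0,0,0],[0,0,0],1],[[0,0,0],[0,0,0],1],[[0,0,0],[0,0,0],1]]'
python3 -c "
from h import *
st();print(arm.get_obs()['ft_torque'],arm.get_obs()['joint_efforts'][5])"
```

```text
time: 64.08
eef_pos: [0.5582, -0.2658, 0.0939]
eef_rot: [-3.141, 0.003, -0.074]
ft_force: [-7.3, 3.4, 8.5]
opening: 0.0088
t 64.08 pos [ 558.2 -265.8   93.9] rpy [-1.7999e+02  1.7000e-01 -4.2100e+00] F [-7.3  3.4  8.5] op 8.8 q [-0.64  0.43  1.59 -0.    1.13  1.01]
[0.4038239  1.22810226 0.88890229] 0.8499754406511784
```

```bash
python3 -m creep '[[[0,0,0],[0,0,1],1],[[0,0,0],[0,0,1],1],[[0,0,0],[0,0,0],1],[[0,0,0],[0,0,0],1],[[0,0,0],[0,0,0],1]]'
python3 -c "
from h import *
st();print(arm.get_obs()['ft_torque'],arm.get_obs()['joint_efforts'][5])"
```

```text
time: 64.5
eef_pos: [0.5582, -0.2658, 0.094]
eef_rot: [3.141, 0.003, -0.107]
ft_force: [-8.8, 1.7, 9.1]
opening: 0.0092
t 64.50 pos [ 558.2 -265.8   94. ] rpy [179.99   0.18  -6.13] F [-8.8  1.7  9.1] op 9.2 q [-0.64  0.43  1.59 -0.    1.13  1.04]
[0.39410691 1.23771348 1.42170874] 1.4017632231116295
```

```bash
python3 -m creep '[[[0,0,0],[0,0,1],1],[[0,0,0],[0,0,1],1],[[0,0,0],[0,0,0],1],[[0,0,0],[0,0,0],1],[[0,0,0],[0,0,0],1]]'
python3 -c "
from h import *
st();print(arm.get_obs()['ft_torque'],arm.get_obs()['joint_efforts'][5])"
```

```text
time: 64.92
eef_pos: [0.5582, -0.2658, 0.094]
eef_rot: [3.141, 0.003, -0.141]
ft_force: [-8.2, 2.3, 9.2]
opening: 0.009
t 64.92 pos [ 558.2 -265.8   94. ] rpy [179.97   0.18  -8.07] F [-8.2  2.3  9.2] op 9.0 q [-0.64  0.43  1.59 -0.    1.13  1.08]
[0.46499026 1.2742899  1.9372702 ] 1.8822672218084335
```

```bash
python3 -m creep '[[[0,0,0],[0,0,-3],1],[[0,0,0],[0,0,0],1],[[0,0,0],[0,0,0],0.3],[[0,0,0],[0,0,0],0.3],[[0,0,0],[0,0,0],0.3]]'
python3 -m creep '[[[0,0,-15],[0,0,0],0.3],[[0,0,-30],[0,0,0],0.3],[[0,0,-35],[0,0,0],0.3],[[0,0,-35],[0,0,0],0.3],[[0,0,-10],[0,0,0],0.3]]'
python3 -m creep '[[[-20,0,0],[0,0,0],0.3],[[-30,0,0],[0,0,0],0.3],[[-35,10,0],[0,0,0],0.3],[[-35,20,0],[0,0,0],0.3],[[-35,35,0],[0,0,0],0.3]]'
python3 -m creep '[[[-30,35,0],[0,0,0],0.3],[[0,35,0],[0,0,0],0.3],[[0,35,0],[0,0,0],0.3],[[0,20,0],[0,0,0],0.3],[[0,0,0],[0,0,0],0.3]]'
python3 -c "
from h import *
st();crop('side','s49',260,190,390,345,5);crop('top','t49',300,190,460,290,4.8);cv2.imwrite('pics/t50.png',optics.grab_frame('top'))"
```

```text
time: 65.33
eef_pos: [0.5596, -0.2664, 0.0933]
eef_rot: [3.141, -0.001, -0.094]
ft_force: [0.0, 0.7, -0.6]
opening: 0.0448
time: 65.75
eef_pos: [0.5619, -0.2681, 0.2248]
eef_rot: [3.137, -0.008, -0.093]
ft_force: [1.4, -0.8, 0.9]
opening: 0.0598
time: 66.17
eef_pos: [0.4035, -0.3099, 0.2178]
eef_rot: [-3.141, 0.0, -0.091]
ft_force: [0.4, -1.5, 0.4]
opening: 0.06
time: 66.58
eef_pos: [0.3655, -0.4343, 0.2181]
eef_rot: [3.139, -0.001, -0.097]
ft_force: [-1.0, 0.9, 0.9]
opening: 0.06
t 66.58 pos [ 365.5 -434.3  218.1] rpy [ 1.7987e+02 -4.0000e-02 -5.5800e+00] F [-1.   0.9  0.9] op 60.0 q [-1.08  0.18  1.64 -0.    1.32  0.59]
```

View pics/s49.png

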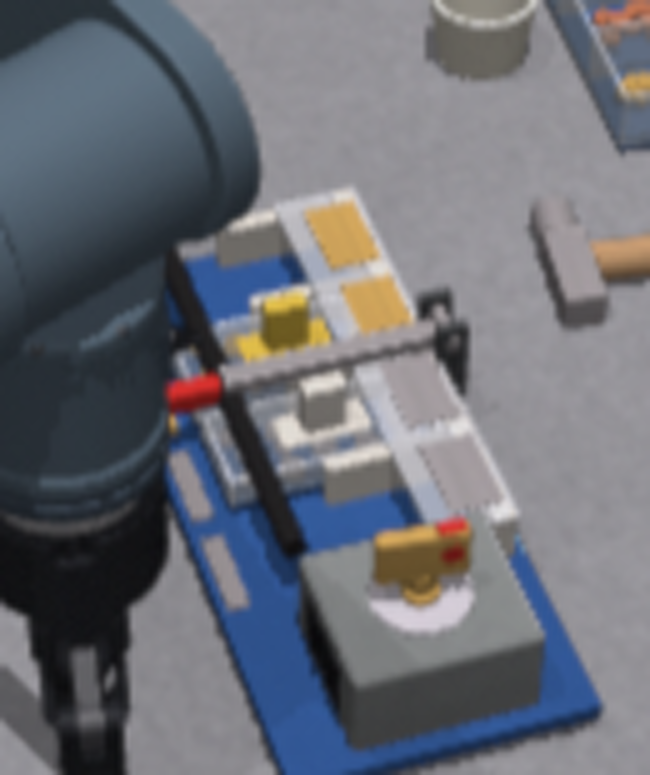

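View pics/t49.png

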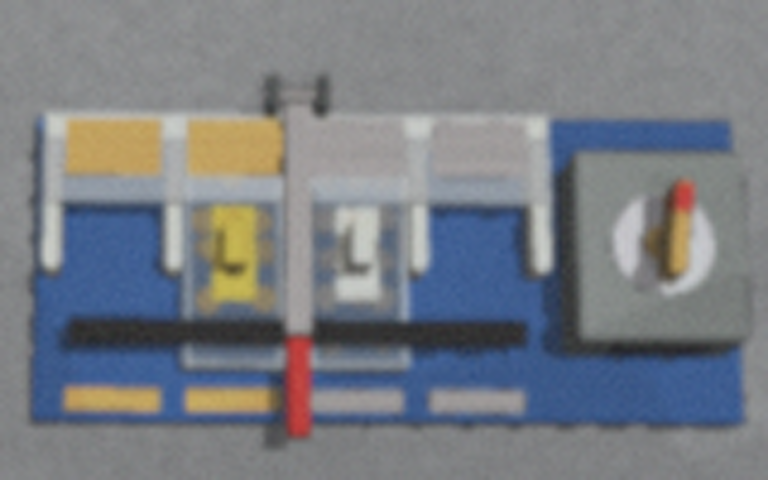

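View pics/t50.png

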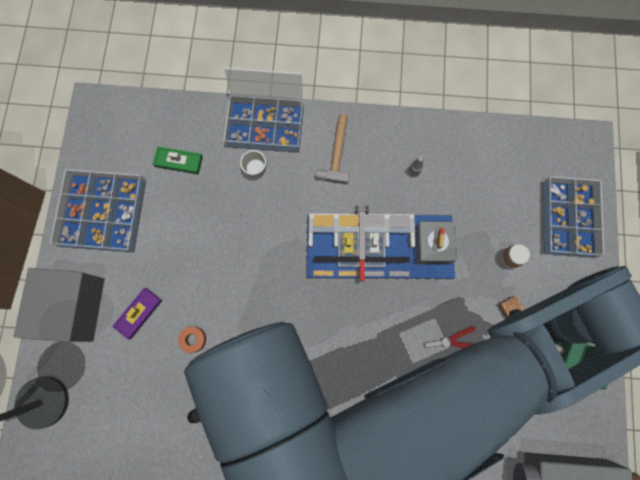

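```bash
python3 -c "
from h import *
crop('top','t51',412,212,460,262,12)
k=sh(0,-185,0)
for d in (0,3,6.7,10): 
    a=SA-np.radians(d);v=np.array([np.cos(a),np.sin(a),0])*.024
    P=[k+v+[0,0,.122],k-v+[0,0,.122]]
    q=((proj('top',P)-[412,212])*12);print(d,q.round().tolist(),np.degrees(np.arctan2(q[0,0]-q[1,0],q[1,1]-q[0,1])))
"
```

```text
0 [[353.0, 174.0], [363.0, 413.0]] -2.4629389063225373
3 [[359.0, 174.0], [357.0, 413.0]] 0.6054324809341403
6.7 [[367.0, 175.0], [349.0, 412.0]] 4.4107592634970025
10 [[374.0, 176.0], [342.0, 411.0]] 7.823022814604366
```

View pics/t51.png

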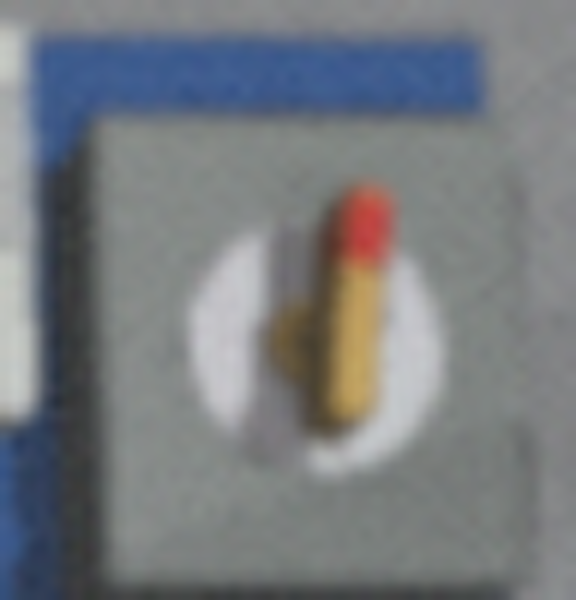

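```bash
python3 -m creep '[[[0,0,0],[0,0,0],0.3],[[0,0,0],[0,0,0],0.3],[[0,0,0],[0,0,0],0.3],[[0,0,0],[0,0,0],0.3],[[0,0,0],[0,0,0],0.3]]'; python3 -c "
from h import *
st();print(arm.sign_off())"
```

```text
time: 67.2
eef_pos: [0.3669, -0.4298, 0.2183]
eef_rot: [3.141, -0.0, -0.093]
ft_force: [-0.3, 0.4, 0.4]
opening: 0.0594
t 67.20 pos [ 366.9 -429.8  218.3] rpy [ 1.7999e+02 -1.0000e-02 -5.3100e+00] F [-0.3  0.4  0.4] op 59.4 q [-1.07  0.17  1.65  0.    1.32  0.59]
the job is handed in; nothing more can be done
None
```

The shaker is ready and the job is handed in at 67 s of the 210 s allowed, with the gripper open and clear of everything.

- **Clamp opening:** I swung the arm back onto its stop. The handle slipped out near the upright on the first two tries, and the arm fell forward onto the empty deck. The third try, gripping the handle lower, held.
- **Trays:** The images showed only one gold and one silver tray. Gold is in bay 2 and silver in bay 3. I pushed each tray's fin until it stopped against the back stop. The two stop positions agree with the shaker's skew to within a millimetre.
- **Clamp closing:** I lowered the arm in the gripper until it lay on the trays. The last pictures show its bar across both lids.
- **Key:** I wound it clockwise in three part turns with regrips in between. At the end the torque jumped to nearly 2 N m at the stop. After release the red wing sits about 7° past the zero line after a full turn, which matches 6.4 rad.
- **Other things:** In the last top picture the cup, hammer, mandrel, jar, pliers, spool and both look-alikes were where they started. The cork block was partly hidden by the arm there, but I never moved the gripper near it.
- **Disagreement:** The camera fit and the touches by the robot differed by 1–2 mm and about 0.4° in the shaker's pose. I used the touched values, and both trays went in without side force.

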